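Load and clamp cut tubes in the facing fixture

ROBOT

A 6-joint arm with a two-finger parallel gripper is mounted at the origin on a cart in front of the work surface, level with it; the furniture and walls round the work are solid. World frame = base frame: x ahead of the robot, y to its left, z up, the work surface at z = 0. Lengths are in m, angles in rad, forces in N, time in s.
With the tool pointing down it reaches from about 0.275 to 0.85 m from the base axis. Payload 19 kg.
Tool frame: the origin (TCP) lies where the fingers leave the gripper's body, on its centre line; the fingertips stand 73 mm ahead of it and the grasp point (between the pads) lies 54 mm ahead of it (pinch_z is the z of the grasp point in the tool frame, in m); z points along the fingers, y is the line along which they close (so a half turn about z gives the same grasp; the last joint's range is limited). The gripper opens to 85 mm and grips with 20 to 120 N. Pads are 22 mm wide; open, the fingers measure 114 mm over their backs; the gripper's body (76 mm by 85 mm) begins 54 mm behind the grasp point. The pads swing forward as they close: fully open they stand 13 mm farther back than shut.
Start: joints at [-0.134, 0.15, 1.437, -0, 1.554, -0.134], TCP at [0.575, -0, 0.304] pointing down, gripper open.
Joint ranges: [-2.8, 2.8], [-0.68, 2.1], [0.12, 2.68], [-1.39, 4.53], [0.16, 2.79], [-2.81, 2.81]. Speed limits (rad/s): [1.89, 1.89, 2.22, 3.01, 3.01, 3.01].

INTERFACE

Orientations are given as a unit quaternion [x, y, z, w].
In Python, from bench import * gives the robot as it stands. The module is installed in compiled form; this text tells all that it offers.
- The arm moves only by the tool play_rows, never from a script. Its argument "targets" is a list of rows, each an object of numbers: "wx", "wy", "wz": the turn, a rotation vector about the tool's x, y, z in degrees; "dx", "dy", "dz": the shift along the tool's x, y, z in m; "gripper": the closure in counts, from 0 (fully open) to 255 (shut). A call has 1 to 5 rows; each row shifts and turns the commanded pose from where the row before left it, along the tool's axes as they then stand; what a row does not reach is not made up. A row lasts 1/10 s, in which the tool goes at most 50 mm and 8.59 degrees, less where a joint would pass 70% of its speed; a pose out of reach is approached as far as the arm can. A call is refused whole if a number of a shift passes 0.05 or a number of a turn 8.59, either way. A call with a gripper value outside its range is refused whole. The fingers move at their own pace and stop on an object; the grip force is fixed at half the most. Time passes only in rows, so rows that do not move let the fingers close. It gives the time, the measured TCP pose, the force, the opening and the grip force at its end, in the units of the state.
- state(): the state, without advancing time (a new reading comes with each control period).
- capture(name): name is "scene" or "side" or "wrist"; returns the picture (420x560x3 uint8, blue, green, red); there is no depth.
- calibration(name): a dict with "intrinsics" (3x3 intrinsics, pixels), "k1" (the pictures are not rectified: a ray, as slopes to the right and down, at radius r is drawn at 1 + k1 r^2 times it, then the intrinsics apply), "R" (3x3) and "t" (3): a world point X has camera coordinates R X + t. Camera axes: x right, y down, z forward; pixel columns grow to the right and rows downward; lengths in m; the calibration is good to about 2 mm. A picture is of the moment at which its call begins: read the wrist's pose just before it. calibration takes no time and is no camera call; for the wrist camera it gives the pose at the moment of the call.
- close_job(): hands the job in; it is judged then, once.
Trained networks look in the newest picture that a camera, given by its name, has taken for a name from the list of things; names that differ only in an ending like _2 or _b are one class to them, and where a whole thing is asked for, a point or a joint stands for the part that bears it (a point fixed in the world has none). Each returns a list of dicts, best first, with "conf" (0 to 1); they miss things now and then, are a little off and sometimes report something else, mostly with a low value. They report only what shows in the picture. A call takes as long as a camera call. They do not tell look-alikes from the thing itself.
- regions_of(camera, target): "region" (420x560 bool, what is visible of it) and "centre" ([row, column] in pixels, amid what is visible of it).
The state is a dict: "time_s": time; "qpos": joint angles; "joint_vel": joint speeds; "joint_efforts": joint torques, N m; "ee_pos": TCP position; "ee_rot": TCP orientation; "wrist_force": force on the tool from outside, world axes, zero at the start; "moment": the same for the moment, N m; "opening": finger opening in m; "finger_force": force on a finger pad.
Only numpy, scipy, OpenCV 4.12 (cv2) and the standard library are available. Lean on these libraries where they do the work, as an engineer would, in place of code of your own. Each camera call takes 0.05 s, during which the arm holds its last target. There are 200 camera calls.

TASK

Load every loose cut tube into the clamping fixture, sorted by length: the long ones in the left pair of grooves with the deep stops, the short ones in the right pair with the shallow stops, one to a groove, each laid in the open front and pushed in under the clamp plate fully home against its stop so that the front ends are flush for facing. Then tighten the plate's four wing screws clockwise in crisscross order (a corner, then the one diagonally opposite, then the other two) in two rounds, about a quarter turn each in the first round and to the stop in the second, so that the plate comes down flat on the tubes. Leave the tools and other pieces on the bench where they are.

Things in the scene. Friction and masses are not known exactly. Their poses are not given: they have to be found in the camera images.
- fixture: Steel tube-clamping fixture fixed to the bench, base 166 x 316 x 12 mm. Origin on the bench near its middle; x from its open front (robot side) to its rear, y to its left, z up. Four V-grooves along x, at y = +84, +28 (long row), -28, -84 mm (short row), begin at the front line x = -85 mm and end at stop blocks 80 mm (long row) or 60 mm (short row) behind it. A tube laid in a V centres itself.
- plate_mid (a point): Top centre of the clamp plate, 110 x 300 x 10 mm, springs lift it against the wing screws; z is its normal. It spans x -45 to +65 mm of the fixture, so tubes are laid in the open front 40 mm of the grooves and slid in under it. Slack: top 79 mm above the bench, underside about 3 mm above the tops (66 mm) of tubes in grooves. Home: about 3 mm lower, pressing on the tubes.
- long_0_mid (a point): Centre of long tube 0 (on its axis, at half length): a long cut steel tube, 80 mm long, 34 mm outside diameter, lying on the bench; x along the tube; the centre lies 17 mm above what the tube lies on. It can roll. May be absent.
- long_1_mid (a point): Centre of long tube 1 (on its axis, at half length): a long cut steel tube, 80 mm long, 34 mm outside diameter, lying on the bench; x along the tube; the centre lies 17 mm above what the tube lies on. It can roll. May be absent.
- short_0_mid (a point): Centre of short tube 0 (on its axis, at half length): a short cut steel tube, 60 mm long, 32 mm outside diameter, lying on the bench; x along the tube; the centre lies 16 mm above what the tube lies on. It can roll. May be absent.
- short_1_mid (a point): Centre of short tube 1 (on its axis, at half length): a short cut steel tube, 60 mm long, 32 mm outside diameter, lying on the bench; x along the tube; the centre lies 16 mm above what the tube lies on. It can roll. May be absent.
- seat_long_0 (a point): Where the centre of a long tube is when it lies fully home in groove 0 of the long row (left pair): against the stop, its front end flush with the front end of the V; 49 mm above the bench. Axes as the fixture's. A tube's sides are free for fingertips down to 11 mm below its axis.
- seat_long_1 (a point): Where the centre of a long tube is when it lies fully home in groove 1 of the long row (left pair): against the stop, its front end flush with the front end of the V; 49 mm above the bench. Axes as the fixture's. A tube's sides are free for fingertips down to 11 mm below its axis.
- seat_short_0 (a point): Where the centre of a short tube is when it lies fully home in groove 0 of the short row (right pair): against the stop, its front end flush with the front end of the V; 50 mm above the bench. Axes as the fixture's. A tube's sides are free for fingertips down to 11 mm below its axis.
- seat_short_1 (a point): Where the centre of a short tube is when it lies fully home in groove 1 of the short row (right pair): against the stop, its front end flush with the front end of the V; 50 mm above the bench. Axes as the fixture's. A tube's sides are free for fingertips down to 11 mm below its axis.
- knob_fl (a joint): Wing screw at the front left (near the robot, +y) corner of the clamp plate: 0 fully slack, grows clockwise seen from above (tightening), hard stop at 2.70 rad when home. Starts between 0 and 0.3. Friction about 0.08 N m; it stays where it is left and sinks 1.27 mm per rad.
- knob_fl_bar (a point): Centre of the wing of screw fl: an upright bar 12 mm thick (its x), 56 mm long (its y), 17 mm tall (z from 8.5 mm below this point to 8.5 mm above), turning with the screw. Below the bar a 14 mm stem and a 26 mm washer lie on the plate, so fingertips should stay less than 8 mm below this point. Starts 99 mm above the bench.
- knob_fr (a joint): Wing screw at the front right (near the robot, -y) corner of the clamp plate: 0 fully slack, grows clockwise seen from above (tightening), hard stop at 2.70 rad when home. Starts between 0 and 0.3. Friction about 0.08 N m; it stays where it is left and sinks 1.27 mm per rad.
- knob_fr_bar (a point): Centre of the wing of screw fr: an upright bar 12 mm thick (its x), 56 mm long (its y), 17 mm tall (z from 8.5 mm below this point to 8.5 mm above), turning with the screw. Below the bar a 14 mm stem and a 26 mm washer lie on the plate, so fingertips should stay less than 8 mm below this point. Starts 99 mm above the bench.
- knob_rl (a joint): Wing screw at the rear left corner of the clamp plate: 0 fully slack, grows clockwise seen from above (tightening), hard stop at 2.70 rad when home. Starts between 0 and 0.3. Friction about 0.08 N m; it stays where it is left and sinks 1.27 mm per rad.
- knob_rl_bar (a point): Centre of the wing of screw rl: an upright bar 12 mm thick (its x), 56 mm long (its y), 17 mm tall (z from 8.5 mm below this point to 8.5 mm above), turning with the screw. Below the bar a 14 mm stem and a 26 mm washer lie on the plate, so fingertips should stay less than 8 mm below this point. Starts 99 mm above the bench.
- knob_rr (a joint): Wing screw at the rear right corner of the clamp plate: 0 fully slack, grows clockwise seen from above (tightening), hard stop at 2.70 rad when home. Starts between 0 and 0.3. Friction about 0.08 N m; it stays where it is left and sinks 1.27 mm per rad.
- knob_rr_bar (a point): Centre of the wing of screw rr: an upright bar 12 mm thick (its x), 56 mm long (its y), 17 mm tall (z from 8.5 mm below this point to 8.5 mm above), turning with the screw. Below the bar a 14 mm stem and a 26 mm washer lie on the plate, so fingertips should stay less than 8 mm below this point. Starts 99 mm above the bench.
- square: Bystander: cast angle block, 29 x 100 x 74 mm, standing. Leave alone.
- bracket: Bystander: bent plate bracket standing on its foot, 48 x 62 x 72 mm. Leave alone.
- marker: Bystander: paint marker 17 x 134 mm, lying. Leave alone.
- coupon: Bystander: flat steel bar 25 x 110 x 10 mm, lying. Leave alone.
Things that resemble listed ones, but are neither listed nor needed, are in the scene too. Leave any blue or green look-alike of the part that bears short_1_mid alone.

How it is judged:
On the way, in this order (a step that is already met when the one before it is completed fails the run):
1. every tube lies home against its stop in a groove of its own length ((distance between long_0_mid and seat_long_0 below 0.006 m or distance between long_0_mid and seat_long_1 below 0.006 m) and (distance between long_1_mid and seat_long_0 below 0.006 m or distance between long_1_mid and seat_long_1 below 0.006 m) and (distance between short_0_mid and seat_short_0 below 0.006 m or distance between short_0_mid and seat_short_1 below 0.006 m) and (distance between short_1_mid and seat_short_0 below 0.006 m or distance between short_1_mid and seat_short_1 below 0.006 m)), for 0.2 s.
2. first round: all four screws are turned about a quarter turn (past 0.9 rad) (value of joint each of knob_fl, knob_fr, knob_rl, knob_rr above 0.9 rad), for 0.2 s.
3. second round: all four screws are home (value of joint each of knob_fl, knob_fr, knob_rl, knob_rr above 2.45 rad), for 0.2 s.
At the end, for the whole second after the job is handed in: Every tube present lies with its centre within 6 mm of the seat of a groove for its length; all four wing screws are past 2.45 rad (stop at 2.70); the plate is down (its top less than 78 mm above the bench) and level within 0.008 rad (all of step 1 and all of step 3 and angle between plate_mid's own z axis and vertical below 0.008 rad and z of plate_mid in the frame of fixture below 0.078 m); the robot touches nothing.
It fails at once if two neighbouring screws are tightened while the two opposite are still slack (not crisscross) ((value of joint each of knob_fl, knob_fr above 0.75 rad and value of joint each of knob_rl, knob_rr below 0.5 rad) or (value of joint each of knob_rl, knob_rr above 0.75 rad and value of joint each of knob_fl, knob_fr below 0.5 rad) or (value of joint each of knob_fl, knob_rl above 0.75 rad and value of joint each of knob_fr, knob_rr below 0.5 rad) or (value of joint each of knob_fr, knob_rr above 0.75 rad and value of joint each of knob_fl, knob_rl below 0.5 rad) or (value of joint each of knob_fl, knob_fr above 2.2 rad and value of joint each of knob_rl, knob_rr below 1.95 rad) or (value of joint each of knob_rl, knob_rr above 2.2 rad and value of joint each of knob_fl, knob_fr below 1.95 rad) or (value of joint each of knob_fl, knob_rl above 2.2 rad and value of joint each of knob_fr, knob_rr below 1.95 rad) or (value of joint each of knob_fr, knob_rr above 2.2 rad and value of joint each of knob_fl, knob_rl below 1.95 rad)).
It fails at once if a screw is run nearly home (past 2.1 rad) while another has not had its first round (below 0.8 rad) ((value of joint knob_fl above 2.1 rad and value of joint any of knob_fr, knob_rl, knob_rr below 0.8 rad) or (value of joint knob_fr above 2.1 rad and value of joint any of knob_fl, knob_rl, knob_rr below 0.8 rad) or (value of joint knob_rl above 2.1 rad and value of joint any of knob_fl, knob_fr, knob_rr below 0.8 rad) or (value of joint knob_rr above 2.1 rad and value of joint any of knob_fl, knob_fr, knob_rl below 0.8 rad)).
It fails at once if a bystander is displaced by more than 6 cm (distance of any of square, bracket, marker, coupon from where it was at the start of the episode above 0.06 m).
Of long_tube_0, long_tube_1, short_tube_0, short_tube_1 only 2 to 4 are there at a start; the rules pass over those that are not, and their reading is None.
At some moment in a run one of long_tube_0, long_tube_1, short_tube_0, short_tube_1 may be knocked a few centimetres aside while the robot is not near it.
Once in a run the grip may slacken for a moment while it holds something.
It also fails if it takes over 210 s, if anything falls off the work surface, if the arm or the gripper's body presses on something with over 40 N, if the wrist force passes 120 N, or if a joint passes its speed limit or range.

## Working session

There is one attempt and no reset: what is moved stays moved. The work goes in short steps, Python scripts to look and compute and a tool call to move; the robot and the scene stay as the last step left them, time stands still between calls to the robot, and variables do not carry over. Pictures are saved under pics/ and viewed, at most 14 in all, crops included, and the job is handed in when it is done.

Besides the shell and the picture viewer there is one more tool, called after "Emit:" in YAML: its name, and indented under it one key for each argument. play_rows: Moves the arm, as the interface text tells. Its arguments: {"type":"object","properties":{"targets":{"type":"array"}},"required":["targets"]}

```bash
mkdir -p pics; cat > h.py <<'E'
import numpy as np, cv2
from bench import *
from scipy.spatial.transform import Rotation as Rn
def ray(c,px):  # px (col,row)->origin, dir world
    K=np.array(c["intrinsics"]);k=c["k1"];R=np.array(c["R"]);t=np.array(c["t"])
    d=np.linalg.inv(K)@np.array([px[0],px[1],1.]);u=d[:2].copy();v=u.copy()
    for _ in range(30): v=u/(1+k*(v@v))
    return -R.T@t, R.T@np.array([v[0],v[1],1.])
def onz(c,px,z):
    o,d=ray(c,px); return o+d*(z-o[2])/d[2]
def proj(c,X):
    K=np.array(c["intrinsics"]);p=np.array(c["R"])@np.array(X)+np.array(c["t"])
    v=p[:2]/p[2]; v=v*(1+c["k1"]*(v@v)); return (K@np.array([v[0],v[1],1]))[:2]
E
python3 - <<'E'
from h import *
s=state();print({k:np.round(v,3).tolist() for k,v in s.items()})
for n in ["scene","side","wrist"]:
    im=capture(n);cv2.imwrite(f"pics/{n}0.png",im)
    c=calibration(n);print(n,np.round(-np.array(c["R"]).T@np.array(c["t"]),3),np.round(c["R"],2).tolist(),np.round(c["intrinsics"],0).tolist(),c["k1"])
    for t,z in [("long_0_mid",.017),("short_0_mid",.016),("fixture",.0),("plate_mid",.079),("knob_fl_bar",.1)]:
        for r in regions_of(n,t):
            ys,xs=np.nonzero(r["region"]);rc=r["centre"]
            if r["conf"]<.15: continue
            print(n,t,round(r["conf"],2),np.round(rc),np.round(onz(c,(rc[1],rc[0]),z),3),len(xs),im[ys,xs].mean(0).round())
E
```

```text
{'time_s': 0.0, 'qpos': [-0.134, 0.151, 1.438, -0.0, 1.554, -0.134], 'joint_vel': [-0.0, 0.0, -0.001, 0.001, -0.001, 0.001], 'joint_efforts': [0.0, -71.306, -57.086, -0.0, 0.009, 0.0], 'ee_pos': [0.575, -0.0, 0.303], 'ee_rot': [0.707, 0.707, -0.0, -0.0], 'wrist_force': [0.634, -0.525, -0.29], 'moment': [0.003, 0.01, 0.015], 'finger_force': 0.0, 'opening': 0.085}
scene [-0.612  0.889  0.751] [[-0.72, -0.69, 0.02], [-0.27, 0.26, -0.93], [0.64, -0.67, -0.37]] [[505.0, 0.0, 268.0], [0.0, 505.0, 207.0], [0.0, 0.0, 1.0]] -0.09208954786198127
scene long_0_mid 0.59 [239. 194.] [ 0.61  -0.045  0.017] 3248 [128. 149. 163.]
scene short_0_mid 0.56 [216. 303.] [ 0.486 -0.463  0.016] 126 [54. 76. 99.]
scene fixture 0.85 [245. 199.] [ 0.59  -0.052  0.   ] 3160 [130. 151. 164.]
scene plate_mid 0.91 [229. 198.] [ 0.56  -0.025  0.079] 1118 [162. 191. 206.]
scene plate_mid 0.2 [241. 196.] [0.493 0.036 0.079] 3154 [130. 151. 164.]
side [-0.033 -1.065  0.771] [[0.85, -0.53, 0.02], [-0.31, -0.52, -0.8], [0.43, 0.67, -0.6]] [[430.0, 0.0, 284.0], [0.0, 430.0, 213.0], [0.0, 0.0, 1.0]] 0.015161339289579401
si
[... 381 characters left out ...]
e_mid 0.72 [166. 276.] [ 0.572 -0.075  0.079] 1652 [212. 230. 240.]
wrist [0.575 0.073 0.374] [[1.0, 0.0, -0.0], [0.0, -0.96, 0.28], [0.0, -0.28, -0.96]] [[321.0, 0.0, 281.0], [0.0, 321.0, 207.0], [0.0, 0.0, 1.0]] 0.017483535294481586
wrist long_0_mid 0.2 [215. 274.] [ 0.567 -0.042  0.017] 37963 [182. 200. 210.]
wrist fixture 0.81 [216. 273.] [ 0.565 -0.049  0.   ] 37724 [183. 201. 210.]
wrist plate_mid 0.96 [226. 278.] [ 0.572 -0.034  0.079] 27678 [198. 218. 226.]
wrist plate_mid 0.69 [216. 268.] [ 0.563 -0.024  0.079] 37675 [183. 201. 210.]
wrist knob_fl_bar 0.89 [126. 214.] [0.52  0.061 0.1  ] 1329 [130. 143. 152.]
wrist knob_fl_bar 0.45 [351. 182.] [ 0.474 -0.161  0.1  ] 53 [61. 70. 78.]
```

```bash
python3 -c "
import cv2,numpy as np
a=cv2.imread('pics/side0.png');b=cv2.imread('pics/scene0.png')
cv2.imwrite('pics/side0z.png',cv2.resize(a[90:390,120:520],(800,600),interpolation=cv2.INTER_CUBIC))"
```

```text
(no output)
```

View pics/side0z.png

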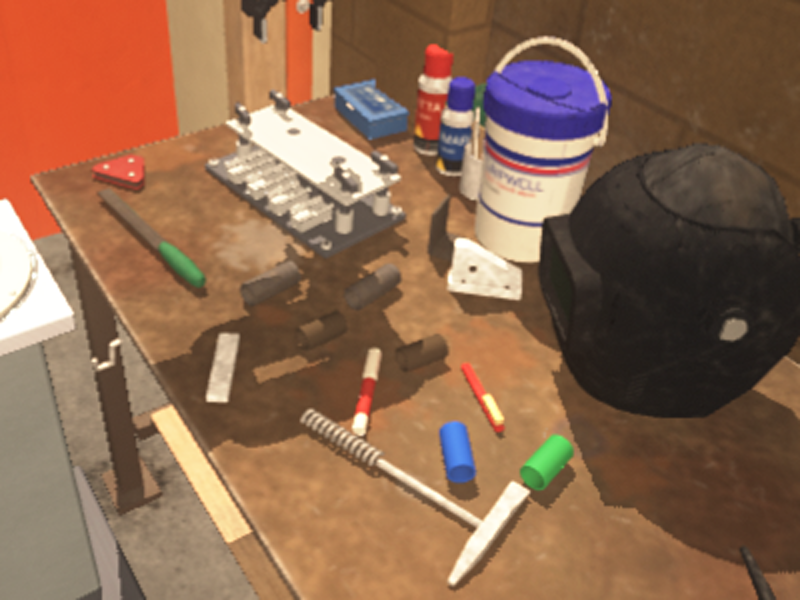

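View pics/wrist0.png

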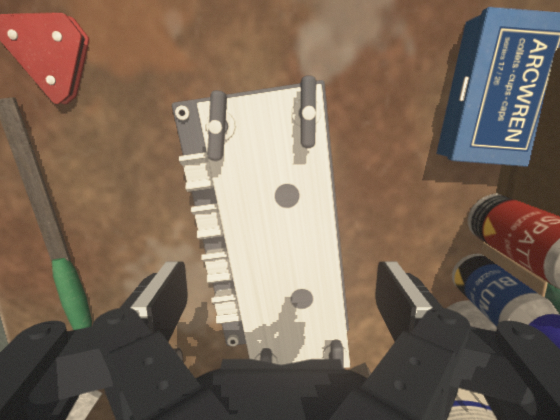

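Emit:
play_rows:
  targets:
    - {"dx": -0.03,"dy": -0.02,"dz": -0.01}
    - {"dx": -0.04,"dy": -0.02,"dz": -0.01}
    - {"dx": -0.04,"dy": -0.02,"dz": -0.01}
    - {"dx": -0.04,"dy": -0.02,"dz": -0.01}
    - {"dx": -0.03,"dy": -0.02}

```text
$.targets[0]: bad value
```

Emit:
play_rows:
  targets:
    - {"dx": -0.02}
    - {}
    - {}

```text
$.targets[0]: bad value
```

```bash
python3 - <<'E'
from h import *
s=state();print(s["time_s"],np.round(s["ee_pos"],4),np.round(s["ee_rot"],4))
n="wrist";c=calibration(n);im=capture(n);cv2.imwrite("pics/w1.png",im)
for t,z in [("long_0_mid",.017),("short_0_mid",.016),("plate_mid",.079),("knob_fl_bar",.1)]:
    for r in regions_of(n,t):
        ys,xs=np.nonzero(r["region"]);rc=r["centre"]
        if r["conf"]<.15: continue
        # min area rect of region back-projected on plane
        box=cv2.minAreaRect(np.array([onz(c,(x,y),z)[:2]*1000 for x,y in zip(xs,ys)],np.float32))
        print(n,t,round(r["conf"],2),np.round(rc),np.round(onz(c,(rc[1],rc[0]),z),3),len(xs),im[ys,xs].mean(0).round(),np.round(np.hstack([box[0],box[1],box[2]]),1))
E
```

```text
0.9 [ 0.575  -0.      0.3039] [ 0.7071  0.7071 -0.     -0.    ]
wrist plate_mid 0.89 [228. 280.] [ 0.574 -0.035  0.079] 27780 [198. 217. 226.] [576.  -58.6 112.3 299.5   8.2]
wrist plate_mid 0.28 [218. 271.] [ 0.566 -0.026  0.079] 37765 [183. 201. 210.] [563.8 -56.6 140.2 306.    7.9]
wrist knob_fl_bar 0.72 [124. 216.] [0.521 0.063 0.1  ] 1422 [130. 143. 153.] [524.4  61.   57.2  23.1  87.6]
```

View pics/w1.png

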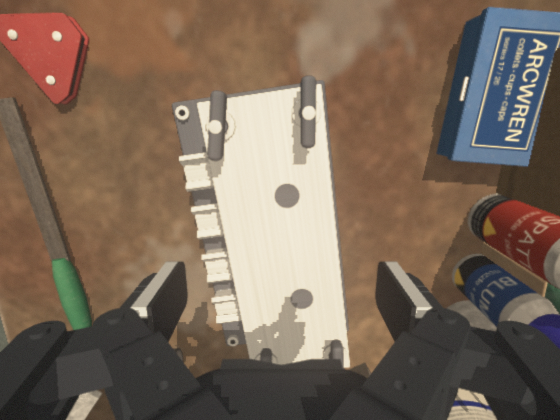

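Emit:
play_rows:
  targets:
    - {"dx": -0.03,"dy": -0.02,"dz": -0.01,"wx": 0,"wy": 0,"wz": 0,"gripper": 0}
    - {"dx": -0.04,"dy": -0.02,"dz": -0.01,"wx": 0,"wy": 0,"wz": 0,"gripper": 0}
    - {"dx": -0.04,"dy": -0.02,"dz": -0.01,"wx": 0,"wy": 0,"wz": 0,"gripper": 0}
    - {"dx": -0.04,"dy": -0.02,"dz": -0.01,"wx": 0,"wy": 0,"wz": 0,"gripper": 0}
    - {"dx": -0.04,"dy": -0.02,"dz": -0.01,"wx": 0,"wy": 0,"wz": 0,"gripper": 0}

```text
time_s: 1.65
ee_pos: [0.4739, -0.1913, 0.3545]
ee_rot: [0.707, 0.707, 0.0, 0.0]
wrist_force: [1.1, -0.3, 0.2]
opening: 0.0853
finger_force: 0.0
```

Emit:
play_rows:
  targets:
    - {"dx": -0.01,"dy": 0,"dz": 0,"wx": 0,"wy": 0,"wz": 0,"gripper": 0}
    - {"dx": 0,"dy": 0,"dz": 0,"wx": 0,"wy": 0,"wz": 0,"gripper": 0}

```text
time_s: 1.85
ee_pos: [0.4747, -0.2014, 0.3539]
ee_rot: [0.708, 0.706, 0.0, 0.0]
wrist_force: [0.7, 0.1, -0.9]
opening: 0.0852
finger_force: 0.0
```

```bash
cat > look.py <<'E'
from h import *
import sys
def look(name,cam="wrist",ts=(("long_0_mid",.017),("short_0_mid",.016)),mc=.15):
    s=state();print(s["time_s"],np.round(s["ee_pos"],4),np.round(s["ee_rot"],4))
    c=calibration(cam);im=capture(cam);cv2.imwrite(f"pics/{name}.png",im)
    for t,z in ts:
      for r in regions_of(cam,t):
        ys,xs=np.nonzero(r["region"]);rc=r["centre"]
        if r["conf"]<mc or len(xs)<20: continue
        box=cv2.minAreaRect(np.array([onz(c,(x,y),z)[:2]*1000 for x,y in zip(xs,ys)],np.float32))
        print(t,round(r["conf"],2),np.round(rc),np.round(onz(c,(rc[1],rc[0]),z),3),len(xs),im[ys,xs].mean(0).round(),"box",np.round(np.hstack([box[0],box[1],box[2]]),1))
    return c,im
E
python3 - <<'E'
from look import *
look("w2",ts=(("long_0_mid",.017),("short_0_mid",.016),("plate_mid",.079),("knob_fl_bar",.1)))
E
```

```text
1.85 [ 0.4747 -0.2014  0.3539] [7.080e-01 7.062e-01 0.000e+00 1.000e-04]
long_0_mid 0.71 [267. 308.] [ 0.512 -0.337  0.017] 1488 [ 89. 106. 122.] box [ 515.  -333.    84.6   39.1   12. ]
short_0_mid 0.72 [348. 295.] [ 0.495 -0.472  0.016] 932 [ 65.  86. 105.] box [ 496.2 -470.5   41.2   64.    86.7]
```

View pics/w2.png

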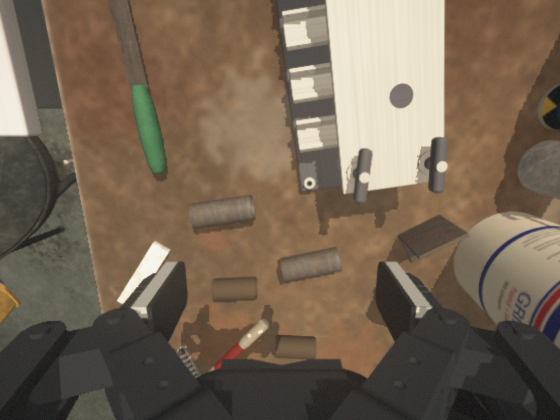

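```bash
cat > plan.py <<'E'
from h import *
F=np.array([.566,-.060]);YAW=np.radians(8.2)
def fx(x,y): 
    c,s=np.cos(YAW),np.sin(YAW);return F+np.array([c*x-s*y,s*x+c*y])
def plan(xyz,ax=None,P=None,q=None):
    """tool-frame shift to TCP xyz in world from present, and cw turn so that tool x is along heading ax(deg)"""
    s=state();P=np.array(s["ee_pos"]);R=Rn.from_quat(s["ee_rot"]).as_matrix()
    a=np.degrees(np.arctan2(R[1,0],R[0,0]));d=R.T@(np.array(xyz)-P)
    o="";
    if ax is not None:
        w=-((ax-a+180)%360-180);b=np.radians(ax);R2=np.array([[np.cos(b),np.sin(b),0],[np.sin(b),-np.cos(b),0],[0,0,-1]])
        o=f"wz {w:.1f}; shift after turn {np.round(R2.T@(np.array(xyz)-P),4)}"
    print("at",P.round(4),"hd %.1f"%a,"tool shift",d.round(4),o)
E
python3 - <<'E'
from plan import *
print(state()["qpos"])
c=calibration("wrist")
for n,e in dict(A=((190,216),(254,208)),B=((281,269),(340,259)),C=((212,289),(257,288)),D=((275,347),(316,348))).items():
    p=[onz(c,q,.02)[:2] for q in e];m=(p[0]+p[1])/2;d=p[1]-p[0];print(n,m.round(4),np.linalg.norm(d).round(3),np.degrees(np.arctan2(d[1],d[0])).round(1))
# plate edge checks
for q,z in [((343,195),.079),((442,190),.079),((328,0),.079),((305,191),.012)]: print(q,onz(c,q,z).round(4), (np.array([[np.cos(YAW),np.sin(YAW)],[-np.sin(YAW),np.cos(YAW)]])@(onz(c,q,z)[:2]-F)).round(4))
plan([*m,.2],180+8)
E
```

```text
[-5.46046043e-01  1.34837735e-02  1.48584509e+00  1.37723260e-04
  1.64284779e+00 -5.47558672e-01]
A [ 0.3975 -0.2523] 0.085 7.6
B [ 0.516  -0.3273] 0.083 10.8
C [ 0.4097 -0.3656] 0.064 1.5
D [ 0.4975 -0.4648] 0.062 -1.5
(343, 195) [ 0.5438 -0.2138  0.079 ] [-0.0439 -0.1491]
(442, 190) [ 0.6519 -0.2079  0.079 ] [ 0.0639 -0.1587]
(328, 0) [ 0.5187 -0.026   0.079 ] [-0.042   0.0404]
(305, 191) [ 0.5068 -0.2255  0.012 ] [-0.0822 -0.1554]
at [ 0.4754 -0.199   0.3536] hd 90.1 tool shift [-0.2659  0.0218  0.1535] wz -97.9; shift after turn [ 0.0151 -0.2663  0.1536]
```

Emit:
play_rows:
  targets:
    - {"dx": 0,"dy": 0,"dz": 0.005,"wx": 0,"wy": 0,"wz": -8.1,"gripper": 0}
    - {"dx": 0,"dy": 0,"dz": 0.01,"wx": 0,"wy": 0,"wz": -8.1,"gripper": 0}
    - {"dx": 0,"dy": 0,"dz": 0.01,"wx": 0,"wy": 0,"wz": -8.1,"gripper": 0}
    - {"dx": 0,"dy": 0,"dz": 0.01,"wx": 0,"wy": 0,"wz": -8.1,"gripper": 0}
    - {"dx": 0,"dy": 0,"dz": 0.01,"wx": 0,"wy": 0,"wz": -8.1,"gripper": 0}

```text
time_s: 2.6
ee_pos: [0.4753, -0.1991, 0.3083]
ee_rot: [0.415, 0.91, 0.0, -0.0]
wrist_force: [0.1, -0.0, 0.6]
opening: 0.0853
finger_force: 0.0
```

Emit:
play_rows:
  targets:
    - {"dx": 0,"dy": 0,"dz": 0.01,"wx": 0,"wy": 0,"wz": -8.1,"gripper": 0}
    - {"dx": 0,"dy": 0,"dz": 0.01,"wx": 0,"wy": 0,"wz": -8.1,"gripper": 0}
    - {"dx": 0,"dy": 0,"dz": 0.01,"wx": 0,"wy": 0,"wz": -8.1,"gripper": 0}
    - {"dx": 0,"dy": 0,"dz": 0.01,"wx": 0,"wy": 0,"wz": -8.1,"gripper": 0}
    - {"dx": 0,"dy": 0,"dz": 0.01,"wx": 0,"wy": 0,"wz": -8.1,"gripper": 0}

```text
time_s: 3.1
ee_pos: [0.4753, -0.199, 0.2583]
ee_rot: [0.075, 0.997, 0.0, -0.0]
wrist_force: [-0.2, 0.1, 0.0]
opening: 0.0857
finger_force: 0.0
```

Emit:
play_rows:
  targets:
    - {"dx": 0,"dy": 0,"dz": 0.01,"wx": 0,"wy": 0,"wz": -8.1,"gripper": 0}
    - {"dx": 0,"dy": 0,"dz": 0.01,"wx": 0,"wy": 0,"wz": -8.1,"gripper": 0}
    - {"dx": 0.035,"dy": -0.014,"dz": 0,"wx": 0,"wy": 0,"wz": 0,"gripper": 0}
    - {"dx": 0.035,"dy": -0.014,"dz": 0,"wx": 0,"wy": 0,"wz": 0,"gripper": 0}
    - {"dx": 0.03,"dy": -0.014,"dz": 0,"wx": 0,"wy": 0,"wz": 0,"gripper": 0}

```text
time_s: 3.6
ee_pos: [0.3802, -0.2537, 0.2386]
ee_rot: [-0.064, 0.998, 0.0, -0.0]
wrist_force: [0.5, -0.4, -0.6]
opening: 0.0856
finger_force: 0.0
```

Emit:
play_rows:
  targets:
    - {"dx": 0,"dy": 0,"dz": 0,"wx": 0,"wy": 0,"wz": 0,"gripper": 0}
    - {"dx": 0,"dy": 0,"dz": 0,"wx": 0,"wy": 0,"wz": 0,"gripper": 0}

```text
time_s: 3.8
ee_pos: [0.3812, -0.2539, 0.239]
ee_rot: [-0.063, 0.998, -0.0, 0.0]
wrist_force: [0.5, 0.0, -0.4]
opening: 0.0852
finger_force: 0.0
```

```bash
python3 - <<'E'
from look import *
from plan import plan
look("w3")
print(np.round(state()["qpos"],2))
plan([.3757,-.2553,.079],187.6)
E
```

```text
3.8 [ 0.3812 -0.2539  0.239 ] [-6.26e-02  9.98e-01 -1.00e-04  2.00e-04]
long_0_mid 0.91 [321. 192.] [ 0.531 -0.329  0.017] 1983 [129. 152. 173.] box [ 518.6 -331.3  101.5   36.7   11.3]
short_0_mid 0.79 [274.  54.] [ 0.493 -0.469  0.016] 2531 [ 93. 123. 149.] box [ 497.1 -470.7   38.3   80.5   86.4]
[-0.75 -0.06  1.79  0.    1.41 -2.45]
at [ 0.3818 -0.2536  0.2388] hd -172.7 tool shift [ 0.0063 -0.001   0.1598] wz -0.3; shift after turn [ 0.0063 -0.0009  0.1598]
```

View pics/w3.png

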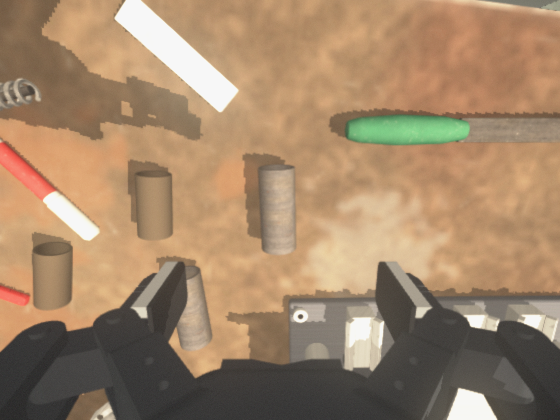

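Emit:
play_rows:
  targets:
    - {"dx": 0.003,"dy": 0,"dz": 0.04,"wx": 0,"wy": 0,"wz": 0,"gripper": 0}
    - {"dx": 0.003,"dy": 0,"dz": 0.045,"wx": 0,"wy": 0,"wz": 0,"gripper": 0}
    - {"dx": 0,"dy": 0,"dz": 0.045,"wx": 0,"wy": 0,"wz": 0,"gripper": 0}
    - {"dx": 0,"dy": 0,"dz": 0.03,"wx": 0,"wy": 0,"wz": 0,"gripper": 0}
    - {"dx": 0,"dy": 0,"dz": 0,"wx": 0,"wy": 0,"wz": 0,"gripper": 0}

```text
time_s: 4.45
ee_pos: [0.3742, -0.2531, 0.0755]
ee_rot: [-0.063, 0.998, 0.002, -0.002]
wrist_force: [0.8, 0.3, 0.7]
opening: 0.0852
finger_force: 0.0
```

Emit:
play_rows:
  targets:
    - {"dx": 0,"dy": 0,"dz": 0,"wx": 0,"wy": 0,"wz": 0,"gripper": 255}
    - {"dx": 0,"dy": 0,"dz": 0,"wx": 0,"wy": 0,"wz": 0,"gripper": 255}
    - {"dx": 0,"dy": 0,"dz": 0,"wx": 0,"wy": 0,"wz": 0,"gripper": 255}
    - {"dx": 0,"dy": 0,"dz": 0,"wx": 0,"wy": 0,"wz": 0,"gripper": 255}
    - {"dx": 0,"dy": 0,"dz": 0,"wx": 0,"wy": 0,"wz": 0,"gripper": 255}

```text
time_s: 4.95
ee_pos: [0.3756, -0.2554, 0.0804]
ee_rot: [-0.063, 0.998, -0.001, 0.001]
wrist_force: [-1.4, 2.1, 12.8]
opening: 0.0324
finger_force: 58.3
```

```bash
python3 - <<'E'
from plan import *
p=fx(-.107,.084);print(p); plan([*p,.16],188.2)
p=fx(-.107,.028);print(p); plan([*p,.16],188.2)
E
```

```text
[0.44811311 0.00787991]
at [ 0.3756 -0.2554  0.0804] hd -172.8 tool shift [-0.1051  0.252  -0.0799] wz -1.0; shift after turn [-0.1093  0.2503 -0.0796]
[ 0.45610033 -0.04754756]
at [ 0.3756 -0.2554  0.0804] hd -172.8 tool shift [-0.106   0.196  -0.0798] wz -1.0; shift after turn [-0.1093  0.1943 -0.0796]
```

Emit:
play_rows:
  targets:
    - {"dx": 0,"dy": 0,"dz": -0.02,"wx": 0,"wy": 0,"wz": 0,"gripper": 255}
    - {"dx": 0,"dy": 0,"dz": -0.03,"wx": 0,"wy": 0,"wz": 0,"gripper": 255}
    - {"dx": 0,"dy": 0,"dz": 0,"wx": 0,"wy": 0,"wz": 0,"gripper": 255}
    - {"dx": 0,"dy": 0,"dz": 0,"wx": 0,"wy": 0,"wz": 0,"gripper": 255}

```text
time_s: 5.35
ee_pos: [0.3752, -0.2552, 0.1296]
ee_rot: [-0.063, 0.998, -0.001, 0.001]
wrist_force: [0.2, 0.6, -1.0]
opening: 0.0318
finger_force: 60.3
```

```bash
python3 - <<'E'
from look import *
c,im=look("w4")
s=state();print(s["wrist_force"],s["moment"],s["opening"],s["finger_force"])
cv2.imwrite("pics/w4s.png",np.vstack([im[150:420],cv2.resize(capture("side")[180:315,200:480],(560,270))]))
E
```

```text
5.35 [ 0.3752 -0.2552  0.1296] [-6.28e-02  9.98e-01 -7.00e-04  6.00e-04]
long_0_mid 0.65 [396. 148.] [ 0.508 -0.333  0.017] 869 [126. 146. 164.] box [ 498.6 -333.4   60.7   35.     9.3]
short_0_mid 0.44 [397. 405.] [ 0.487 -0.151  0.016] 809 [115. 124. 131.] box [ 484.5 -104.8   33.3  122.4    7.6]
[-0.40569484  0.27755674 -1.66069171] [-0.03051798 -0.03683027  0.05883505] 0.03210604134061043 60.25573253631592
```

View pics/w4s.png

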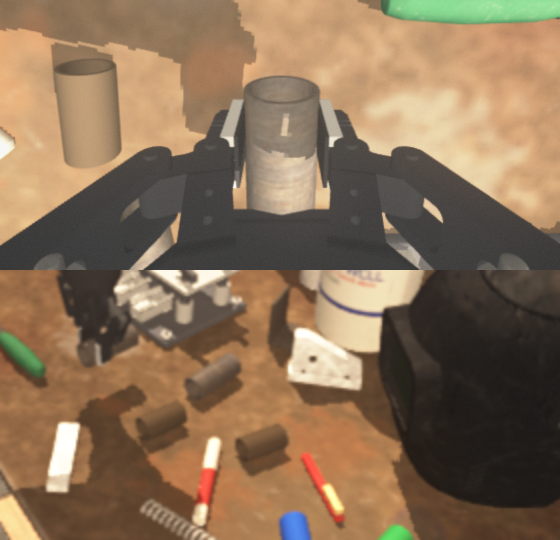

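Emit:
play_rows:
  targets:
    - {"dx": -0.017,"dy": 0.03,"dz": -0.01,"wx": 0,"wy": 0,"wz": -1.0,"gripper": 255}
    - {"dx": -0.017,"dy": 0.04,"dz": -0.01,"wx": 0,"wy": 0,"wz": 0,"gripper": 255}
    - {"dx": -0.017,"dy": 0.04,"dz": 0,"wx": 0,"wy": 0,"wz": 0,"gripper": 255}
    - {"dx": -0.017,"dy": 0.04,"dz": 0,"wx": 0,"wy": 0,"wz": 0,"gripper": 255}
    - {"dx": -0.017,"dy": 0.04,"dz": 0,"wx": 0,"wy": 0,"wz": 0,"gripper": 255}

```text
time_s: 6.05
ee_pos: [0.4326, -0.0533, 0.1485]
ee_rot: [-0.071, 0.997, 0.0, -0.0]
wrist_force: [1.2, -0.7, -2.0]
opening: 0.0321
finger_force: 60.3
```

Emit:
play_rows:
  targets:
    - {"dx": -0.016,"dy": 0.04,"dz": 0,"wx": 0,"wy": 0,"wz": 0,"gripper": 255}
    - {"dx": 0,"dy": 0.02,"dz": 0,"wx": 0,"wy": 0,"wz": 0,"gripper": 255}
    - {"dx": 0,"dy": 0,"dz": 0,"wx": 0,"wy": 0,"wz": 0,"gripper": 255}

```text
time_s: 6.35
ee_pos: [0.4394, 0.0089, 0.1482]
ee_rot: [-0.073, 0.997, 0.0, -0.001]
wrist_force: [0.2, -1.2, -2.0]
opening: 0.032
finger_force: 60.4
```

```bash
python3 - <<'E'
from look import *
from plan import *
c,im=look("w5",ts=())
p=fx(-.113,.084);plan([*p,.113],188.2)
im2=im.copy()
for x,y,z in [(-.045,.150,.079),(-.045,-.150,.079),(-.085,.084,.049),(-.085,.028,.049),(-.085,-.028,.05),(-.045,.084,.049)]:
    q=proj(c,[*fx(x,y),z]);print(q.round());cv2.circle(im2,tuple(int(v) for v in q),3,(0,0,255),1)
cv2.imwrite("pics/w5a.png",im2)
E
```

```text
6.35 [0.4394 0.0089 0.1482] [-7.310e-02  9.973e-01  4.000e-04 -7.000e-04]
at [0.4396 0.0077 0.1483] hd -171.7 tool shift [-0.0025 -0.001   0.0353] wz 0.1; shift after turn [-0.0024 -0.001   0.0353]
[398. 388.]
[-175.  393.]
[276. 292.]
[182. 292.]
[ 85. 293.]
[276. 348.]
```

View pics/w5a.png

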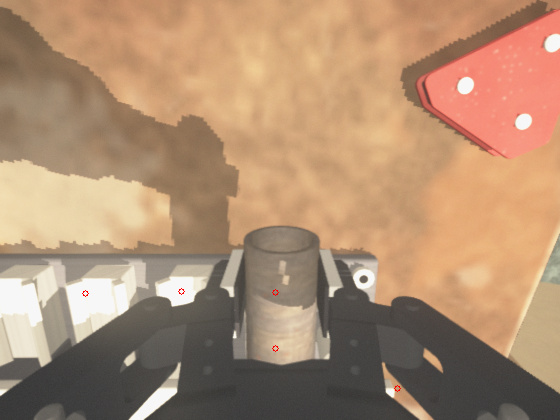

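Emit:
play_rows:
  targets:
    - {"dx": 0,"dy": 0,"dz": 0.015,"wx": 0,"wy": 0,"wz": 0,"gripper": 255}
    - {"dx": 0,"dy": 0,"dz": 0.015,"wx": 0,"wy": 0,"wz": 0,"gripper": 255}
    - {"dx": 0,"dy": 0,"dz": 0,"wx": 0,"wy": 0,"wz": 0,"gripper": 255}
    - {"dx": 0,"dy": 0,"dz": 0,"wx": 0,"wy": 0,"wz": 0,"gripper": 255}

```text
time_s: 6.8
ee_pos: [0.4399, 0.006, 0.1189]
ee_rot: [-0.071, 0.997, 0.0, -0.0]
wrist_force: [-0.4, 0.7, -1.4]
opening: 0.0326
finger_force: 41.5
```

Emit:
play_rows:
  targets:
    - {"dx": 0,"dy": 0,"dz": 0.003,"wx": 0,"wy": 0,"wz": 0,"gripper": 255}
    - {"dx": 0,"dy": 0,"dz": 0,"wx": 0,"wy": 0,"wz": 0,"gripper": 255}

```text
time_s: 7.0
ee_pos: [0.44, 0.0064, 0.1161]
ee_rot: [-0.071, 0.997, -0.0, 0.0]
wrist_force: [0.0, 0.7, -2.1]
opening: 0.032
finger_force: 62.7
```

Emit:
play_rows:
  targets:
    - {"dx": 0,"dy": 0,"dz": 0.003,"wx": 0,"wy": 0,"wz": 0,"gripper": 255}
    - {"dx": 0,"dy": 0,"dz": 0,"wx": 0,"wy": 0,"wz": 0,"gripper": 255}

```text
time_s: 7.2
ee_pos: [0.4402, 0.0064, 0.1132]
ee_rot: [-0.071, 0.997, -0.0, 0.0]
wrist_force: [-1.0, -3.5, 5.6]
opening: 0.0324
finger_force: 63.9
```

Emit:
play_rows:
  targets:
    - {"dx": -0.008,"dy": 0,"dz": -0.0005,"wx": 0,"wy": 0,"wz": 0,"gripper": 255}
    - {"dx": -0.01,"dy": 0,"dz": 0,"wx": 0,"wy": 0,"wz": 0,"gripper": 255}
    - {"dx": -0.01,"dy": 0,"dz": 0,"wx": 0,"wy": 0,"wz": 0,"gripper": 255}
    - {"dx": 0,"dy": 0,"dz": 0,"wx": 0,"wy": 0,"wz": 0,"gripper": 255}

```text
time_s: 7.6
ee_pos: [0.4688, 0.0104, 0.1138]
ee_rot: [-0.072, 0.997, -0.0, 0.001]
wrist_force: [5.6, -5.0, 2.6]
opening: 0.0315
finger_force: 63.3
```

Emit:
play_rows:
  targets:
    - {"dx": -0.008,"dy": 0,"dz": 0,"wx": 0,"wy": 0,"wz": 0,"gripper": 255}
    - {"dx": -0.005,"dy": 0,"dz": 0,"wx": 0,"wy": 0,"wz": 0,"gripper": 255}
    - {"dx": 0,"dy": 0,"dz": 0,"wx": 0,"wy": 0,"wz": 0,"gripper": 255}

```text
time_s: 7.9
ee_pos: [0.4808, 0.012, 0.1137]
ee_rot: [-0.072, 0.997, -0.001, 0.0]
wrist_force: [1.3, -8.4, 2.8]
opening: 0.032
finger_force: 63.4
```

```bash
python3 - <<'E'
from plan import *
s=state();print(s["wrist_force"],s["moment"],s["opening"]);p=fx(-.067,.084);plan([*p,.113],188.2)
E
```

```text
[ 1.33386456 -8.4430095   2.78888203] [-1.27717715 -0.22806817 -0.00644988] 0.031999496854645704
at [0.4808 0.012  0.1137] hd -171.8 tool shift [-0.007   0.0006  0.0007] wz 0.0; shift after turn [-0.007   0.0006  0.0007]
```

Emit:
play_rows:
  targets:
    - {"dx": -0.004,"dy": -0.001,"dz": 0,"wx": 0,"wy": 0,"wz": 0,"gripper": 255}
    - {"dx": 0,"dy": 0,"dz": 0,"wx": 0,"wy": 0,"wz": 0,"gripper": 255}

```text
time_s: 8.1
ee_pos: [0.4848, 0.012, 0.1135]
ee_rot: [-0.071, 0.997, 0.0, 0.0]
wrist_force: [2.7, -2.8, 0.6]
opening: 0.0318
finger_force: 63.1
```

Emit:
play_rows:
  targets:
    - {"dx": -0.002,"dy": 0,"dz": 0,"wx": 0,"wy": 0,"wz": 0,"gripper": 255}
    - {"dx": 0,"dy": 0,"dz": 0,"wx": 0,"wy": 0,"wz": 0,"gripper": 255}

```text
time_s: 8.3
ee_pos: [0.4866, 0.0123, 0.1134]
ee_rot: [-0.072, 0.997, -0.0, -0.0]
wrist_force: [-1.1, -3.8, 1.8]
opening: 0.032
finger_force: 63.2
```

Emit:
play_rows:
  targets:
    - {"dx": -0.002,"dy": 0,"dz": 0,"wx": 0,"wy": 0,"wz": 0,"gripper": 255}
    - {"dx": 0,"dy": 0,"dz": 0,"wx": 0,"wy": 0,"wz": 0,"gripper": 255}

```text
time_s: 8.5
ee_pos: [0.4885, 0.0126, 0.1134]
ee_rot: [-0.072, 0.997, -0.0, -0.0]
wrist_force: [-1.8, -4.5, 2.7]
opening: 0.0317
finger_force: 63.2
```

```bash
python3 - <<'E'
from look import *
c,im=look("w6",ts=())
s=state();print(s["wrist_force"],s["moment"],s["opening"])
cv2.imwrite("pics/w6z.png",cv2.resize(im[200:420,140:420],(700,550)))
E
```

```text
8.5 [0.4885 0.0126 0.1134] [-7.160e-02  9.974e-01 -1.000e-04 -2.000e-04]
[-2.15583761 -4.70464665  2.11029484] [-0.77696567  0.31243758 -0.01489976] 0.03180358980182418
```

View pics/w6z.png

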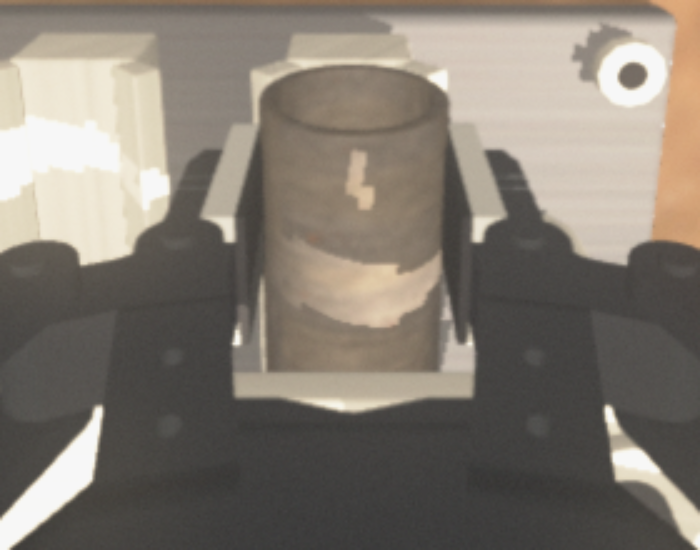

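Emit:
play_rows:
  targets:
    - {"dx": -0.0015,"dy": -0.0005,"dz": 0,"wx": 0,"wy": 0,"wz": 0,"gripper": 255}
    - {"dx": 0,"dy": 0,"dz": 0,"wx": 0,"wy": 0,"wz": 0,"gripper": 255}

```text
time_s: 8.75
ee_pos: [0.4889, 0.0124, 0.1131]
ee_rot: [-0.072, 0.997, 0.0, -0.002]
wrist_force: [-14.8, -5.0, 10.3]
opening: 0.0319
finger_force: 64.3
```

Emit:
play_rows:
  targets:
    - {"dx": -0.0015,"dy": 0,"dz": 0,"wx": 0,"wy": 0,"wz": 0,"gripper": 255}
    - {"dx": 0,"dy": 0,"dz": 0,"wx": 0,"wy": 0,"wz": 0,"gripper": 255}

```text
time_s: 8.95
ee_pos: [0.4892, 0.0124, 0.113]
ee_rot: [-0.072, 0.997, -0.0, -0.003]
wrist_force: [-28.4, -7.7, 20.5]
opening: 0.0316
finger_force: 65.4
```

Emit:
play_rows:
  targets:
    - {"dx": -0.0015,"dy": 0,"dz": 0,"wx": 0,"wy": 0,"wz": 0,"gripper": 255}
    - {"dx": 0,"dy": 0,"dz": 0,"wx": 0,"wy": 0,"wz": 0,"gripper": 255}

```text
time_s: 9.15
ee_pos: [0.4895, 0.0124, 0.1128]
ee_rot: [-0.072, 0.997, -0.0, -0.005]
wrist_force: [-43.0, -12.1, 30.0]
opening: 0.0318
finger_force: 66.5
```

Emit:
play_rows:
  targets:
    - {"dx": 0.003,"dy": 0,"dz": 0,"wx": 0,"wy": 0,"wz": 0,"gripper": 255}
    - {"dx": 0,"dy": 0,"dz": 0,"wx": 0,"wy": 0,"wz": 0,"gripper": 120}
    - {"dx": 0,"dy": 0,"dz": 0,"wx": 0,"wy": 0,"wz": 0,"gripper": 120}
    - {"dx": 0,"dy": 0,"dz": 0,"wx": 0,"wy": 0,"wz": 0,"gripper": 120}

```text
time_s: 9.55
ee_pos: [0.4903, 0.0125, 0.1134]
ee_rot: [-0.072, 0.997, 0.0, 0.0]
wrist_force: [-0.2, 1.2, -0.5]
opening: 0.0456
finger_force: 0.0
```

Emit:
play_rows:
  targets:
    - {"dx": 0,"dy": 0,"dz": -0.03,"wx": 0,"wy": 0,"wz": 0,"gripper": 120}
    - {"dx": 0,"dy": 0,"dz": -0.05,"wx": 0,"wy": 0,"wz": 0,"gripper": 80}
    - {"dx": 0.01,"dy": 0,"dz": -0.05,"wx": 0,"wy": 0,"wz": 0,"gripper": 0}
    - {"dx": 0.02,"dy": 0,"dz": 0,"wx": 0,"wy": 0,"wz": 0,"gripper": 0}
    - {"dx": 0,"dy": 0,"dz": 0,"wx": 0,"wy": 0,"wz": 0,"gripper": 0}

```text
time_s: 10.05
ee_pos: [0.4598, 0.0081, 0.2437]
ee_rot: [-0.071, 0.997, -0.0, 0.001]
wrist_force: [0.5, 0.4, -0.7]
opening: 0.0853
finger_force: 0.0
```

```bash
python3 - <<'E'
from look import *
from plan import *
c,im=look("w7",ts=(("long_0_mid",.049),))
look("s7","side")
p=np.array([.516,-.3295])-.022*np.array([np.cos(.188),np.sin(.188)]);print(p);plan([*p,.2],190.8)
for x,y,z in [(-.045,.150,.079),(-.045,0,.079),(.065,.15,.079),(-.085,.084,.066),(-.085,.028,.05)]: print(x,y,proj(c,[*fx(x,y),z]).round())
E
```

```text
10.05 [0.4598 0.0081 0.2437] [-7.150e-02  9.974e-01 -2.000e-04  1.100e-03]
long_0_mid 0.5 [311. 226.] [ 0.576 -0.027  0.049] 21420 [194. 215. 224.] box [596.3 -67.6 122.2 337.9   8.1]
10.15 [0.4607 0.0082 0.2423] [-7.140e-02  9.974e-01  1.000e-04  1.000e-04]
long_0_mid 0.9 [231. 307.] [ 0.521 -0.328  0.017] 355 [ 78.  98. 123.] box [ 515.9 -334.1  108.3   43.2   12.1]
long_0_mid 0.2 [180. 290.] [ 0.623 -0.085  0.017] 110 [122. 141. 159.] box [627.5 -91.9  78.9  32.6  64.5]
short_0_mid 0.91 [266. 332.] [ 0.497 -0.474  0.016] 330 [ 57.  83. 113.] box [ 497.1 -473.8   40.8   80.    87. ]
[ 0.49438764 -0.33361168]
at [0.4609 0.0082 0.2417] hd -171.8 tool shift [ 0.0156 -0.3431  0.0415] wz -2.6; shift after turn [ 0.0312 -0.342   0.0417]
-0.045 0.15 [364. 270.]
-0.045 0 [178. 270.]
0.065 0.15 [355. 380.]
-0.085 0.084 [282. 218.]
-0.085 0.028 [217. 212.]
```

View pics/w7.png

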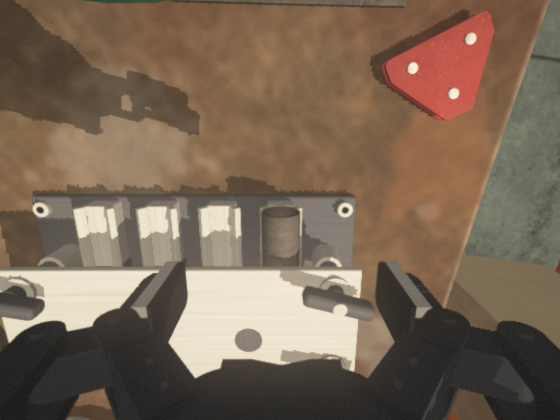

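Emit:
play_rows:
  targets:
    - {"dx": 0.004,"dy": -0.03,"dz": 0,"wx": 0,"wy": 0,"wz": -2.6,"gripper": 0}
    - {"dx": 0.004,"dy": -0.045,"dz": 0,"wx": 0,"wy": 0,"wz": 0,"gripper": 0}
    - {"dx": 0.004,"dy": -0.045,"dz": 0,"wx": 0,"wy": 0,"wz": 0,"gripper": 0}
    - {"dx": 0.004,"dy": -0.045,"dz": 0,"wx": 0,"wy": 0,"wz": 0,"gripper": 0}
    - {"dx": 0.004,"dy": -0.045,"dz": 0,"wx": 0,"wy": 0,"wz": 0,"gripper": 0}

```text
time_s: 10.8
ee_pos: [0.4791, -0.2039, 0.2417]
ee_rot: [-0.094, 0.996, 0.0, -0.0]
wrist_force: [1.2, -0.3, 0.1]
opening: 0.0852
finger_force: 0.0
```

Emit:
play_rows:
  targets:
    - {"dx": 0.004,"dy": -0.045,"dz": 0,"wx": 0,"wy": 0,"wz": 0,"gripper": 0}
    - {"dx": 0.004,"dy": -0.045,"dz": 0,"wx": 0,"wy": 0,"wz": 0,"gripper": 0}
    - {"dx": 0.003,"dy": -0.042,"dz": 0,"wx": 0,"wy": 0,"wz": 0,"gripper": 0}
    - {"dx": 0,"dy": 0,"dz": 0,"wx": 0,"wy": 0,"wz": 0,"gripper": 0}

```text
time_s: 11.2
ee_pos: [0.4929, -0.3381, 0.2406]
ee_rot: [-0.092, 0.996, 0.0, -0.001]
wrist_force: [0.5, 0.6, 0.1]
opening: 0.0856
finger_force: 0.0
```

```bash
python3 - <<'E'
from look import *
from plan import *
look("w8")
plan([.4944,-.3336,.080],190.8)
E
```

```text
11.2 [ 0.4929 -0.3381  0.2406] [-9.250e-02  9.957e-01  3.000e-04 -8.000e-04]
long_0_mid 0.71 [216. 279.] [ 0.516 -0.335  0.017] 3222 [126. 149. 170.] box [ 517.5 -332.3   93.4   36.    12.7]
short_0_mid 0.69 [170. 138.] [ 0.497 -0.471  0.016] 2718 [ 97. 128. 158.] box [ 496.9 -470.9   34.9   69.7   85.6]
at [ 0.493  -0.3335  0.2414] hd -169.2 tool shift [-0.0015 -0.0006  0.1614] wz -0.0; shift after turn [-0.0014 -0.0003  0.1614]
```

Emit:
play_rows:
  targets:
    - {"dx": 0,"dy": 0,"dz": 0.04,"wx": 0,"wy": 0,"wz": -1,"gripper": 0}
    - {"dx": 0,"dy": 0,"dz": 0.045,"wx": 0,"wy": 0,"wz": 0,"gripper": 0}
    - {"dx": 0,"dy": 0,"dz": 0.045,"wx": 0,"wy": 0,"wz": 0,"gripper": 0}
    - {"dx": 0,"dy": 0,"dz": 0.031,"wx": 0,"wy": 0,"wz": 0,"gripper": 0}
    - {"dx": 0,"dy": 0,"dz": 0,"wx": 0,"wy": 0,"wz": 0,"gripper": 0}

```text
time_s: 11.85
ee_pos: [0.4917, -0.3312, 0.0775]
ee_rot: [-0.103, 0.995, 0.003, -0.002]
wrist_force: [-1.1, 0.1, 0.9]
opening: 0.0854
finger_force: 0.0
```

Emit:
play_rows:
  targets:
    - {"dx": 0,"dy": 0,"dz": 0,"wx": 0,"wy": 0,"wz": 0,"gripper": 255}
    - {"dx": 0,"dy": 0,"dz": 0,"wx": 0,"wy": 0,"wz": 0,"gripper": 255}
    - {"dx": 0,"dy": 0,"dz": 0,"wx": 0,"wy": 0,"wz": 0,"gripper": 255}
    - {"dx": 0,"dy": 0,"dz": 0,"wx": 0,"wy": 0,"wz": 0,"gripper": 255}
    - {"dx": 0,"dy": 0,"dz": 0,"wx": 0,"wy": 0,"wz": 0,"gripper": 255}

```text
time_s: 12.35
ee_pos: [0.4934, -0.3341, 0.0832]
ee_rot: [-0.103, 0.995, -0.001, 0.001]
wrist_force: [-1.5, 1.6, 11.9]
opening: 0.0317
finger_force: 58.4
```

Emit:
play_rows:
  targets:
    - {"dx": 0,"dy": 0,"dz": -0.02,"wx": 0,"wy": 0,"wz": 0,"gripper": 255}
    - {"dx": 0,"dy": 0,"dz": -0.04,"wx": 0,"wy": 0,"wz": 0,"gripper": 255}
    - {"dx": 0,"dy": 0,"dz": -0.02,"wx": 0,"wy": 0,"wz": 0,"gripper": 255}
    - {"dx": 0,"dy": 0,"dz": 0,"wx": 0,"wy": 0,"wz": 0,"gripper": 255}

```text
time_s: 12.75
ee_pos: [0.4938, -0.3344, 0.1653]
ee_rot: [-0.103, 0.995, -0.002, 0.002]
wrist_force: [0.9, -0.2, -1.9]
opening: 0.0316
finger_force: 60.1
```

```bash
python3 - <<'E'
from plan import *
s=state();print(s["opening"],s["finger_force"],s["wrist_force"])
p=fx(-.115,.0275);plan([*p,.150],187.6)
E
```

```text
0.03156747986914531 60.11152625083923 [ 0.85816902 -0.22619738 -1.94943372]
at [ 0.4938 -0.3344  0.1653] hd -168.2 tool shift [-0.0137  0.2886  0.014 ] wz 4.2; shift after turn [0.0074 0.2887 0.0153]
```

Emit:
play_rows:
  targets:
    - {"dx": 0.02,"dy": 0,"dz": 0,"wx": 0,"wy": 0,"wz": 4.2,"gripper": 255}
    - {"dx": 0.015,"dy": 0.03,"dz": 0,"wx": 0,"wy": 0,"wz": 0,"gripper": 255}
    - {"dx": 0,"dy": 0.045,"dz": 0,"wx": 0,"wy": 0,"wz": 0,"gripper": 255}
    - {"dx": 0,"dy": 0.045,"dz": 0,"wx": 0,"wy": 0,"wz": 0,"gripper": 255}
    - {"dx": 0,"dy": 0.045,"dz": 0,"wx": 0,"wy": 0,"wz": 0,"gripper": 255}

```text
time_s: 13.25
ee_pos: [0.4356, -0.1746, 0.1606]
ee_rot: [-0.066, 0.998, 0.0, -0.0]
wrist_force: [0.5, 0.9, -0.8]
opening: 0.0316
finger_force: 60.2
```

Emit:
play_rows:
  targets:
    - {"dx": 0,"dy": 0.045,"dz": 0,"wx": 0,"wy": 0,"wz": 0,"gripper": 255}
    - {"dx": -0.014,"dy": 0.045,"dz": 0,"wx": 0,"wy": 0,"wz": 0,"gripper": 255}
    - {"dx": -0.013,"dy": 0.033,"dz": 0.015,"wx": 0,"wy": 0,"wz": 0,"gripper": 255}
    - {"dx": 0,"dy": 0,"dz": 0,"wx": 0,"wy": 0,"wz": 0,"gripper": 255}

```text
time_s: 13.65
ee_pos: [0.4465, -0.0472, 0.1446]
ee_rot: [-0.068, 0.998, 0.001, -0.001]
wrist_force: [-0.5, -0.3, -1.5]
opening: 0.0317
finger_force: 60.3
```

```bash
python3 - <<'E'
from plan import *
s=state();print(s["opening"],s["finger_force"],s["wrist_force"])
p=fx(-.115,.0275);plan([*p,.117],187.6)
E
```

```text
0.031670599291313335 60.33674240112305 [-0.48174169 -0.33793514 -1.53877897]
at [ 0.4465 -0.0472  0.1446] hd -172.2 tool shift [-0.0015 -0.0023  0.0276] wz 0.2; shift after turn [-0.0015 -0.0022  0.0276]
```

Emit:
play_rows:
  targets:
    - {"dx": 0,"dy": -0.002,"dz": 0.015,"wx": 0,"wy": 0,"wz": 0,"gripper": 255}
    - {"dx": 0,"dy": 0,"dz": 0.01,"wx": 0,"wy": 0,"wz": 0,"gripper": 255}
    - {"dx": 0,"dy": 0,"dz": 0,"wx": 0,"wy": 0,"wz": 0,"gripper": 255}
    - {"dx": 0,"dy": 0,"dz": 0,"wx": 0,"wy": 0,"wz": 0,"gripper": 255}

```text
time_s: 14.05
ee_pos: [0.4472, -0.0531, 0.1214]
ee_rot: [-0.066, 0.998, 0.0, -0.0]
wrist_force: [0.5, -0.3, -0.7]
opening: 0.0319
finger_force: 60.4
```

Emit:
play_rows:
  targets:
    - {"dx": 0,"dy": 0,"dz": 0.003,"wx": 0,"wy": 0,"wz": 0,"gripper": 255}
    - {"dx": 0,"dy": 0,"dz": 0,"wx": 0,"wy": 0,"wz": 0,"gripper": 255}

```text
time_s: 14.25
ee_pos: [0.4475, -0.0529, 0.1185]
ee_rot: [-0.066, 0.998, -0.0, 0.0]
wrist_force: [0.4, 0.8, -0.0]
opening: 0.0319
finger_force: 60.4
```

Emit:
play_rows:
  targets:
    - {"dx": 0,"dy": 0,"dz": 0.002,"wx": 0,"wy": 0,"wz": 0,"gripper": 255}
    - {"dx": 0,"dy": 0,"dz": 0,"wx": 0,"wy": 0,"wz": 0,"gripper": 255}

```text
time_s: 14.45
ee_pos: [0.4476, -0.0527, 0.1168]
ee_rot: [-0.066, 0.998, 0.0, 0.0]
wrist_force: [-3.6, 2.3, 8.1]
opening: 0.0316
finger_force: 61.5
```

Emit:
play_rows:
  targets:
    - {"dx": 0,"dy": 0.0035,"dz": -0.001,"wx": 0,"wy": 0,"wz": 0,"gripper": 255}
    - {"dx": 0,"dy": 0,"dz": 0,"wx": 0,"wy": 0,"wz": 0,"gripper": 255}

```text
time_s: 14.65
ee_pos: [0.4469, -0.049, 0.1175]
ee_rot: [-0.066, 0.998, -0.0, 0.0]
wrist_force: [0.0, -0.9, -1.9]
opening: 0.032
finger_force: 60.5
```

Emit:
play_rows:
  targets:
    - {"dx": 0,"dy": 0,"dz": 0.003,"wx": 0,"wy": 0,"wz": 0,"gripper": 255}
    - {"dx": 0,"dy": 0,"dz": 0,"wx": 0,"wy": 0,"wz": 0,"gripper": 255}

```text
time_s: 14.85
ee_pos: [0.4472, -0.0496, 0.1146]
ee_rot: [-0.066, 0.998, -0.0, 0.0]
wrist_force: [-2.6, -2.8, 8.5]
opening: 0.0317
finger_force: 61.7
```

Emit:
play_rows:
  targets:
    - {"dx": 0,"dy": 0,"dz": 0.001,"wx": 0,"wy": 0,"wz": 0,"gripper": 255}
    - {"dx": 0,"dy": 0,"dz": 0,"wx": 0,"wy": 0,"wz": 0,"gripper": 255}

```text
time_s: 15.05
ee_pos: [0.4473, -0.0498, 0.114]
ee_rot: [-0.066, 0.998, -0.001, 0.001]
wrist_force: [-3.5, -5.1, 12.8]
opening: 0.0316
finger_force: 62.1
```

Seated. Slide in.

Emit:
play_rows:
  targets:
    - {"dx": -0.008,"dy": -0.0005,"dz": -0.001,"wx": 0,"wy": 0,"wz": 0,"gripper": 255}
    - {"dx": -0.01,"dy": 0,"dz": 0,"wx": 0,"wy": 0,"wz": 0,"gripper": 255}
    - {"dx": -0.01,"dy": 0,"dz": 0,"wx": 0,"wy": 0,"wz": 0,"gripper": 255}
    - {"dx": 0,"dy": 0,"dz": 0,"wx": 0,"wy": 0,"wz": 0,"gripper": 255}

```text
time_s: 15.45
ee_pos: [0.4754, -0.0464, 0.115]
ee_rot: [-0.066, 0.998, -0.0, -0.0]
wrist_force: [-4.8, -3.1, 16.0]
opening: 0.0318
finger_force: 62.1
```

Emit:
play_rows:
  targets:
    - {"dx": -0.008,"dy": 0,"dz": 0,"wx": 0,"wy": 0,"wz": 0,"gripper": 255}
    - {"dx": -0.005,"dy": 0,"dz": 0,"wx": 0,"wy": 0,"wz": 0,"gripper": 255}
    - {"dx": 0,"dy": 0,"dz": 0,"wx": 0,"wy": 0,"wz": 0,"gripper": 255}

```text
time_s: 15.75
ee_pos: [0.4867, -0.0449, 0.1151]
ee_rot: [-0.067, 0.998, -0.001, -0.002]
wrist_force: [-23.1, -6.3, 29.8]
opening: 0.0317
finger_force: 63.4
```

```bash
python3 - <<'E'
from plan import *
s=state();print(s["wrist_force"],s["moment"],s["opening"]);p=fx(-.067,.028);plan([*p,.113],188)
E
```

```text
[-23.13590142  -6.26062074  29.7869046 ] [-1.08073148  3.70032932  0.51795073] 0.0317487738551363
at [ 0.4867 -0.0449  0.1151] hd -172.3 tool shift [-0.0093  0.0019  0.002 ] wz -0.3; shift after turn [-0.0093  0.0018  0.0021]
```

Emit:
play_rows:
  targets:
    - {"dx": 0.002,"dy": -0.0005,"dz": -0.001,"wx": 0,"wy": 0,"wz": 0,"gripper": 255}
    - {"dx": 0,"dy": 0,"dz": 0,"wx": 0,"wy": 0,"wz": 0,"gripper": 255}

```text
time_s: 15.95
ee_pos: [0.4857, -0.0451, 0.1155]
ee_rot: [-0.066, 0.998, -0.0, 0.0]
wrist_force: [-2.6, 0.5, 6.8]
opening: 0.0317
finger_force: 60.9
```

Emit:
play_rows:
  targets:
    - {"dx": -0.003,"dy": 0,"dz": 0,"wx": 0,"wy": 0,"wz": 0,"gripper": 255}
    - {"dx": 0,"dy": 0,"dz": 0,"wx": 0,"wy": 0,"wz": 0,"gripper": 255}

```text
time_s: 16.15
ee_pos: [0.4884, -0.0448, 0.1154]
ee_rot: [-0.066, 0.998, -0.0, -0.001]
wrist_force: [-7.5, -1.5, 10.8]
opening: 0.0321
finger_force: 61.7
```

```bash
python3 - <<'E'
from look import *
from plan import *
s=state();print(s["wrist_force"],s["moment"],s["opening"]);
c,im=look("w9",ts=())
cv2.imwrite("pics/w9z.png",cv2.resize(im[180:420,140:460],(800,600)))
for x,y,z in [(-.045,.150,.079),(-.045,0,.079),(-.085,.028,.066),(-.085,.028,.049),(-.085,.084,.066)]: print(x,y,((proj(c,[*fx(x,y),z])-[140,180])*2.5).round())
E
```

```text
[-7.54019462 -1.46841592 10.83713701] [-0.18270385  1.22489782  0.35385914] 0.03206214257526482
16.15 [ 0.4884 -0.0448  0.1154] [-6.640e-02  9.978e-01 -1.000e-04 -8.000e-04]
-0.045 0.15 [1126.  484.]
-0.045 0 [190. 486.]
-0.085 0.028 [360. 223.]
-0.085 0.028 [359. 180.]
-0.085 0.084 [701. 221.]
```

View pics/w9z.png

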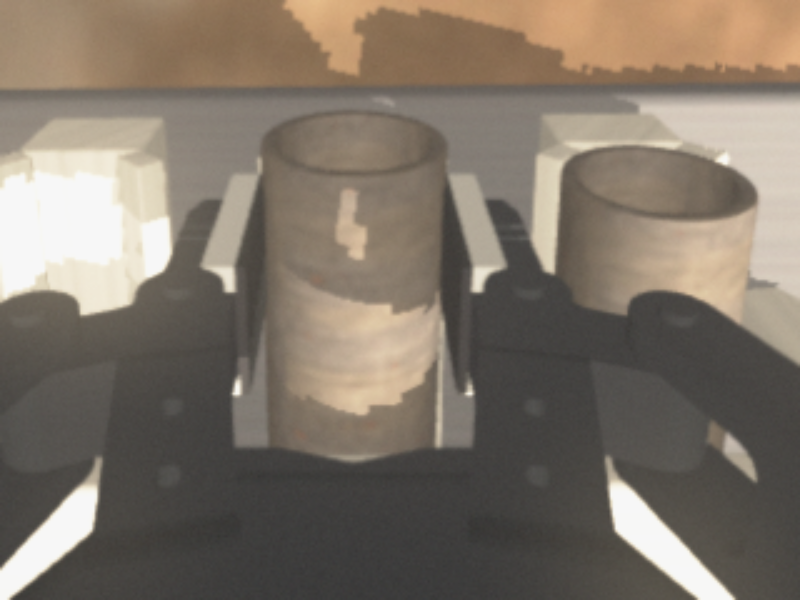

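Emit:
play_rows:
  targets:
    - {"dx": -0.003,"dy": 0,"dz": -0.0005,"wx": 0,"wy": 0,"wz": 0,"gripper": 255}
    - {"dx": 0,"dy": 0,"dz": 0,"wx": 0,"wy": 0,"wz": 0,"gripper": 255}

```text
time_s: 16.4
ee_pos: [0.4915, -0.0442, 0.1157]
ee_rot: [-0.066, 0.998, 0.0, -0.0]
wrist_force: [-3.6, 0.6, 5.7]
opening: 0.0318
finger_force: 60.9
```

Emit:
play_rows:
  targets:
    - {"dx": -0.002,"dy": 0,"dz": 0,"wx": 0,"wy": 0,"wz": 0,"gripper": 255}
    - {"dx": 0,"dy": 0,"dz": 0,"wx": 0,"wy": 0,"wz": 0,"gripper": 255}

```text
time_s: 16.6
ee_pos: [0.4933, -0.044, 0.1157]
ee_rot: [-0.066, 0.998, 0.0, -0.001]
wrist_force: [-5.5, 1.2, 5.0]
opening: 0.032
finger_force: 61.0
```

Emit:
play_rows:
  targets:
    - {"dx": -0.002,"dy": 0,"dz": 0,"wx": 0,"wy": 0,"wz": 0,"gripper": 255}
    - {"dx": 0,"dy": 0,"dz": 0,"wx": 0,"wy": 0,"wz": 0,"gripper": 255}

```text
time_s: 16.8
ee_pos: [0.4953, -0.0437, 0.1157]
ee_rot: [-0.066, 0.998, 0.0, -0.001]
wrist_force: [-5.9, -0.5, 7.4]
opening: 0.0316
finger_force: 61.1
```

Emit:
play_rows:
  targets:
    - {"dx": -0.0015,"dy": 0,"dz": 0,"wx": 0,"wy": 0,"wz": 0,"gripper": 255}
    - {"dx": 0,"dy": 0,"dz": 0,"wx": 0,"wy": 0,"wz": 0,"gripper": 255}

```text
time_s: 17.0
ee_pos: [0.4965, -0.0436, 0.1156]
ee_rot: [-0.066, 0.998, -0.0, -0.001]
wrist_force: [-9.3, -0.5, 8.6]
opening: 0.0319
finger_force: 61.3
```

Emit:
play_rows:
  targets:
    - {"dx": -0.0015,"dy": 0,"dz": 0,"wx": 0,"wy": 0,"wz": 0,"gripper": 255}
    - {"dx": 0,"dy": 0,"dz": 0,"wx": 0,"wy": 0,"wz": 0,"gripper": 255}

```text
time_s: 17.2
ee_pos: [0.4969, -0.0435, 0.1155]
ee_rot: [-0.067, 0.998, -0.0, -0.003]
wrist_force: [-22.9, -4.4, 17.1]
opening: 0.0319
finger_force: 62.4
```

Emit:
play_rows:
  targets:
    - {"dx": -0.0015,"dy": 0,"dz": 0,"wx": 0,"wy": 0,"wz": 0,"gripper": 255}
    - {"dx": 0,"dy": 0,"dz": 0,"wx": 0,"wy": 0,"wz": 0,"gripper": 255}

```text
time_s: 17.4
ee_pos: [0.4972, -0.0435, 0.1154]
ee_rot: [-0.067, 0.998, -0.0, -0.004]
wrist_force: [-36.9, -6.6, 27.5]
opening: 0.0316
finger_force: 63.3
```

Emit:
play_rows:
  targets:
    - {"dx": 0.003,"dy": 0,"dz": 0,"wx": 0,"wy": 0,"wz": 0,"gripper": 255}
    - {"dx": 0,"dy": 0,"dz": 0,"wx": 0,"wy": 0,"wz": 0,"gripper": 120}
    - {"dx": 0,"dy": 0,"dz": 0,"wx": 0,"wy": 0,"wz": 0,"gripper": 120}
    - {"dx": 0,"dy": 0,"dz": 0,"wx": 0,"wy": 0,"wz": 0,"gripper": 120}

```text
time_s: 17.8
ee_pos: [0.4973, -0.0435, 0.1158]
ee_rot: [-0.066, 0.998, 0.0, -0.0]
wrist_force: [0.3, -0.1, -0.8]
opening: 0.0451
finger_force: 0.0
```

Emit:
play_rows:
  targets:
    - {"dx": 0,"dy": 0,"dz": -0.03,"wx": 0,"wy": 0,"wz": 0,"gripper": 120}
    - {"dx": 0,"dy": 0,"dz": -0.05,"wx": 0,"wy": 0,"wz": 0,"gripper": 80}
    - {"dx": 0.02,"dy": 0,"dz": -0.04,"wx": 0,"wy": 0,"wz": 0,"gripper": 0}
    - {"dx": 0.02,"dy": -0.04,"dz": 0,"wx": 0,"wy": 0,"wz": 0,"gripper": 0}
    - {"dx": 0.02,"dy": -0.045,"dz": 0,"wx": 0,"wy": 0,"wz": 0,"gripper": 0}

```text
time_s: 18.3
ee_pos: [0.4488, -0.136, 0.2374]
ee_rot: [-0.068, 0.998, -0.001, 0.001]
wrist_force: [0.8, -0.4, 0.4]
opening: 0.0856
finger_force: 0.0
```

Emit:
play_rows:
  targets:
    - {"dx": 0.01,"dy": -0.045,"dz": 0,"wx": 0,"wy": 0,"wz": 3,"gripper": 0}
    - {"dx": 0.01,"dy": -0.045,"dz": 0,"wx": 0,"wy": 0,"wz": 3,"gripper": 0}
    - {"dx": 0,"dy": -0.045,"dz": 0,"wx": 0,"wy": 0,"wz": 0,"gripper": 0}
    - {"dx": 0,"dy": -0.045,"dz": 0,"wx": 0,"wy": 0,"wz": 0,"gripper": 0}
    - {"dx": 0,"dy": 0,"dz": 0,"wx": 0,"wy": 0,"wz": 0,"gripper": 0}

```text
time_s: 18.8
ee_pos: [0.4407, -0.3217, 0.2352]
ee_rot: [-0.012, 1.0, -0.0, -0.0]
wrist_force: [0.3, 0.8, -0.1]
opening: 0.086
finger_force: 0.0
```

```bash
python3 - <<'E'
from look import *
from plan import *
c,im=look("w10")
print(np.round(state()["qpos"],2))
print(proj(c,[.4097,-.3656,.016]),proj(c,[.497,-.471,.016]))
plan([.4000,-.366,.079],181.5)
look("s10","side")
E
```

```text
18.8 [ 0.4407 -0.3217  0.2352] [-1.220e-02  9.999e-01 -3.000e-04 -3.000e-04]
short_0_mid 0.58 [244. 125.] [ 0.495 -0.471  0.016] 2430 [ 97. 128. 156.] box [ 496.9 -470.7   35.5   73.7   85.1]
[-0.77  0.12  1.61  0.    1.41 -2.36]
[232.37485006 158.92256336] [125.11433555 246.08098607]
at [ 0.441  -0.3171  0.2355] hd -178.4 tool shift [ 0.0423 -0.0479  0.1565] wz 0.1; shift after turn [ 0.0423 -0.0478  0.1565]
18.95 [ 0.441  -0.3171  0.2355] [-1.370e-02  9.999e-01  4.000e-04 -3.000e-04]
long_0_mid 0.73 [173. 251.] [0.534 0.016 0.017] 152 [ 72.  91. 112.] box [526.   -2.1  68.6  48.5   7.9]
short_0_mid 0.73 [267. 332.] [ 0.494 -0.478  0.016] 320 [ 55.  81. 110.] box [ 495.  -473.3   40.3   79.    84.9]
```

View pics/w10.png

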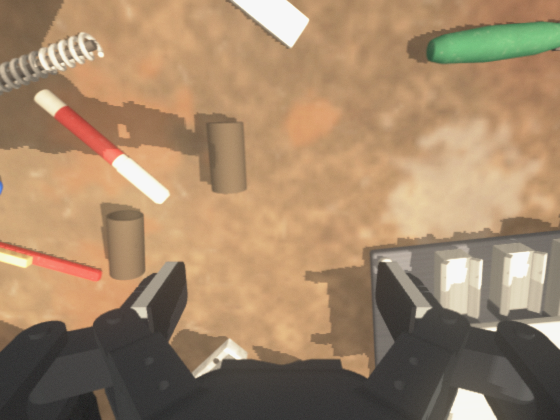

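```bash
python3 - <<'E'
from plan import *
c=calibration("wrist")
for e in [((225,125),(230,190)),((125,213),(127,276))]:
    p=[onz(c,q,.02)[:2] for q in e];m=(p[0]+p[1])/2;d=p[1]-p[0];a=np.arctan2(d[1],d[0]);print(m.round(4),np.linalg.norm(d).round(3),np.degrees(a).round(1))
    g=m-.010*np.array([np.cos(a),np.sin(a)]);plan([*g,.079],180+np.degrees(a))
E
```

```text
[ 0.41  -0.364] 0.058 3.4
at [ 0.4413 -0.3163  0.2361] hd -178.3 tool shift [ 0.0427 -0.0471  0.1571] wz -1.7; shift after turn [ 0.0441 -0.0458  0.1571]
[ 0.4964 -0.4626] 0.066 -4.3
at [ 0.4413 -0.3163  0.2361] hd -178.3 tool shift [-0.0409 -0.1468  0.1571] wz 6.0; shift after turn [-0.0559 -0.1417  0.1571]
```

Emit:
play_rows:
  targets:
    - {"dx": 0.022,"dy": -0.024,"dz": 0,"wx": 0,"wy": 0,"wz": -1.5,"gripper": 75}
    - {"dx": 0.021,"dy": -0.023,"dz": 0.02,"wx": 0,"wy": 0,"wz": 0,"gripper": 75}
    - {"dx": 0,"dy": 0,"dz": 0.045,"wx": 0,"wy": 0,"wz": 0,"gripper": 75}
    - {"dx": 0,"dy": 0,"dz": 0.045,"wx": 0,"wy": 0,"wz": 0,"gripper": 75}
    - {"dx": 0,"dy": 0,"dz": 0.02,"wx": 0,"wy": 0,"wz": 0,"gripper": 75}

```text
time_s: 19.6
ee_pos: [0.3992, -0.3642, 0.1025]
ee_rot: [-0.027, 1.0, 0.001, -0.001]
wrist_force: [-0.7, -0.3, 1.0]
opening: 0.0603
finger_force: 0.0
```

```bash
python3 - <<'E'
from plan import *
c=calibration("wrist");im=capture("wrist")
cv2.imwrite("pics/w11.png",im);s=state();print(s["opening"],s["wrist_force"])
plan([.400,-.366,.079],183)
for r in regions_of("wrist","short_0_mid"): print(r["conf"],r["centre"],r["region"].sum())
print(proj(c,[.410,-.366,.016]))
E
```

```text
0.06026037528562814 [-2.34075409  2.39157969 -4.14049111]
at [ 0.3989 -0.3637  0.1009] hd -176.9 tool shift [-0.001  -0.0025  0.0218] wz 0.1; shift after turn [-0.001  -0.0023  0.0219]
0.94 [408.6, 115.4] 500
[274.93618599 272.45644101]
```

View pics/w11.png

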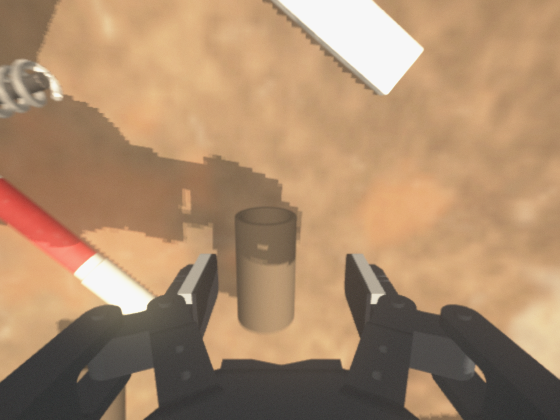

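Emit:
play_rows:
  targets:
    - {"dx": -0.001,"dy": -0.004,"dz": 0.01,"wx": 0,"wy": 0,"wz": 0,"gripper": 75}
    - {"dx": 0,"dy": 0,"dz": 0.012,"wx": 0,"wy": 0,"wz": 0,"gripper": 75}
    - {"dx": 0,"dy": 0,"dz": 0,"wx": 0,"wy": 0,"wz": 0,"gripper": 255}
    - {"dx": 0,"dy": 0,"dz": 0,"wx": 0,"wy": 0,"wz": 0,"gripper": 255}
    - {"dx": 0,"dy": 0,"dz": 0,"wx": 0,"wy": 0,"wz": 0,"gripper": 255}

```text
time_s: 20.2
ee_pos: [0.4015, -0.3701, 0.0846]
ee_rot: [-0.027, 1.0, -0.0, 0.0]
wrist_force: [-0.7, -0.1, -0.6]
opening: 0.0295
finger_force: 59.3
```

Emit:
play_rows:
  targets:
    - {"dx": 0,"dy": 0,"dz": 0,"wx": 0,"wy": 0,"wz": 0,"gripper": 255}
    - {"dx": 0,"dy": 0,"dz": 0,"wx": 0,"wy": 0,"wz": 0,"gripper": 255}
    - {"dx": 0,"dy": 0,"dz": -0.02,"wx": 0,"wy": 0,"wz": 0,"gripper": 255}
    - {"dx": 0,"dy": 0,"dz": -0.04,"wx": 0,"wy": 0,"wz": 0,"gripper": 255}
    - {"dx": 0,"dy": 0,"dz": -0.02,"wx": 0,"wy": 0,"wz": 0,"gripper": 255}

```text
time_s: 20.7
ee_pos: [0.4015, -0.3703, 0.1666]
ee_rot: [-0.027, 1.0, -0.001, 0.001]
wrist_force: [0.6, -0.4, -1.0]
opening: 0.0297
finger_force: 59.5
```

```bash
python3 - <<'E'
from plan import *
s=state();print(s["opening"],s["finger_force"],s["wrist_force"],s["ee_pos"])
p=fx(-.105,-.028);print(p);plan([*p,.150],188)
p=fx(-.105,-.084);print(p);plan([*p,.150],188)
E
```

```text
0.029739885611672696 59.546268582344055 [ 0.61756455 -0.35772169 -0.95443316] [ 0.40154012 -0.37027166  0.16664235]
[ 0.46606711 -0.10268977]
at [ 0.4015 -0.3703  0.1666] hd -176.9 tool shift [-0.0789  0.2637  0.0163] wz -4.9; shift after turn [-0.1011  0.256   0.0166]
[ 0.47405433 -0.15811724]
at [ 0.4015 -0.3703  0.1666] hd -176.9 tool shift [-0.0839  0.208   0.0164] wz -4.9; shift after turn [-0.1013  0.2     0.0166]
```

Emit:
play_rows:
  targets:
    - {"dx": 0,"dy": 0.02,"dz": 0,"wx": 0,"wy": 0,"wz": -4.9,"gripper": 255}
    - {"dx": -0.015,"dy": 0.04,"dz": 0,"wx": 0,"wy": 0,"wz": 0,"gripper": 255}
    - {"dx": -0.015,"dy": 0.045,"dz": 0,"wx": 0,"wy": 0,"wz": 0,"gripper": 255}
    - {"dx": -0.015,"dy": 0.045,"dz": 0,"wx": 0,"wy": 0,"wz": 0,"gripper": 255}
    - {"dx": -0.015,"dy": 0.045,"dz": 0,"wx": 0,"wy": 0,"wz": 0,"gripper": 255}

```text
time_s: 21.2
ee_pos: [0.435, -0.1666, 0.164]
ee_rot: [-0.069, 0.998, -0.0, 0.0]
wrist_force: [0.9, -0.3, -0.8]
opening: 0.0301
finger_force: 59.6
```

Emit:
play_rows:
  targets:
    - {"dx": -0.015,"dy": 0.04,"dz": 0.005,"wx": 0,"wy": 0,"wz": 0,"gripper": 255}
    - {"dx": -0.018,"dy": 0.02,"dz": 0.01,"wx": 0,"wy": 0,"wz": 0,"gripper": 255}
    - {"dx": 0,"dy": 0,"dz": 0,"wx": 0,"wy": 0,"wz": 0,"gripper": 255}
    - {"dx": 0,"dy": 0,"dz": 0,"wx": 0,"wy": 0,"wz": 0,"gripper": 255}

```text
time_s: 21.6
ee_pos: [0.4595, -0.1039, 0.1488]
ee_rot: [-0.07, 0.998, 0.0, -0.0]
wrist_force: [-0.1, 0.5, -0.6]
opening: 0.0298
finger_force: 59.6
```

```bash
python3 - <<'E'
from plan import *
s=state();print(s["opening"],s["finger_force"],s["wrist_force"])
p=fx(-.098,-.028);plan([*p,.122],188)
E
```

```text
0.029785031976607697 59.61533725261688 [-0.05240442  0.5119643  -0.60020404]
at [ 0.4595 -0.1039  0.1488] hd -171.9 tool shift [-0.0136  0.0003  0.0268] wz 0.1; shift after turn [-0.0136  0.0003  0.0268]
```

Emit:
play_rows:
  targets:
    - {"dx": -0.0135,"dy": 0,"dz": 0.01,"wx": 0,"wy": 0,"wz": 0,"gripper": 255}
    - {"dx": 0,"dy": 0,"dz": 0.015,"wx": 0,"wy": 0,"wz": 0,"gripper": 255}
    - {"dx": 0,"dy": 0,"dz": 0,"wx": 0,"wy": 0,"wz": 0,"gripper": 255}
    - {"dx": 0,"dy": 0,"dz": 0,"wx": 0,"wy": 0,"wz": 0,"gripper": 255}

```text
time_s: 22.0
ee_pos: [0.4726, -0.1031, 0.1242]
ee_rot: [-0.069, 0.998, 0.0, -0.0]
wrist_force: [-1.1, -0.4, -1.1]
opening: 0.0297
finger_force: 59.6
```

Emit:
play_rows:
  targets:
    - {"dx": 0,"dy": 0,"dz": 0.003,"wx": 0,"wy": 0,"wz": 0,"gripper": 255}
    - {"dx": 0,"dy": 0,"dz": 0,"wx": 0,"wy": 0,"wz": 0,"gripper": 255}

```text
time_s: 22.2
ee_pos: [0.4729, -0.1027, 0.1212]
ee_rot: [-0.07, 0.998, -0.0, 0.0]
wrist_force: [0.0, 0.3, -0.7]
opening: 0.0298
finger_force: 59.6
```

Emit:
play_rows:
  targets:
    - {"dx": 0,"dy": 0,"dz": 0.002,"wx": 0,"wy": 0,"wz": 0,"gripper": 255}
    - {"dx": 0,"dy": 0,"dz": 0,"wx": 0,"wy": 0,"wz": 0,"gripper": 255}

```text
time_s: 22.4
ee_pos: [0.473, -0.1026, 0.1192]
ee_rot: [-0.07, 0.998, -0.0, 0.0]
wrist_force: [-1.0, -1.9, 2.7]
opening: 0.0296
finger_force: 60.2
```

Emit:
play_rows:
  targets:
    - {"dx": -0.008,"dy": 0,"dz": 0,"wx": 0,"wy": 0,"wz": 0,"gripper": 255}
    - {"dx": -0.009,"dy": 0,"dz": 0,"wx": 0,"wy": 0,"wz": 0,"gripper": 255}
    - {"dx": -0.005,"dy": 0,"dz": 0,"wx": 0,"wy": 0,"wz": 0,"gripper": 255}
    - {"dx": 0,"dy": 0,"dz": 0,"wx": 0,"wy": 0,"wz": 0,"gripper": 255}

```text
time_s: 22.8
ee_pos: [0.4955, -0.0996, 0.1192]
ee_rot: [-0.07, 0.998, -0.0, 0.0]
wrist_force: [3.1, -4.4, 3.1]
opening: 0.0296
finger_force: 60.0
```

Emit:
play_rows:
  targets:
    - {"dx": -0.004,"dy": 0,"dz": 0,"wx": 0,"wy": 0,"wz": 0,"gripper": 255}
    - {"dx": 0,"dy": 0,"dz": 0,"wx": 0,"wy": 0,"wz": 0,"gripper": 255}

```text
time_s: 23.0
ee_pos: [0.4989, -0.0992, 0.1191]
ee_rot: [-0.07, 0.998, -0.0, 0.0]
wrist_force: [-0.2, -5.0, 3.6]
opening: 0.0297
finger_force: 60.2
```

Emit:
play_rows:
  targets:
    - {"dx": -0.003,"dy": 0,"dz": 0,"wx": 0,"wy": 0,"wz": 0,"gripper": 255}
    - {"dx": 0,"dy": 0,"dz": 0,"wx": 0,"wy": 0,"wz": 0,"gripper": 255}

```text
time_s: 23.2
ee_pos: [0.5017, -0.0988, 0.1192]
ee_rot: [-0.07, 0.998, -0.0, 0.0]
wrist_force: [-2.4, -6.4, 4.0]
opening: 0.0297
finger_force: 60.2
```

Emit:
play_rows:
  targets:
    - {"dx": -0.002,"dy": 0,"dz": 0,"wx": 0,"wy": 0,"wz": 0,"gripper": 255}
    - {"dx": 0,"dy": 0,"dz": 0,"wx": 0,"wy": 0,"wz": 0,"gripper": 255}

```text
time_s: 23.4
ee_pos: [0.5036, -0.0985, 0.1192]
ee_rot: [-0.07, 0.998, -0.0, -0.0]
wrist_force: [-2.3, -7.1, 4.4]
opening: 0.0294
finger_force: 60.2
```

Emit:
play_rows:
  targets:
    - {"dx": -0.0015,"dy": -0.0005,"dz": 0,"wx": 0,"wy": 0,"wz": 0,"gripper": 255}
    - {"dx": 0,"dy": 0,"dz": 0,"wx": 0,"wy": 0,"wz": 0,"gripper": 255}

```text
time_s: 23.6
ee_pos: [0.5052, -0.0985, 0.119]
ee_rot: [-0.07, 0.998, -0.0, -0.0]
wrist_force: [-1.7, -4.4, 3.1]
opening: 0.0297
finger_force: 60.0
```

Emit:
play_rows:
  targets:
    - {"dx": -0.0015,"dy": 0,"dz": 0,"wx": 0,"wy": 0,"wz": 0,"gripper": 255}
    - {"dx": 0,"dy": 0,"dz": 0,"wx": 0,"wy": 0,"wz": 0,"gripper": 255}

```text
time_s: 23.8
ee_pos: [0.5066, -0.0983, 0.119]
ee_rot: [-0.07, 0.998, -0.0, -0.0]
wrist_force: [-3.0, -4.9, 3.5]
opening: 0.0297
finger_force: 60.0
```

Emit:
play_rows:
  targets:
    - {"dx": -0.0015,"dy": 0,"dz": 0,"wx": 0,"wy": 0,"wz": 0,"gripper": 255}
    - {"dx": 0,"dy": 0,"dz": 0,"wx": 0,"wy": 0,"wz": 0,"gripper": 255}

```text
time_s: 24.0
ee_pos: [0.5081, -0.0981, 0.119]
ee_rot: [-0.07, 0.998, -0.0, -0.0]
wrist_force: [-2.5, -4.7, 3.6]
opening: 0.0298
finger_force: 60.0
```

```bash
python3 - <<'E'
from plan import *
s=state();print(s["wrist_force"],s["moment"],s["opening"]);p=fx(-.065,-.028);plan([*p,.119],188)
E
```

```text
[-2.51764291 -4.65960429  3.60467758] [-0.8568434   0.4436868   0.07488236] 0.029750036251990443
at [ 0.5081 -0.0981  0.119 ] hd -172.0 tool shift [ 0.0022  0.0015 -0.    ] wz 0.0; shift after turn [ 0.0022  0.0015 -0.    ]
```

Emit:
play_rows:
  targets:
    - {"dx": -0.0015,"dy": -0.0005,"dz": 0,"wx": 0,"wy": 0,"wz": 0,"gripper": 255}
    - {"dx": 0,"dy": 0,"dz": 0,"wx": 0,"wy": 0,"wz": 0,"gripper": 255}

```text
time_s: 24.2
ee_pos: [0.5095, -0.0982, 0.1188]
ee_rot: [-0.07, 0.998, 0.0, -0.0]
wrist_force: [-3.0, -2.6, 3.2]
opening: 0.0298
finger_force: 60.0
```

Emit:
play_rows:
  targets:
    - {"dx": -0.0015,"dy": 0,"dz": 0,"wx": 0,"wy": 0,"wz": 0,"gripper": 255}
    - {"dx": 0,"dy": 0,"dz": 0,"wx": 0,"wy": 0,"wz": 0,"gripper": 255}

```text
time_s: 24.4
ee_pos: [0.5099, -0.0982, 0.1187]
ee_rot: [-0.07, 0.998, 0.0, -0.002]
wrist_force: [-17.9, -6.4, 11.2]
opening: 0.0294
finger_force: 61.0
```

```bash
python3 - <<'E'
from look import *
from plan import *
c,im=look("w12",ts=())
s=state();print(s["wrist_force"],s["moment"],s["opening"])
cv2.imwrite("pics/w12z.png",cv2.resize(im[180:420,140:460],(800,600)))
for x,y,z in [(-.045,0,.079),(-.085,-.028,.066),(-.085,.028,.066)]: print(x,y,((proj(c,[*fx(x,y),z])-[140,180])*2.5).round())
E
```

```text
24.4 [ 0.5099 -0.0982  0.1187] [-0.0699  0.9976  0.     -0.002 ]
[-17.10456863  -7.15472176  10.66169456] [-1.01338322  2.85934804  0.18262318] 0.029425741342055625
-0.045 0 [534. 399.]
-0.085 -0.028 [360. 139.]
-0.085 0.028 [702. 138.]
```

View pics/w12z.png

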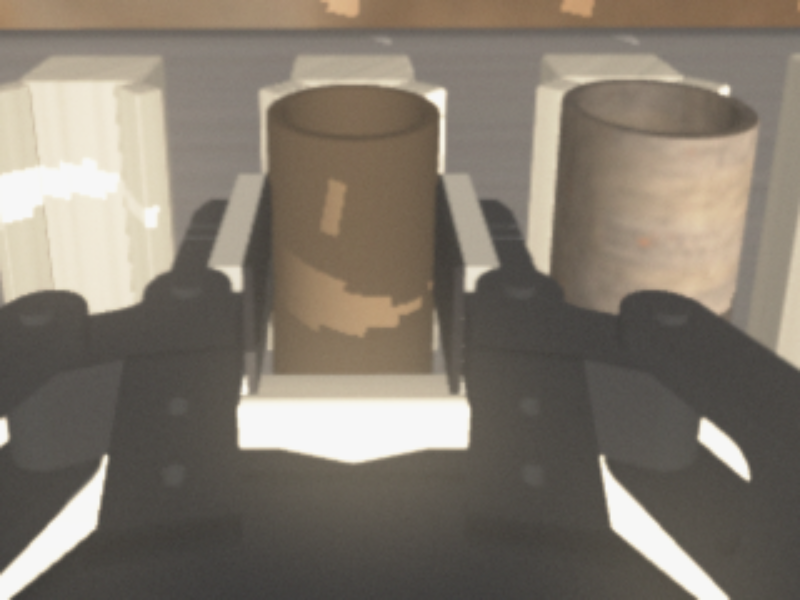

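Emit:
play_rows:
  targets:
    - {"dx": 0.001,"dy": 0,"dz": 0,"wx": 0,"wy": 0,"wz": 0,"gripper": 255}
    - {"dx": 0,"dy": 0,"dz": 0,"wx": 0,"wy": 0,"wz": 0,"gripper": 125}
    - {"dx": 0,"dy": 0,"dz": 0,"wx": 0,"wy": 0,"wz": 0,"gripper": 125}
    - {"dx": 0,"dy": 0,"dz": 0,"wx": 0,"wy": 0,"wz": 0,"gripper": 125}

```text
time_s: 24.85
ee_pos: [0.5103, -0.098, 0.1189]
ee_rot: [-0.07, 0.998, 0.0, 0.0]
wrist_force: [0.0, -0.7, 0.1]
opening: 0.0435
finger_force: 0.0
```

Emit:
play_rows:
  targets:
    - {"dx": 0,"dy": 0,"dz": -0.03,"wx": 0,"wy": 0,"wz": 0,"gripper": 125}
    - {"dx": 0,"dy": 0,"dz": -0.05,"wx": 0,"wy": 0,"wz": 0,"gripper": 100}
    - {"dx": 0.01,"dy": -0.03,"dz": -0.03,"wx": 0,"wy": 0,"wz": 6,"gripper": 75}
    - {"dx": 0.01,"dy": -0.045,"dz": 0,"wx": 0,"wy": 0,"wz": 6,"gripper": 75}
    - {"dx": 0,"dy": -0.045,"dz": 0,"wx": 0,"wy": 0,"wz": 0,"gripper": 75}

```text
time_s: 25.35
ee_pos: [0.4927, -0.2206, 0.2303]
ee_rot: [0.036, 0.999, -0.001, 0.001]
wrist_force: [1.5, 0.4, 0.1]
opening: 0.0605
finger_force: 0.0
```

Emit:
play_rows:
  targets:
    - {"dx": 0,"dy": -0.045,"dz": 0,"wx": 0,"wy": 0,"wz": 0,"gripper": 75}
    - {"dx": 0,"dy": -0.045,"dz": 0,"wx": 0,"wy": 0,"wz": 0,"gripper": 75}
    - {"dx": 0,"dy": -0.045,"dz": 0,"wx": 0,"wy": 0,"wz": 0,"gripper": 75}
    - {"dx": 0,"dy": 0,"dz": 0,"wx": 0,"wy": 0,"wz": 0,"gripper": 75}
    - {"dx": 0,"dy": 0,"dz": 0,"wx": 0,"wy": 0,"wz": 0,"gripper": 75}

```text
time_s: 25.85
ee_pos: [0.4833, -0.3548, 0.2284]
ee_rot: [0.036, 0.999, 0.0, -0.0]
wrist_force: [0.1, -0.5, -0.3]
opening: 0.0605
finger_force: 0.0
```

```bash
python3 - <<'E'
from look import *
from plan import *
c,im=look("w13")
s=state();print(np.round(s["qpos"],2),s["opening"])
plan([.487,-.468,.080],176)
E
```

```text
25.85 [ 0.4833 -0.3548  0.2284] [ 3.570e-02  9.994e-01  4.000e-04 -3.000e-04]
short_0_mid 0.72 [216. 156.] [ 0.495 -0.471  0.016] 2540 [ 99. 131. 161.] box [ 496.7 -471.    34.3   68.1   86.3]
[-0.76  0.24  1.49  0.    1.42 -2.26] 0.05993795472945247
at [ 0.4838 -0.3531  0.229 ] hd 176.1 tool shift [-0.0111 -0.1144  0.149 ] wz 0.1; shift after turn [-0.0112 -0.1144  0.149 ]
```

Emit:
play_rows:
  targets:
    - {"dx": -0.004,"dy": -0.04,"dz": 0,"wx": 0,"wy": 0,"wz": 0,"gripper": 75}
    - {"dx": -0.004,"dy": -0.04,"dz": 0.01,"wx": 0,"wy": 0,"wz": 0,"gripper": 75}
    - {"dx": -0.003,"dy": -0.037,"dz": 0.02,"wx": 0,"wy": 0,"wz": 0,"gripper": 75}
    - {"dx": 0,"dy": 0,"dz": 0.04,"wx": 0,"wy": 0,"wz": 0,"gripper": 75}
    - {"dx": 0,"dy": 0,"dz": 0.03,"wx": 0,"wy": 0,"wz": 0,"gripper": 75}

```text
time_s: 26.5
ee_pos: [0.4863, -0.4712, 0.1269]
ee_rot: [0.035, 0.999, 0.0, -0.0]
wrist_force: [0.2, -0.4, 0.7]
opening: 0.0602
finger_force: 0.0
```

Emit:
play_rows:
  targets:
    - {"dx": 0,"dy": 0,"dz": 0.03,"wx": 0,"wy": 0,"wz": 0,"gripper": 75}
    - {"dx": 0,"dy": 0,"dz": 0.019,"wx": 0,"wy": 0,"wz": 0,"gripper": 75}
    - {"dx": 0,"dy": 0,"dz": 0,"wx": 0,"wy": 0,"wz": 0,"gripper": 75}
    - {"dx": 0,"dy": 0,"dz": 0,"wx": 0,"wy": 0,"wz": 0,"gripper": 255}
    - {"dx": 0,"dy": 0,"dz": 0,"wx": 0,"wy": 0,"wz": 0,"gripper": 255}

```text
time_s: 27.0
ee_pos: [0.487, -0.4717, 0.0817]
ee_rot: [0.035, 0.999, -0.001, 0.001]
wrist_force: [-0.4, 0.0, 0.5]
opening: 0.032
finger_force: 0.2
```

Emit:
play_rows:
  targets:
    - {"dx": 0,"dy": 0,"dz": 0,"wx": 0,"wy": 0,"wz": 0,"gripper": 255}
    - {"dx": 0,"dy": 0,"dz": 0,"wx": 0,"wy": 0,"wz": 0,"gripper": 255}
    - {"dx": 0,"dy": 0,"dz": -0.02,"wx": 0,"wy": 0,"wz": 0,"gripper": 255}
    - {"dx": 0,"dy": 0,"dz": -0.04,"wx": 0,"wy": 0,"wz": 0,"gripper": 255}
    - {"dx": 0,"dy": 0,"dz": -0.02,"wx": 0,"wy": 0,"wz": 0,"gripper": 255}

```text
time_s: 27.5
ee_pos: [0.4869, -0.4721, 0.1642]
ee_rot: [0.035, 0.999, -0.002, 0.001]
wrist_force: [0.4, -0.9, -1.3]
opening: 0.0297
finger_force: 59.6
```

```bash
python3 - <<'E'
from plan import *
s=state();print(s["opening"],s["finger_force"],s["wrist_force"],s["ee_pos"])
p=fx(-.098,-.085);print(p);plan([*p,.150],188)
E
```

```text
0.029738528520878302 59.64901685714722 [ 0.3853081  -0.85699514 -1.30577041] [ 0.486868   -0.47211055  0.16421459]
[ 0.48112539 -0.15810862]
at [ 0.4869 -0.4721  0.1642] hd 176.0 tool shift [0.0276 0.3129 0.0132] wz -12.0; shift after turn [-0.038   0.3117  0.0142]
```

Emit:
play_rows:
  targets:
    - {"dx": 0,"dy": 0,"dz": 0,"wx": 0,"wy": 0,"wz": -6,"gripper": 255}
    - {"dx": 0,"dy": 0,"dz": 0,"wx": 0,"wy": 0,"wz": -6,"gripper": 255}
    - {"dx": 0,"dy": 0.03,"dz": 0,"wx": 0,"wy": 0,"wz": 0,"gripper": 255}
    - {"dx": 0,"dy": 0.045,"dz": 0,"wx": 0,"wy": 0,"wz": 0,"gripper": 255}
    - {"dx": 0,"dy": 0.045,"dz": 0,"wx": 0,"wy": 0,"wz": 0,"gripper": 255}

```text
time_s: 28.0
ee_pos: [0.4692, -0.3517, 0.1606]
ee_rot: [-0.069, 0.998, -0.0, 0.0]
wrist_force: [1.5, 0.2, -0.4]
opening: 0.0298
finger_force: 59.8
```

Emit:
play_rows:
  targets:
    - {"dx": 0,"dy": 0.045,"dz": 0,"wx": 0,"wy": 0,"wz": 0,"gripper": 255}
    - {"dx": 0,"dy": 0.045,"dz": 0,"wx": 0,"wy": 0,"wz": 0,"gripper": 255}
    - {"dx": -0.01,"dy": 0.045,"dz": 0,"wx": 0,"wy": 0,"wz": 0,"gripper": 255}
    - {"dx": -0.01,"dy": 0.037,"dz": 0.005,"wx": 0,"wy": 0,"wz": 0,"gripper": 255}
    - {"dx": -0.01,"dy": 0.02,"dz": 0.008,"wx": 0,"wy": 0,"wz": 0,"gripper": 255}

```text
time_s: 28.5
ee_pos: [0.4727, -0.156, 0.1485]
ee_rot: [-0.07, 0.998, -0.001, 0.001]
wrist_force: [0.7, -1.1, -2.1]
opening: 0.0295
finger_force: 59.8
```

Emit:
play_rows:
  targets:
    - {"dx": 0,"dy": 0,"dz": 0,"wx": 0,"wy": 0,"wz": 0,"gripper": 255}
    - {"dx": 0,"dy": 0,"dz": 0,"wx": 0,"wy": 0,"wz": 0,"gripper": 255}

```text
time_s: 28.7
ee_pos: [0.4728, -0.1583, 0.1478]
ee_rot: [-0.07, 0.998, -0.0, 0.0]
wrist_force: [-0.5, -0.3, -1.2]
opening: 0.03
finger_force: 59.8
```

```bash
python3 - <<'E'
from plan import *
s=state();print(s["opening"],s["finger_force"],s["wrist_force"])
p=fx(-.098,-.0855);plan([*p,.120],188)
E
```

```text
0.029965619968322855 59.82026159763336 [-0.45526253 -0.31729791 -1.20162399]
at [ 0.4728 -0.1583  0.1478] hd -171.9 tool shift [-0.0082 -0.0015  0.0278] wz 0.1; shift after turn [-0.0083 -0.0015  0.0278]
```

Emit:
play_rows:
  targets:
    - {"dx": -0.008,"dy": -0.001,"dz": 0.01,"wx": 0,"wy": 0,"wz": 0,"gripper": 255}
    - {"dx": 0,"dy": 0,"dz": 0.015,"wx": 0,"wy": 0,"wz": 0,"gripper": 255}
    - {"dx": 0,"dy": 0,"dz": 0,"wx": 0,"wy": 0,"wz": 0,"gripper": 255}
    - {"dx": 0,"dy": 0,"dz": 0,"wx": 0,"wy": 0,"wz": 0,"gripper": 255}

```text
time_s: 29.1
ee_pos: [0.4807, -0.159, 0.1218]
ee_rot: [-0.069, 0.998, 0.0, -0.0]
wrist_force: [0.1, -0.1, -0.5]
opening: 0.0298
finger_force: 59.8
```

Emit:
play_rows:
  targets:
    - {"dx": 0,"dy": 0,"dz": 0.003,"wx": 0,"wy": 0,"wz": 0,"gripper": 255}
    - {"dx": 0,"dy": 0,"dz": 0,"wx": 0,"wy": 0,"wz": 0,"gripper": 255}

```text
time_s: 29.3
ee_pos: [0.4807, -0.1586, 0.119]
ee_rot: [-0.07, 0.998, -0.0, 0.0]
wrist_force: [0.4, 0.1, -0.8]
opening: 0.0301
finger_force: 59.8
```

Emit:
play_rows:
  targets:
    - {"dx": 0,"dy": 0,"dz": 0.002,"wx": 0,"wy": 0,"wz": 0,"gripper": 255}
    - {"dx": 0,"dy": 0,"dz": 0,"wx": 0,"wy": 0,"wz": 0,"gripper": 255}

```text
time_s: 29.5
ee_pos: [0.4806, -0.1584, 0.1169]
ee_rot: [-0.07, 0.998, -0.0, 0.0]
wrist_force: [-0.5, -1.0, -2.2]
opening: 0.0298
finger_force: 59.8
```

Emit:
play_rows:
  targets:
    - {"dx": 0,"dy": 0,"dz": 0.0015,"wx": 0,"wy": 0,"wz": 0,"gripper": 255}
    - {"dx": 0,"dy": 0,"dz": 0,"wx": 0,"wy": 0,"wz": 0,"gripper": 255}

```text
time_s: 29.7
ee_pos: [0.4809, -0.1588, 0.116]
ee_rot: [-0.07, 0.998, -0.001, 0.0]
wrist_force: [-1.5, -3.1, 5.4]
opening: 0.0298
finger_force: 60.7
```

Emit:
play_rows:
  targets:
    - {"dx": -0.008,"dy": 0,"dz": 0,"wx": 0,"wy": 0,"wz": 0,"gripper": 255}
    - {"dx": -0.009,"dy": 0,"dz": 0,"wx": 0,"wy": 0,"wz": 0,"gripper": 255}
    - {"dx": -0.005,"dy": 0,"dz": 0,"wx": 0,"wy": 0,"wz": 0,"gripper": 255}
    - {"dx": 0,"dy": 0,"dz": 0,"wx": 0,"wy": 0,"wz": 0,"gripper": 255}

```text
time_s: 30.1
ee_pos: [0.5031, -0.1558, 0.116]
ee_rot: [-0.07, 0.998, -0.001, 0.0]
wrist_force: [1.3, -4.2, 4.5]
opening: 0.0294
finger_force: 60.5
```

Emit:
play_rows:
  targets:
    - {"dx": -0.004,"dy": 0,"dz": 0,"wx": 0,"wy": 0,"wz": 0,"gripper": 255}
    - {"dx": 0,"dy": 0,"dz": 0,"wx": 0,"wy": 0,"wz": 0,"gripper": 255}

```text
time_s: 30.3
ee_pos: [0.5066, -0.1553, 0.116]
ee_rot: [-0.07, 0.998, -0.001, 0.0]
wrist_force: [-3.3, -5.1, 6.0]
opening: 0.03
finger_force: 60.7
```

Emit:
play_rows:
  targets:
    - {"dx": -0.003,"dy": 0,"dz": 0,"wx": 0,"wy": 0,"wz": 0,"gripper": 255}
    - {"dx": 0,"dy": 0,"dz": 0,"wx": 0,"wy": 0,"wz": 0,"gripper": 255}

```text
time_s: 30.5
ee_pos: [0.5094, -0.1549, 0.116]
ee_rot: [-0.07, 0.998, -0.001, -0.0]
wrist_force: [-5.4, -4.1, 7.4]
opening: 0.0301
finger_force: 60.8
```

```bash
python3 - <<'E'
from plan import *
s=state();print(s["wrist_force"],s["moment"],s["opening"]);p=fx(-.065,-.084);plan([*p,.117],188)
E
```

```text
[-5.43015074 -4.0992285   7.3890695 ] [-0.86187932  0.81279658 -0.11098459] 0.030051199751213807
at [ 0.5094 -0.1549  0.116 ] hd -172.0 tool shift [-0.0046  0.0019 -0.001 ] wz -0.0; shift after turn [-0.0046  0.0019 -0.001 ]
```

Emit:
play_rows:
  targets:
    - {"dx": -0.002,"dy": -0.0003,"dz": -0.0003,"wx": 0,"wy": 0,"wz": 0,"gripper": 255}
    - {"dx": 0,"dy": 0,"dz": 0,"wx": 0,"wy": 0,"wz": 0,"gripper": 255}

```text
time_s: 30.7
ee_pos: [0.5116, -0.1547, 0.116]
ee_rot: [-0.07, 0.998, -0.0, 0.0]
wrist_force: [-1.8, -3.5, 3.7]
opening: 0.0293
finger_force: 60.2
```

Emit:
play_rows:
  targets:
    - {"dx": -0.002,"dy": 0,"dz": 0,"wx": 0,"wy": 0,"wz": 0,"gripper": 255}
    - {"dx": 0,"dy": 0,"dz": 0,"wx": 0,"wy": 0,"wz": 0,"gripper": 255}

```text
time_s: 30.9
ee_pos: [0.5133, -0.1544, 0.116]
ee_rot: [-0.07, 0.998, -0.0, -0.0]
wrist_force: [-4.5, -3.7, 4.8]
opening: 0.0297
finger_force: 60.5
```

Emit:
play_rows:
  targets:
    - {"dx": -0.0015,"dy": 0,"dz": 0,"wx": 0,"wy": 0,"wz": 0,"gripper": 255}
    - {"dx": 0,"dy": 0,"dz": 0,"wx": 0,"wy": 0,"wz": 0,"gripper": 255}

```text
time_s: 31.1
ee_pos: [0.5147, -0.1542, 0.116]
ee_rot: [-0.07, 0.998, -0.0, -0.0]
wrist_force: [-5.8, -3.9, 6.2]
opening: 0.03
finger_force: 60.6
```

Emit:
play_rows:
  targets:
    - {"dx": -0.0015,"dy": 0,"dz": 0,"wx": 0,"wy": 0,"wz": 0,"gripper": 255}
    - {"dx": 0,"dy": 0,"dz": 0,"wx": 0,"wy": 0,"wz": 0,"gripper": 255}

```text
time_s: 31.3
ee_pos: [0.5161, -0.154, 0.116]
ee_rot: [-0.07, 0.998, -0.0, -0.0]
wrist_force: [-6.7, -4.6, 6.7]
opening: 0.0295
finger_force: 60.6
```

Emit:
play_rows:
  targets:
    - {"dx": -0.0015,"dy": 0,"dz": 0,"wx": 0,"wy": 0,"wz": 0,"gripper": 255}
    - {"dx": 0,"dy": 0,"dz": 0,"wx": 0,"wy": 0,"wz": 0,"gripper": 255}

```text
time_s: 31.5
ee_pos: [0.5165, -0.154, 0.1159]
ee_rot: [-0.07, 0.998, -0.0, -0.002]
wrist_force: [-20.2, -6.3, 16.3]
opening: 0.0294
finger_force: 61.8
```

Emit:
play_rows:
  targets:
    - {"dx": -0.0015,"dy": 0,"dz": 0,"wx": 0,"wy": 0,"wz": 0,"gripper": 255}
    - {"dx": 0,"dy": 0,"dz": 0,"wx": 0,"wy": 0,"wz": 0,"gripper": 255}

```text
time_s: 31.7
ee_pos: [0.5168, -0.1539, 0.1159]
ee_rot: [-0.07, 0.998, -0.0, -0.004]
wrist_force: [-35.6, -9.3, 24.6]
opening: 0.0298
finger_force: 62.7
```

```bash
python3 - <<'E'
from look import *
from plan import *
c,im=look("w14",ts=())
s=state();print(s["wrist_force"],s["moment"],s["opening"])
g=cv2.cvtColor(im,cv2.COLOR_BGR2GRAY).astype(int)
for x,y,z in [(-.045,0,.079),(-.085,-.084,.066),(-.085,-.028,.066)]: print(x,y,proj(c,[*fx(x,y),z]).round())
for y in (-.084,-.028):
    col=int(round(proj(c,[*fx(-.085,y),.066])[0])); print(col,[(r,int(g[r,col-2:col+3].mean())) for r in range(195,262,2)])
E
```

```text
31.7 [ 0.5168 -0.1539  0.1159] [-6.990e-02  9.976e-01 -3.000e-04 -3.500e-03]
[-35.58378488  -7.63710185  24.49696428] [-1.50245269  5.75253455 -0.06253039] 0.029725717272122823
-0.045 0 [498. 348.]
-0.085 -0.084 [284. 241.]
-0.085 -0.028 [424. 241.]
284 [(195, 112), (197, 116), (199, 135), (201, 140), (203, 144), (205, 158), (207, 184), (209, 185), (211, 185), (213, 188), (215, 200), (217, 213), (219, 113), (221, 120), (223, 120), (225, 120), (227, 121), (229, 120), (231, 119), (233, 120), (235, 118), (237, 118), (239, 103), (241, 107), (243, 119), (245, 119), (247, 117), (249, 118), (251, 118), (253, 118), (255, 117), (257, 118), (259, 124), (261, 133)]
424 [(195, 106), (197, 115), (199, 133), (201, 137), (203, 138), (205, 136), (207, 136), (209, 137), (211, 137), (213, 135), (215, 139), (217, 159), (219, 186), (221, 127), (223, 99), (225, 99), (227, 98), (229, 98), (231, 98), (233, 98), (235, 99), (237, 95), (239, 93), (241, 148), (243, 169), (245, 169), (247, 170), (249, 170), (251, 170), (253, 170), (255, 171), (257, 169), (259, 171), (261, 169)]
```

Emit:
play_rows:
  targets:
    - {"dx": 0.003,"dy": 0,"dz": 0,"wx": 0,"wy": 0,"wz": 0,"gripper": 255}
    - {"dx": 0,"dy": 0,"dz": 0,"wx": 0,"wy": 0,"wz": 0,"gripper": 125}
    - {"dx": 0,"dy": 0,"dz": 0,"wx": 0,"wy": 0,"wz": 0,"gripper": 125}
    - {"dx": 0,"dy": 0,"dz": 0,"wx": 0,"wy": 0,"wz": 0,"gripper": 125}
    - {"dx": 0,"dy": 0,"dz": -0.03,"wx": 0,"wy": 0,"wz": 0,"gripper": 125}

```text
time_s: 32.25
ee_pos: [0.5151, -0.1529, 0.1428]
ee_rot: [-0.07, 0.998, 0.002, -0.003]
wrist_force: [-0.1, -0.6, 1.0]
opening: 0.0432
finger_force: 0.0
```

Emit:
play_rows:
  targets:
    - {"dx": 0,"dy": 0,"dz": -0.05,"wx": 0,"wy": 0,"wz": 0,"gripper": 125}
    - {"dx": 0,"dy": 0,"dz": -0.05,"wx": 0,"wy": 0,"wz": 0,"gripper": 0}
    - {"dx": -0.015,"dy": 0.014,"dz": -0.04,"wx": 0,"wy": 0,"wz": 0,"gripper": 0}
    - {"dx": -0.018,"dy": 0.014,"dz": -0.04,"wx": 0,"wy": 0,"wz": 0,"gripper": 0}
    - {"dx": -0.018,"dy": 0.014,"dz": -0.04,"wx": 0,"wy": 0,"wz": 0,"gripper": 0}

```text
time_s: 32.75
ee_pos: [0.5613, -0.1042, 0.3676]
ee_rot: [-0.07, 0.998, -0.0, 0.0]
wrist_force: [-0.1, -0.9, 0.0]
opening: 0.0855
finger_force: 0.0
```

Emit:
play_rows:
  targets:
    - {"dx": -0.015,"dy": 0.014,"dz": -0.035,"wx": 0,"wy": 0,"wz": 0,"gripper": 0}
    - {"dx": -0.015,"dy": 0.014,"dz": -0.03,"wx": 0,"wy": 0,"wz": 0,"gripper": 0}
    - {"dx": -0.015,"dy": 0.014,"dz": -0.03,"wx": 0,"wy": 0,"wz": 0,"gripper": 0}
    - {"dx": 0,"dy": 0,"dz": 0,"wx": 0,"wy": 0,"wz": 0,"gripper": 0}
    - {"dx": 0,"dy": 0,"dz": 0,"wx": 0,"wy": 0,"wz": 0,"gripper": 0}

```text
time_s: 33.25
ee_pos: [0.6001, -0.0567, 0.4605]
ee_rot: [-0.07, 0.998, 0.0, 0.0]
wrist_force: [0.1, 0.2, -0.9]
opening: 0.0857
finger_force: 0.0
```

```bash
python3 - <<'E'
from look import *
from plan import *
c,im=look("w15",ts=(("plate_mid",.079),("knob_fl_bar",.1),))
q=np.array([proj(c,[*fx(x,y),.079]) for x in(-.045,.065) for y in (.15,-.15)]);print(q.round())
a=np.maximum(q.min(0)-25,0).astype(int);b=(q.max(0)+25).astype(int);print(a,b)
z=im[a[1]:b[1],a[0]:b[0]];f=min(800/z.shape[1],600/z.shape[0]);print(f)
cv2.imwrite("pics/w15z.png",cv2.resize(z,None,fx=f,fy=f,interpolation=cv2.INTER_CUBIC))
E
```

```text
33.25 [ 0.6001 -0.0567  0.4605] [-0.0703  0.9975  0.      0.    ]
plate_mid 0.88 [146. 279.] [ 0.574 -0.063  0.079] 15784 [204. 223. 232.] box [576.9 -59.8 111.8 300.6   8.5]
knob_fl_bar 0.88 [119. 377.] [0.52  0.058 0.1  ] 565 [133. 146. 154.] box [520.   61.5  23.6  56.6   7.9]
knob_fl_bar 0.68 [176. 189.] [ 0.629 -0.178  0.1  ] 489 [123. 136. 146.] box [ 629.9 -181.5   23.4   55.8    8.1]
knob_fl_bar 0.25 [138. 281.] [ 0.56  -0.062  0.1  ] 21257 [180. 197. 206.] box [556.7 -62.6 142.7 314.6   8.3]
[[393. 106.]
 [169. 106.]
 [386. 186.]
 [177. 187.]]
[144  81] [418 211]
2.9197080291970803
```

View pics/w15z.png

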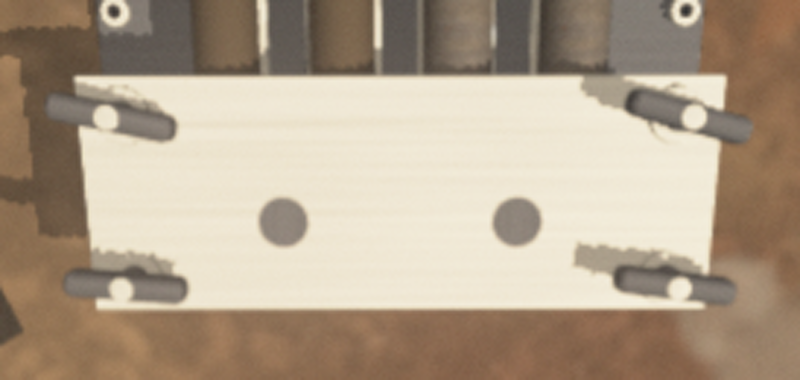

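```bash
cat >> plan.py <<'E'
KN={}
E
python3 - <<'E'
from plan import *
c=calibration("wrist")
f=2.9197
B=dict(fr=((106,118),(47,103),(177,130)),fl=((694,117),(630,97),(750,132)),rr=((121,289),(66,280),(187,291)),rl=((680,287),(617,276),(735,292)))
Rf=np.array([[np.cos(YAW),np.sin(YAW)],[-np.sin(YAW),np.cos(YAW)]])
for k,(n,a,b) in B.items():
    p=lambda q,z: onz(c,(144+q[0]/f,81+q[1]/f),z)[:2]
    m=p(n,.110);A=p(a,.103);Bb=p(b,.103);d=Bb-A;h=np.degrees(np.arctan2(d[1],d[0]))
    print(k,"nut",m.round(4),"barmid",((A+Bb)/2).round(4),"len",np.linalg.norm(d).round(4),"hd %.1f"%h,"theta %.1f"%(98.2-h),"fix",(Rf@(m-F)).round(4))
print(np.round(state()["qpos"],2))
E
```

```text
fr nut [ 0.5565 -0.1905] barmid [ 0.5559 -0.1899] len 0.0569 hd 86.6 theta 11.6 fix [-0.0281 -0.1278]
fl nut [0.5206 0.0608] barmid [0.5197 0.0611] len 0.0559 hd 82.5 theta 15.7 fix [-0.0277  0.126 ]
rr nut [ 0.6307 -0.18  ] barmid [ 0.6305 -0.1794] len 0.0555 hd 92.7 theta 5.5 fix [ 0.047 -0.128]
rl nut [0.5944 0.0716] barmid [0.5944 0.0718] len 0.0555 hd 90.2 theta 8.0 fix [0.0469 0.1262]
[-0.22  0.21  1.06 -0.    1.88 -1.93]
```

Emit:
play_rows:
  targets:
    - {"dx": 0,"dy": 0,"dz": 0.01,"wx": 0,"wy": 0,"wz": 8.1,"gripper": 120}
    - {"dx": 0,"dy": 0,"dz": 0.02,"wx": 0,"wy": 0,"wz": 8.1,"gripper": 120}
    - {"dx": 0,"dy": 0,"dz": 0.02,"wx": 0,"wy": 0,"wz": 8.1,"gripper": 120}
    - {"dx": 0,"dy": 0,"dz": 0.02,"wx": 0,"wy": 0,"wz": 8.1,"gripper": 120}
    - {"dx": 0,"dy": 0,"dz": 0.02,"wx": 0,"wy": 0,"wz": 8.1,"gripper": 120}

```text
time_s: 33.9
ee_pos: [0.5992, -0.0576, 0.3692]
ee_rot: [0.283, 0.959, -0.0, -0.001]
wrist_force: [1.0, 0.9, 0.3]
opening: 0.045
finger_force: 0.0
```

Emit:
play_rows:
  targets:
    - {"dx": 0,"dy": 0,"dz": 0.02,"wx": 0,"wy": 0,"wz": 8.1,"gripper": 120}
    - {"dx": 0,"dy": 0,"dz": 0.02,"wx": 0,"wy": 0,"wz": 8.1,"gripper": 120}
    - {"dx": 0,"dy": 0,"dz": 0.02,"wx": 0,"wy": 0,"wz": 8.1,"gripper": 120}
    - {"dx": 0,"dy": 0,"dz": 0.02,"wx": 0,"wy": 0,"wz": 8.1,"gripper": 120}
    - {"dx": 0,"dy": 0,"dz": 0.02,"wx": 0,"wy": 0,"wz": 8.1,"gripper": 120}

```text
time_s: 34.4
ee_pos: [0.5991, -0.0575, 0.2692]
ee_rot: [0.597, 0.802, -0.0, -0.0]
wrist_force: [0.3, 0.5, 0.6]
opening: 0.0453
finger_force: 0.0
```

Emit:
play_rows:
  targets:
    - {"dx": 0,"dy": 0,"dz": 0.02,"wx": 0,"wy": 0,"wz": 8.1,"gripper": 120}
    - {"dx": 0,"dy": 0,"dz": 0.02,"wx": 0,"wy": 0,"wz": 8.1,"gripper": 120}
    - {"dx": 0,"dy": 0,"dz": 0.01,"wx": 0,"wy": 0,"wz": 8.1,"gripper": 120}
    - {"dx": 0.035,"dy": -0.031,"dz": 0,"wx": 0,"wy": 0,"wz": 0,"gripper": 120}
    - {"dx": 0.035,"dy": -0.031,"dz": 0,"wx": 0,"wy": 0,"wz": 0,"gripper": 120}

```text
time_s: 34.9
ee_pos: [0.5457, 0.02, 0.2191]
ee_rot: [0.752, 0.66, -0.001, -0.001]
wrist_force: [0.8, 1.4, 0.7]
opening: 0.0453
finger_force: 0.0
```

Emit:
play_rows:
  targets:
    - {"dx": 0.035,"dy": -0.031,"dz": 0,"wx": 0,"wy": 0,"wz": 0,"gripper": 120}
    - {"dx": 0,"dy": 0,"dz": 0,"wx": 0,"wy": 0,"wz": 0,"gripper": 120}
    - {"dx": 0,"dy": 0,"dz": 0,"wx": 0,"wy": 0,"wz": 0,"gripper": 120}

```text
time_s: 35.2
ee_pos: [0.5201, 0.0591, 0.2206]
ee_rot: [0.75, 0.661, -0.0, 0.0]
wrist_force: [0.3, -1.2, -0.0]
opening: 0.0451
finger_force: 0.0
```

```bash
cat >> plan.py <<'E'
KN=dict(fl=(.5203,.0612),rr=(.6307,-.1798),fr=(.5563,-.1903),rl=(.5945,.0717))
E
python3 - <<'E'
from look import *
from plan import *
look("w16",ts=(("knob_fl_bar",.1),))
plan([*KN["fl"],.167],82.5)
E
```

```text
35.2 [0.5201 0.0591 0.2206] [ 7.503e-01  6.611e-01 -1.000e-04  1.000e-04]
knob_fl_bar 0.72 [223. 279.] [0.52  0.065 0.1  ] 1979 [136. 149. 159.] box [521.   60.7  58.5  21.9  82. ]
at [0.521  0.0581 0.2205] hd 82.7 tool shift [ 0.003  -0.0011  0.0535] wz 0.2; shift after turn [ 0.003  -0.0011  0.0535]
```

Emit:
play_rows:
  targets:
    - {"dx": 0.003,"dy": -0.001,"dz": 0.02,"wx": 0,"wy": 0,"wz": 0,"gripper": 120}
    - {"dx": 0,"dy": 0,"dz": 0.02,"wx": 0,"wy": 0,"wz": 0,"gripper": 120}
    - {"dx": 0,"dy": 0,"dz": 0.0135,"wx": 0,"wy": 0,"wz": 0,"gripper": 120}
    - {"dx": 0,"dy": 0,"dz": 0,"wx": 0,"wy": 0,"wz": 0,"gripper": 120}

```text
time_s: 35.7
ee_pos: [0.5198, 0.0612, 0.1653]
ee_rot: [0.751, 0.66, -0.001, -0.001]
wrist_force: [0.2, 0.5, 0.5]
opening: 0.0454
finger_force: 0.0
```

Emit:
play_rows:
  targets:
    - {"dx": 0,"dy": 0,"dz": 0,"wx": 0,"wy": 0,"wz": 0,"gripper": 255}
    - {"dx": 0,"dy": 0,"dz": 0,"wx": 0,"wy": 0,"wz": 0,"gripper": 255}
    - {"dx": 0,"dy": 0,"dz": 0,"wx": 0,"wy": 0,"wz": 0,"gripper": 255}
    - {"dx": 0,"dy": 0,"dz": 0,"wx": 0,"wy": 0,"wz": 0,"gripper": 255}

```text
time_s: 36.1
ee_pos: [0.5211, 0.0617, 0.1684]
ee_rot: [0.751, 0.661, 0.001, 0.001]
wrist_force: [5.1, -1.7, 1.9]
opening: 0.0099
finger_force: 60.5
```

Emit:
play_rows:
  targets:
    - {"dx": 0,"dy": 0,"dz": 0.0001,"wx": 0,"wy": 0,"wz": 8,"gripper": 255}
    - {"dx": 0,"dy": 0,"dz": 0.0002,"wx": 0,"wy": 0,"wz": 8,"gripper": 255}

```text
time_s: 36.3
ee_pos: [0.5213, 0.0617, 0.1681]
ee_rot: [0.837, 0.548, 0.001, 0.001]
wrist_force: [8.6, -2.9, 1.0]
opening: 0.0099
finger_force: 60.3
```

```bash
python3 - <<'E'
from plan import *
s=state();print(s["wrist_force"],s["moment"],s["opening"],s["finger_force"]);plan([*KN["fl"],.167],82.5)
E
```

```text
[ 8.64838114 -2.8908294   0.98076341] [-0.35663174 -1.15117304  0.1157472 ] 0.009888549801719715 60.31955301761627
at [0.5213 0.0617 0.1681] hd 66.4 tool shift [-0.0008 -0.0007  0.0011] wz -16.1; shift after turn [-0.0006 -0.0009  0.0011]
```

Emit:
play_rows:
  targets:
    - {"dx": 0,"dy": 0,"dz": 0.0002,"wx": 0,"wy": 0,"wz": 8,"gripper": 255}
    - {"dx": 0,"dy": 0,"dz": 0.0002,"wx": 0,"wy": 0,"wz": 8,"gripper": 255}
    - {"dx": 0,"dy": 0,"dz": 0.0002,"wx": 0,"wy": 0,"wz": 8,"gripper": 255}
    - {"dx": 0,"dy": 0,"dz": 0.0002,"wx": 0,"wy": 0,"wz": 8,"gripper": 255}
    - {"dx": 0,"dy": 0,"dz": 0.0002,"wx": 0,"wy": 0,"wz": 8,"gripper": 255}

```text
time_s: 36.8
ee_pos: [0.5216, 0.0615, 0.1673]
ee_rot: [0.974, 0.228, 0.002, 0.001]
wrist_force: [9.8, -5.8, -0.7]
opening: 0.0101
finger_force: 60.3
```

Emit:
play_rows:
  targets:
    - {"dx": 0,"dy": 0,"dz": 0.0002,"wx": 0,"wy": 0,"wz": 8,"gripper": 255}
    - {"dx": 0,"dy": 0,"dz": 0,"wx": 0,"wy": 0,"wz": 0,"gripper": 255}

```text
time_s: 37.0
ee_pos: [0.5216, 0.0614, 0.1671]
ee_rot: [0.987, 0.16, 0.002, 0.001]
wrist_force: [9.6, -5.2, 1.3]
opening: 0.0102
finger_force: 60.3
```

Emit:
play_rows:
  targets:
    - {"dx": 0,"dy": 0,"dz": 0,"wx": 0,"wy": 0,"wz": 0,"gripper": 120}
    - {"dx": 0,"dy": 0,"dz": 0,"wx": 0,"wy": 0,"wz": 0,"gripper": 120}
    - {"dx": 0,"dy": 0,"dz": 0,"wx": 0,"wy": 0,"wz": 0,"gripper": 120}
    - {"dx": 0,"dy": 0,"dz": -0.025,"wx": 0,"wy": 0,"wz": 0,"gripper": 120}
    - {"dx": 0,"dy": 0,"dz": -0.03,"wx": 0,"wy": 0,"wz": 0,"gripper": 120}

```text
time_s: 37.5
ee_pos: [0.5196, 0.062, 0.2205]
ee_rot: [0.987, 0.163, -0.001, -0.0]
wrist_force: [0.7, 0.3, 0.8]
opening: 0.0451
finger_force: 0.0
```

```bash
python3 - <<'E'
from look import *
from plan import *
look("w17",ts=(("knob_fl_bar",.097),))
plan([*KN["rr"],.225],92.7)
E
```

```text
37.5 [0.5196 0.062  0.2205] [ 9.867e-01  1.626e-01 -1.300e-03 -3.000e-04]
knob_fl_bar 0.63 [220. 283.] [0.525 0.063 0.097] 2089 [129. 142. 152.] box [520.3  61.5  59.3  23.   18.8]
knob_fl_bar 0.39 [180. 404.] [0.574 0.002 0.097] 54894 [188. 207. 216.] box [565.5 -15.3 124.1 220.2   9.1]
at [0.5212 0.062  0.2245] hd 18.7 tool shift [0.0261 0.2642 0.    ] wz -74.0; shift after turn [-0.2467  0.0979 -0.0005]
```

Emit:
play_rows:
  targets:
    - {"dx": 0,"dy": 0,"dz": 0,"wx": 0,"wy": 0,"wz": -8.2,"gripper": 120}
    - {"dx": 0,"dy": 0,"dz": 0,"wx": 0,"wy": 0,"wz": -8.2,"gripper": 120}
    - {"dx": 0,"dy": 0,"dz": 0,"wx": 0,"wy": 0,"wz": -8.2,"gripper": 120}
    - {"dx": 0,"dy": 0,"dz": 0,"wx": 0,"wy": 0,"wz": -8.2,"gripper": 120}
    - {"dx": 0,"dy": 0,"dz": 0,"wx": 0,"wy": 0,"wz": -8.2,"gripper": 120}

```text
time_s: 38.1
ee_pos: [0.52, 0.062, 0.2202]
ee_rot: [0.866, 0.5, -0.0, -0.0]
wrist_force: [0.1, 0.7, 0.5]
opening: 0.0451
finger_force: 0.0
```

Emit:
play_rows:
  targets:
    - {"dx": 0,"dy": 0,"dz": 0,"wx": 0,"wy": 0,"wz": -8.2,"gripper": 120}
    - {"dx": 0,"dy": 0,"dz": 0,"wx": 0,"wy": 0,"wz": -8.2,"gripper": 120}
    - {"dx": 0,"dy": 0,"dz": 0,"wx": 0,"wy": 0,"wz": -8.2,"gripper": 120}
    - {"dx": 0,"dy": 0,"dz": 0,"wx": 0,"wy": 0,"wz": -8.2,"gripper": 120}
    - {"dx": -0.041,"dy": 0.016,"dz": 0,"wx": 0,"wy": 0,"wz": 0,"gripper": 120}

```text
time_s: 38.6
ee_pos: [0.5371, 0.0242, 0.2206]
ee_rot: [0.688, 0.726, 0.0, -0.001]
wrist_force: [1.5, 0.2, -0.2]
opening: 0.045
finger_force: 0.0
```

Emit:
play_rows:
  targets:
    - {"dx": -0.041,"dy": 0.016,"dz": 0,"wx": 0,"wy": 0,"wz": 0,"gripper": 120}
    - {"dx": -0.041,"dy": 0.016,"dz": 0,"wx": 0,"wy": 0,"wz": 0,"gripper": 120}
    - {"dx": -0.041,"dy": 0.016,"dz": 0,"wx": 0,"wy": 0,"wz": 0,"gripper": 120}
    - {"dx": -0.041,"dy": 0.017,"dz": 0,"wx": 0,"wy": 0,"wz": 0,"gripper": 120}
    - {"dx": -0.041,"dy": 0.017,"dz": 0,"wx": 0,"wy": 0,"wz": 0,"gripper": 120}

```text
time_s: 39.1
ee_pos: [0.6292, -0.1812, 0.2202]
ee_rot: [0.692, 0.722, -0.0, -0.0]
wrist_force: [0.1, 0.2, 0.7]
opening: 0.0455
finger_force: 0.0
```

Emit:
play_rows:
  targets:
    - {"dx": 0,"dy": 0,"dz": 0,"wx": 0,"wy": 0,"wz": 0,"gripper": 120}
    - {"dx": 0,"dy": 0,"dz": 0,"wx": 0,"wy": 0,"wz": 0,"gripper": 120}

```text
time_s: 39.3
ee_pos: [0.6287, -0.1802, 0.2196]
ee_rot: [0.692, 0.722, -0.0, -0.001]
wrist_force: [-0.7, 0.0, 0.2]
opening: 0.0453
finger_force: 0.0
```

```bash
python3 - <<'E'
from look import *
from plan import *
look("w18",ts=(("knob_fl_bar",.1),))
plan([*KN["rr"],.168],92.7)
E
```

```text
39.3 [ 0.6287 -0.1802  0.2196] [ 6.920e-01  7.219e-01 -2.000e-04 -8.000e-04]
at [ 0.6285 -0.1787  0.2204] hd 92.5 tool shift [-0.0012  0.0021  0.0524] wz -0.2; shift after turn [-0.0012  0.0021  0.0524]
```

Emit:
play_rows:
  targets:
    - {"dx": -0.001,"dy": 0.002,"dz": 0.02,"wx": 0,"wy": 0,"wz": 0,"gripper": 120}
    - {"dx": 0,"dy": 0,"dz": 0.02,"wx": 0,"wy": 0,"wz": 0,"gripper": 120}
    - {"dx": 0,"dy": 0,"dz": 0.0125,"wx": 0,"wy": 0,"wz": 0,"gripper": 120}
    - {"dx": 0,"dy": 0,"dz": 0,"wx": 0,"wy": 0,"wz": 0,"gripper": 120}

```text
time_s: 39.8
ee_pos: [0.6302, -0.1793, 0.1667]
ee_rot: [0.691, 0.723, -0.0, -0.001]
wrist_force: [-0.9, 0.2, 0.1]
opening: 0.045
finger_force: 0.0
```

Emit:
play_rows:
  targets:
    - {"dx": 0,"dy": 0,"dz": 0,"wx": 0,"wy": 0,"wz": 0,"gripper": 255}
    - {"dx": 0,"dy": 0,"dz": 0,"wx": 0,"wy": 0,"wz": 0,"gripper": 255}
    - {"dx": 0,"dy": 0,"dz": 0,"wx": 0,"wy": 0,"wz": 0,"gripper": 255}
    - {"dx": 0,"dy": 0,"dz": 0,"wx": 0,"wy": 0,"wz": 0,"gripper": 255}

```text
time_s: 40.2
ee_pos: [0.6322, -0.1804, 0.1699]
ee_rot: [0.691, 0.722, 0.001, 0.002]
wrist_force: [11.1, 1.1, 1.7]
opening: 0.01
finger_force: 60.5
```

Emit:
play_rows:
  targets:
    - {"dx": 0,"dy": 0,"dz": 0.0001,"wx": 0,"wy": 0,"wz": 8.2,"gripper": 255}
    - {"dx": 0,"dy": 0,"dz": 0.0002,"wx": 0,"wy": 0,"wz": 8.2,"gripper": 255}
    - {"dx": 0,"dy": 0,"dz": 0.0002,"wx": 0,"wy": 0,"wz": 8.2,"gripper": 255}
    - {"dx": 0,"dy": 0,"dz": 0.0002,"wx": 0,"wy": 0,"wz": 8.2,"gripper": 255}

```text
time_s: 40.6
ee_pos: [0.6327, -0.1804, 0.1692]
ee_rot: [0.869, 0.495, 0.002, 0.002]
wrist_force: [17.6, 0.2, -2.4]
opening: 0.01
finger_force: 60.1
```

Emit:
play_rows:
  targets:
    - {"dx": 0,"dy": 0,"dz": 0.0002,"wx": 0,"wy": 0,"wz": 8.2,"gripper": 255}
    - {"dx": 0,"dy": 0,"dz": 0.0002,"wx": 0,"wy": 0,"wz": 8.2,"gripper": 255}
    - {"dx": 0,"dy": 0,"dz": 0.0002,"wx": 0,"wy": 0,"wz": 8.2,"gripper": 255}
    - {"dx": 0,"dy": 0,"dz": 0.0002,"wx": 0,"wy": 0,"wz": 8.2,"gripper": 255}
    - {"dx": 0,"dy": 0,"dz": 0.0002,"wx": 0,"wy": 0,"wz": 8.2,"gripper": 255}

```text
time_s: 41.1
ee_pos: [0.6332, -0.1809, 0.1684]
ee_rot: [0.987, 0.16, 0.004, 0.002]
wrist_force: [21.7, -3.5, -3.8]
opening: 0.0099
finger_force: 59.8
```

Emit:
play_rows:
  targets:
    - {"dx": 0,"dy": 0,"dz": 0,"wx": 0,"wy": 0,"wz": 0,"gripper": 255}
    - {"dx": 0,"dy": 0,"dz": 0,"wx": 0,"wy": 0,"wz": 0,"gripper": 120}
    - {"dx": 0,"dy": 0,"dz": 0,"wx": 0,"wy": 0,"wz": 0,"gripper": 120}
    - {"dx": 0,"dy": 0,"dz": 0,"wx": 0,"wy": 0,"wz": 0,"gripper": 120}

```text
time_s: 41.5
ee_pos: [0.6308, -0.1805, 0.1669]
ee_rot: [0.987, 0.162, 0.0, 0.0]
wrist_force: [0.2, -0.3, -0.2]
opening: 0.0451
finger_force: 0.0
```

Emit:
play_rows:
  targets:
    - {"dx": 0,"dy": 0,"dz": -0.025,"wx": 0,"wy": 0,"wz": 0,"gripper": 120}
    - {"dx": 0,"dy": 0,"dz": -0.03,"wx": 0,"wy": 0,"wz": 0,"gripper": 120}
    - {"dx": 0,"dy": 0,"dz": 0,"wx": 0,"wy": 0,"wz": 0,"gripper": 120}

```text
time_s: 41.8
ee_pos: [0.6318, -0.1808, 0.226]
ee_rot: [0.987, 0.163, 0.002, 0.002]
wrist_force: [-0.3, 0.0, -0.1]
opening: 0.045
finger_force: 0.0
```

```bash
python3 - <<'E'
from look import *
from plan import *
look("w19",ts=(("knob_fl_bar",.097),))
plan([*KN["fr"],.225],86.6)
E
```

```text
41.8 [ 0.6318 -0.1808  0.226 ] [0.9867 0.1625 0.0024 0.0015]
knob_fl_bar 0.38 [223. 285.] [ 0.636 -0.182  0.097] 1926 [134. 147. 157.] box [ 631.7 -181.2   58.7   23.    18.7]
at [ 0.6309 -0.1805  0.2222] hd 18.7 tool shift [-0.0738 -0.0147 -0.0029] wz -67.9; shift after turn [-0.0142 -0.0739 -0.0028]
```

Emit:
play_rows:
  targets:
    - {"dx": 0,"dy": 0,"dz": 0,"wx": 0,"wy": 0,"wz": -8.5,"gripper": 120}
    - {"dx": 0,"dy": 0,"dz": 0,"wx": 0,"wy": 0,"wz": -8.5,"gripper": 120}
    - {"dx": 0,"dy": 0,"dz": 0,"wx": 0,"wy": 0,"wz": -8.5,"gripper": 120}
    - {"dx": 0,"dy": 0,"dz": 0,"wx": 0,"wy": 0,"wz": -8.5,"gripper": 120}
    - {"dx": 0,"dy": 0,"dz": 0,"wx": 0,"wy": 0,"wz": -8.5,"gripper": 120}

```text
time_s: 42.4
ee_pos: [0.6305, -0.1803, 0.2202]
ee_rot: [0.859, 0.512, -0.001, -0.001]
wrist_force: [-0.4, 1.2, 0.2]
opening: 0.0452
finger_force: 0.0
```

Emit:
play_rows:
  targets:
    - {"dx": 0,"dy": 0,"dz": 0,"wx": 0,"wy": 0,"wz": -8.5,"gripper": 120}
    - {"dx": 0,"dy": 0,"dz": 0,"wx": 0,"wy": 0,"wz": -8.5,"gripper": 120}
    - {"dx": 0,"dy": 0,"dz": 0,"wx": 0,"wy": 0,"wz": -8.5,"gripper": 120}
    - {"dx": -0.007,"dy": -0.036,"dz": 0,"wx": 0,"wy": 0,"wz": 0,"gripper": 120}
    - {"dx": -0.007,"dy": -0.036,"dz": 0,"wx": 0,"wy": 0,"wz": 0,"gripper": 120}

```text
time_s: 42.9
ee_pos: [0.5571, -0.19, 0.2197]
ee_rot: [0.727, 0.687, -0.0, -0.001]
wrist_force: [-0.2, -0.8, 0.4]
opening: 0.045
finger_force: 0.0
```

Emit:
play_rows:
  targets:
    - {"dx": 0,"dy": 0,"dz": 0,"wx": 0,"wy": 0,"wz": 0,"gripper": 120}
    - {"dx": 0,"dy": 0,"dz": 0,"wx": 0,"wy": 0,"wz": 0,"gripper": 120}

```text
time_s: 43.1
ee_pos: [0.5577, -0.1904, 0.2211]
ee_rot: [0.727, 0.686, -0.0, -0.0]
wrist_force: [-0.1, -0.7, -0.1]
opening: 0.0453
finger_force: 0.0
```

```bash
python3 - <<'E'
from look import *
from plan import *
look("w20",ts=(("knob_fl_bar",.1),))
plan([.5578,-.1908,.168],86.6)
E
```

```text
43.1 [ 0.5577 -0.1904  0.2211] [ 7.275e-01  6.862e-01 -1.000e-04 -3.000e-04]
at [ 0.5586 -0.1902  0.2211] hd 86.7 tool shift [-0.0006 -0.0008  0.0531] wz 0.1; shift after turn [-0.0006 -0.0008  0.0531]
```

Emit:
play_rows:
  targets:
    - {"dx": -0.0005,"dy": 0,"dz": 0.02,"wx": 0,"wy": 0,"wz": 0,"gripper": 120}
    - {"dx": 0,"dy": 0,"dz": 0.02,"wx": 0,"wy": 0,"wz": 0,"gripper": 120}
    - {"dx": 0,"dy": 0,"dz": 0.013,"wx": 0,"wy": 0,"wz": 0,"gripper": 120}
    - {"dx": 0,"dy": 0,"dz": 0,"wx": 0,"wy": 0,"wz": 0,"gripper": 120}

```text
time_s: 43.6
ee_pos: [0.558, -0.1904, 0.1664]
ee_rot: [0.727, 0.687, -0.001, -0.002]
wrist_force: [-0.1, 0.6, -0.7]
opening: 0.0453
finger_force: 0.0
```

Emit:
play_rows:
  targets:
    - {"dx": 0,"dy": 0,"dz": 0,"wx": 0,"wy": 0,"wz": 0,"gripper": 255}
    - {"dx": 0,"dy": 0,"dz": 0,"wx": 0,"wy": 0,"wz": 0,"gripper": 255}
    - {"dx": 0,"dy": 0,"dz": 0,"wx": 0,"wy": 0,"wz": 0,"gripper": 255}
    - {"dx": 0,"dy": 0,"dz": 0,"wx": 0,"wy": 0,"wz": 0,"gripper": 255}

```text
time_s: 44.0
ee_pos: [0.5582, -0.1909, 0.1697]
ee_rot: [0.727, 0.686, 0.0, 0.0]
wrist_force: [-4.9, 0.5, 5.7]
opening: 0.0096
finger_force: 59.7
```

Emit:
play_rows:
  targets:
    - {"dx": 0,"dy": 0,"dz": 0.0001,"wx": 0,"wy": 0,"wz": 8.4,"gripper": 255}
    - {"dx": 0,"dy": 0,"dz": 0.0002,"wx": 0,"wy": 0,"wz": 8.4,"gripper": 255}
    - {"dx": 0,"dy": 0,"dz": 0.0002,"wx": 0,"wy": 0,"wz": 8.4,"gripper": 255}
    - {"dx": 0,"dy": 0,"dz": 0.0002,"wx": 0,"wy": 0,"wz": 8.4,"gripper": 255}

```text
time_s: 44.4
ee_pos: [0.5587, -0.1912, 0.169]
ee_rot: [0.896, 0.444, 0.001, 0.001]
wrist_force: [2.2, -3.0, 0.6]
opening: 0.0103
finger_force: 59.2
```

Emit:
play_rows:
  targets:
    - {"dx": 0,"dy": 0,"dz": 0.0002,"wx": 0,"wy": 0,"wz": 8.4,"gripper": 255}
    - {"dx": 0,"dy": 0,"dz": 0.0002,"wx": 0,"wy": 0,"wz": 8.4,"gripper": 255}
    - {"dx": 0,"dy": 0,"dz": 0.0002,"wx": 0,"wy": 0,"wz": 8.4,"gripper": 255}
    - {"dx": 0,"dy": 0,"dz": 0.0002,"wx": 0,"wy": 0,"wz": 8.4,"gripper": 255}
    - {"dx": 0,"dy": 0,"dz": 0,"wx": 0,"wy": 0,"wz": 0,"gripper": 255}

```text
time_s: 44.9
ee_pos: [0.5591, -0.1917, 0.1683]
ee_rot: [0.986, 0.166, 0.001, 0.002]
wrist_force: [6.4, -6.9, -1.6]
opening: 0.0099
finger_force: 59.0
```

Emit:
play_rows:
  targets:
    - {"dx": 0,"dy": 0,"dz": 0,"wx": 0,"wy": 0,"wz": 0,"gripper": 255}
    - {"dx": 0,"dy": 0,"dz": 0,"wx": 0,"wy": 0,"wz": 0,"gripper": 120}
    - {"dx": 0,"dy": 0,"dz": 0,"wx": 0,"wy": 0,"wz": 0,"gripper": 120}
    - {"dx": 0,"dy": 0,"dz": 0,"wx": 0,"wy": 0,"wz": 0,"gripper": 120}

```text
time_s: 45.3
ee_pos: [0.5582, -0.1907, 0.1673]
ee_rot: [0.986, 0.169, 0.0, 0.0]
wrist_force: [0.1, 0.0, -0.6]
opening: 0.0452
finger_force: 0.0
```

Emit:
play_rows:
  targets:
    - {"dx": 0,"dy": 0,"dz": -0.025,"wx": 0,"wy": 0,"wz": 0,"gripper": 120}
    - {"dx": 0,"dy": 0,"dz": -0.03,"wx": 0,"wy": 0,"wz": 0,"gripper": 120}
    - {"dx": 0,"dy": 0,"dz": 0,"wx": 0,"wy": 0,"wz": 0,"gripper": 120}

```text
time_s: 45.6
ee_pos: [0.5591, -0.1912, 0.2261]
ee_rot: [0.986, 0.169, 0.002, 0.002]
wrist_force: [-0.1, -0.9, -0.0]
opening: 0.0454
finger_force: 0.0
```

```bash
python3 - <<'E'
from look import *
from plan import *
look("w21",ts=(("knob_fl_bar",.097),))
plan([.596,.0717,.225],90.2)
E
```

```text
45.6 [ 0.5591 -0.1912  0.2261] [0.9855 0.1694 0.0022 0.0016]
at [ 0.5583 -0.1908  0.2225] hd 19.5 tool shift [ 0.1232 -0.2348 -0.0026] wz -70.7; shift after turn [ 0.2624  0.0387 -0.0025]
```

Emit:
play_rows:
  targets:
    - {"dx": 0,"dy": 0,"dz": 0,"wx": 0,"wy": 0,"wz": -7.9,"gripper": 120}
    - {"dx": 0,"dy": 0,"dz": 0,"wx": 0,"wy": 0,"wz": -7.9,"gripper": 120}
    - {"dx": 0,"dy": 0,"dz": 0,"wx": 0,"wy": 0,"wz": -7.9,"gripper": 120}
    - {"dx": 0,"dy": 0,"dz": 0,"wx": 0,"wy": 0,"wz": -7.9,"gripper": 120}
    - {"dx": 0,"dy": 0,"dz": 0,"wx": 0,"wy": 0,"wz": -7.9,"gripper": 120}

```text
time_s: 46.2
ee_pos: [0.5578, -0.1906, 0.2208]
ee_rot: [0.869, 0.495, -0.001, -0.001]
wrist_force: [-0.7, -0.4, -0.0]
opening: 0.0455
finger_force: 0.0
```

Emit:
play_rows:
  targets:
    - {"dx": 0,"dy": 0,"dz": 0,"wx": 0,"wy": 0,"wz": -7.9,"gripper": 120}
    - {"dx": 0,"dy": 0,"dz": 0,"wx": 0,"wy": 0,"wz": -7.9,"gripper": 120}
    - {"dx": 0,"dy": 0,"dz": 0,"wx": 0,"wy": 0,"wz": -7.9,"gripper": 120}
    - {"dx": 0,"dy": 0,"dz": 0,"wx": 0,"wy": 0,"wz": -7.5,"gripper": 120}
    - {"dx": 0.042,"dy": 0.006,"dz": 0,"wx": 0,"wy": 0,"wz": 0,"gripper": 120}

```text
time_s: 46.7
ee_pos: [0.5634, -0.1513, 0.2206]
ee_rot: [0.705, 0.71, -0.001, -0.001]
wrist_force: [0.4, 0.3, 0.7]
opening: 0.0449
finger_force: 0.0
```

Emit:
play_rows:
  targets:
    - {"dx": 0.044,"dy": 0.006,"dz": 0,"wx": 0,"wy": 0,"wz": 0,"gripper": 120}
    - {"dx": 0.044,"dy": 0.006,"dz": 0,"wx": 0,"wy": 0,"wz": 0,"gripper": 120}
    - {"dx": 0.044,"dy": 0.007,"dz": 0,"wx": 0,"wy": 0,"wz": 0,"gripper": 120}
    - {"dx": 0.044,"dy": 0.007,"dz": 0,"wx": 0,"wy": 0,"wz": 0,"gripper": 120}
    - {"dx": 0.044,"dy": 0.007,"dz": 0,"wx": 0,"wy": 0,"wz": 0,"gripper": 120}

```text
time_s: 47.2
ee_pos: [0.5959, 0.0732, 0.221]
ee_rot: [0.706, 0.708, -0.001, -0.001]
wrist_force: [1.1, -0.7, 0.5]
opening: 0.0452
finger_force: 0.0
```

Emit:
play_rows:
  targets:
    - {"dx": 0,"dy": 0,"dz": 0,"wx": 0,"wy": 0,"wz": 0,"gripper": 120}
    - {"dx": 0,"dy": 0,"dz": 0,"wx": 0,"wy": 0,"wz": 0,"gripper": 120}

```text
time_s: 47.4
ee_pos: [0.5959, 0.0722, 0.2209]
ee_rot: [0.705, 0.709, -0.001, -0.001]
wrist_force: [0.2, 0.1, -0.5]
opening: 0.0456
finger_force: 0.0
```

```bash
python3 - <<'E'
from look import *
from plan import *
look("w22",ts=(("knob_fl_bar",.1),))
plan([.596,.0717,.168],90.2)
E
```

```text
47.4 [0.5959 0.0722 0.2209] [ 7.052e-01  7.090e-01 -7.000e-04 -6.000e-04]
at [0.596  0.0707 0.2213] hd 90.2 tool shift [0.001  0.0001 0.0533] wz -0.0; shift after turn [ 0.001  -0.      0.0533]
```

Emit:
play_rows:
  targets:
    - {"dx": 0.001,"dy": 0,"dz": 0.02,"wx": 0,"wy": 0,"wz": 0,"gripper": 120}
    - {"dx": 0,"dy": 0,"dz": 0.02,"wx": 0,"wy": 0,"wz": 0,"gripper": 120}
    - {"dx": 0,"dy": 0,"dz": 0.013,"wx": 0,"wy": 0,"wz": 0,"gripper": 120}
    - {"dx": 0,"dy": 0,"dz": 0,"wx": 0,"wy": 0,"wz": 0,"gripper": 120}

```text
time_s: 47.9
ee_pos: [0.5956, 0.0714, 0.1672]
ee_rot: [0.706, 0.708, -0.001, -0.001]
wrist_force: [0.9, -0.5, 0.6]
opening: 0.0453
finger_force: 0.0
```

Emit:
play_rows:
  targets:
    - {"dx": 0,"dy": 0,"dz": 0,"wx": 0,"wy": 0,"wz": 0,"gripper": 255}
    - {"dx": 0,"dy": 0,"dz": 0,"wx": 0,"wy": 0,"wz": 0,"gripper": 255}
    - {"dx": 0,"dy": 0,"dz": 0,"wx": 0,"wy": 0,"wz": 0,"gripper": 255}
    - {"dx": 0,"dy": 0,"dz": 0,"wx": 0,"wy": 0,"wz": 0,"gripper": 255}

```text
time_s: 48.3
ee_pos: [0.5967, 0.0722, 0.1701]
ee_rot: [0.706, 0.708, 0.001, 0.001]
wrist_force: [-1.0, -1.4, 6.3]
opening: 0.0102
finger_force: 60.2
```

Emit:
play_rows:
  targets:
    - {"dx": 0,"dy": 0,"dz": 0.0001,"wx": 0,"wy": 0,"wz": 7.9,"gripper": 255}
    - {"dx": 0,"dy": 0,"dz": 0.0002,"wx": 0,"wy": 0,"wz": 7.9,"gripper": 255}
    - {"dx": 0,"dy": 0,"dz": 0.0002,"wx": 0,"wy": 0,"wz": 7.9,"gripper": 255}
    - {"dx": 0,"dy": 0,"dz": 0.0002,"wx": 0,"wy": 0,"wz": 7.9,"gripper": 255}
    - {"dx": 0,"dy": 0,"dz": 0.0002,"wx": 0,"wy": 0,"wz": 7.9,"gripper": 255}

```text
time_s: 48.8
ee_pos: [0.5969, 0.0721, 0.1693]
ee_rot: [0.905, 0.426, 0.001, 0.001]
wrist_force: [1.8, -3.0, 6.3]
opening: 0.0097
finger_force: 60.1
```

Emit:
play_rows:
  targets:
    - {"dx": 0,"dy": 0,"dz": 0.0002,"wx": 0,"wy": 0,"wz": 7.9,"gripper": 255}
    - {"dx": 0,"dy": 0,"dz": 0.0002,"wx": 0,"wy": 0,"wz": 7.9,"gripper": 255}
    - {"dx": 0,"dy": 0,"dz": 0.0002,"wx": 0,"wy": 0,"wz": 7.9,"gripper": 255}
    - {"dx": 0,"dy": 0,"dz": 0.0002,"wx": 0,"wy": 0,"wz": 7.9,"gripper": 255}
    - {"dx": 0,"dy": 0,"dz": 0,"wx": 0,"wy": 0,"wz": 0,"gripper": 255}

```text
time_s: 49.3
ee_pos: [0.597, 0.072, 0.1686]
ee_rot: [0.987, 0.163, 0.001, 0.001]
wrist_force: [2.1, -3.4, 7.7]
opening: 0.0099
finger_force: 60.2
```

Emit:
play_rows:
  targets:
    - {"dx": 0,"dy": 0,"dz": 0,"wx": 0,"wy": 0,"wz": 0,"gripper": 255}
    - {"dx": 0,"dy": 0,"dz": 0,"wx": 0,"wy": 0,"wz": 0,"gripper": 120}
    - {"dx": 0,"dy": 0,"dz": 0,"wx": 0,"wy": 0,"wz": 0,"gripper": 120}
    - {"dx": 0,"dy": 0,"dz": 0,"wx": 0,"wy": 0,"wz": 0,"gripper": 120}

```text
time_s: 49.7
ee_pos: [0.5961, 0.0725, 0.1672]
ee_rot: [0.986, 0.166, -0.0, -0.0]
wrist_force: [-0.3, 0.7, 0.2]
opening: 0.045
finger_force: 0.0
```

Emit:
play_rows:
  targets:
    - {"dx": 0,"dy": 0,"dz": -0.025,"wx": 0,"wy": 0,"wz": 0,"gripper": 120}
    - {"dx": 0,"dy": 0,"dz": -0.03,"wx": 0,"wy": 0,"wz": 0,"gripper": 120}
    - {"dx": 0,"dy": 0,"dz": -0.02,"wx": 0,"wy": 0,"wz": -8,"gripper": 120}
    - {"dx": 0,"dy": 0,"dz": -0.04,"wx": 0,"wy": 0,"wz": -8,"gripper": 120}
    - {"dx": 0,"dy": 0,"dz": -0.04,"wx": 0,"wy": 0,"wz": -8,"gripper": 120}

```text
time_s: 50.2
ee_pos: [0.5958, 0.0724, 0.3232]
ee_rot: [0.929, 0.37, -0.001, -0.0]
wrist_force: [0.5, -0.9, 0.6]
opening: 0.0451
finger_force: 0.0
```

```bash
python3 - <<'E'
from look import *
from plan import *
look("w23",ts=(("knob_fl_bar",.097),))
plan([.5215,.0612,.225],199)
E
```

```text
50.2 [0.5958 0.0724 0.3232] [ 9.290e-01  3.701e-01 -6.000e-04 -3.000e-04]
knob_fl_bar 0.57 [246. 238.] [0.525 0.065 0.097] 609 [144. 160. 170.] box [524.6  62.6  48.9  22.2  38.2]
at [0.5971 0.0725 0.328 ] hd 43.4 tool shift [-0.0632 -0.0443  0.1024] wz -155.6; shift after turn [0.0751 0.014  0.103 ]
```

Emit:
play_rows:
  targets:
    - {"dx": 0,"dy": 0,"dz": 0,"wx": 0,"wy": 0,"wz": -8.2,"gripper": 120}
    - {"dx": 0,"dy": 0,"dz": 0,"wx": 0,"wy": 0,"wz": -8.2,"gripper": 120}
    - {"dx": 0,"dy": 0,"dz": 0,"wx": 0,"wy": 0,"wz": -8.2,"gripper": 120}
    - {"dx": 0,"dy": 0,"dz": 0,"wx": 0,"wy": 0,"wz": -8.2,"gripper": 120}
    - {"dx": 0,"dy": 0,"dz": 0,"wx": 0,"wy": 0,"wz": -8.2,"gripper": 120}

```text
time_s: 50.8
ee_pos: [0.5962, 0.0724, 0.3218]
ee_rot: [0.741, 0.672, -0.0, -0.0]
wrist_force: [0.3, -0.1, 0.2]
opening: 0.0454
finger_force: 0.0
```

Emit:
play_rows:
  targets:
    - {"dx": 0,"dy": 0,"dz": 0,"wx": 0,"wy": 0,"wz": -8.2,"gripper": 120}
    - {"dx": 0,"dy": 0,"dz": 0,"wx": 0,"wy": 0,"wz": -8.2,"gripper": 120}
    - {"dx": 0,"dy": 0,"dz": 0,"wx": 0,"wy": 0,"wz": -8.2,"gripper": 120}
    - {"dx": 0,"dy": 0,"dz": 0,"wx": 0,"wy": 0,"wz": -8.2,"gripper": 120}
    - {"dx": 0,"dy": 0,"dz": 0,"wx": 0,"wy": 0,"wz": -8.2,"gripper": 120}

```text
time_s: 51.3
ee_pos: [0.5962, 0.0724, 0.3218]
ee_rot: [0.459, 0.889, -0.0, -0.0]
wrist_force: [-0.6, -0.6, 0.1]
opening: 0.0451
finger_force: 0.0
```

Emit:
play_rows:
  targets:
    - {"dx": 0,"dy": 0,"dz": 0,"wx": 0,"wy": 0,"wz": -8.2,"gripper": 120}
    - {"dx": 0,"dy": 0,"dz": 0,"wx": 0,"wy": 0,"wz": -8.2,"gripper": 120}
    - {"dx": 0,"dy": 0,"dz": 0,"wx": 0,"wy": 0,"wz": -8.2,"gripper": 120}
    - {"dx": 0,"dy": 0,"dz": 0,"wx": 0,"wy": 0,"wz": -8.2,"gripper": 120}
    - {"dx": 0,"dy": 0,"dz": 0,"wx": 0,"wy": 0,"wz": -8.2,"gripper": 120}

```text
time_s: 51.8
ee_pos: [0.5962, 0.0724, 0.3218]
ee_rot: [0.118, 0.993, 0.0, -0.0]
wrist_force: [-0.4, 0.4, -0.2]
opening: 0.045
finger_force: 0.0
```

Emit:
play_rows:
  targets:
    - {"dx": 0,"dy": 0,"dz": 0,"wx": 0,"wy": 0,"wz": -8.2,"gripper": 120}
    - {"dx": 0,"dy": 0,"dz": 0,"wx": 0,"wy": 0,"wz": -8.2,"gripper": 120}
    - {"dx": 0,"dy": 0,"dz": 0,"wx": 0,"wy": 0,"wz": -8.2,"gripper": 120}
    - {"dx": 0,"dy": 0,"dz": 0,"wx": 0,"wy": 0,"wz": -8.2,"gripper": 120}
    - {"dx": 0.035,"dy": 0.007,"dz": 0.02,"wx": 0,"wy": 0,"wz": 0,"gripper": 120}

```text
time_s: 52.3
ee_pos: [0.563, 0.0677, 0.3028]
ee_rot: [-0.167, 0.986, -0.0, 0.001]
wrist_force: [0.7, -0.0, -0.1]
opening: 0.0455
finger_force: 0.0
```

Emit:
play_rows:
  targets:
    - {"dx": 0.04,"dy": 0.007,"dz": 0.02,"wx": 0,"wy": 0,"wz": 0,"gripper": 120}
    - {"dx": 0,"dy": 0,"dz": 0.02,"wx": 0,"wy": 0,"wz": 0,"gripper": 120}
    - {"dx": 0,"dy": 0,"dz": 0,"wx": 0,"wy": 0,"wz": 0,"gripper": 120}
    - {"dx": 0,"dy": 0,"dz": 0,"wx": 0,"wy": 0,"wz": 0,"gripper": 120}

```text
time_s: 52.7
ee_pos: [0.5211, 0.0614, 0.2628]
ee_rot: [-0.164, 0.986, 0.0, 0.0]
wrist_force: [-0.1, -0.7, 0.8]
opening: 0.0452
finger_force: 0.0
```

```bash
python3 - <<'E'
from look import *
from plan import *
look("w24",ts=(("knob_fl_bar",.097),("plate_mid",.078)))
print(np.round(state()["qpos"],2))
plan([.5215,.0615,.166],199)
E
```

```text
52.7 [0.5211 0.0614 0.2628] [-0.164   0.9865  0.      0.    ]
knob_fl_bar 0.89 [205. 279.] [0.517 0.059 0.097] 1429 [132. 146. 156.] box [522.2  61.3  58.   23.7  19.6]
plate_mid 0.82 [214. 133.] [ 0.57  -0.051  0.078] 33407 [199. 220. 229.] box [571.7 -34.7 111.  248.2   8. ]
[-0.03  0.06  1.62  0.    1.46 -1.93]
at [0.5215 0.0614 0.2631] hd -161.1 tool shift [0.0001 0.0002 0.0971] wz -0.1; shift after turn [-0.      0.0002  0.0971]
```

Emit:
play_rows:
  targets:
    - {"dx": 0,"dy": 0,"dz": 0.04,"wx": 0,"wy": 0,"wz": 0,"gripper": 120}
    - {"dx": 0,"dy": 0,"dz": 0.04,"wx": 0,"wy": 0,"wz": 0,"gripper": 120}
    - {"dx": 0,"dy": 0,"dz": 0.017,"wx": 0,"wy": 0,"wz": 0,"gripper": 120}
    - {"dx": 0,"dy": 0,"dz": 0,"wx": 0,"wy": 0,"wz": 0,"gripper": 120}

```text
time_s: 53.25
ee_pos: [0.5203, 0.0613, 0.1634]
ee_rot: [-0.164, 0.986, 0.0, -0.002]
wrist_force: [-0.3, -0.5, 1.1]
opening: 0.0452
finger_force: 0.0
```

Emit:
play_rows:
  targets:
    - {"dx": 0,"dy": 0,"dz": 0,"wx": 0,"wy": 0,"wz": 0,"gripper": 255}
    - {"dx": 0,"dy": 0,"dz": 0,"wx": 0,"wy": 0,"wz": 0,"gripper": 255}
    - {"dx": 0,"dy": 0,"dz": 0,"wx": 0,"wy": 0,"wz": 0,"gripper": 255}
    - {"dx": 0,"dy": 0,"dz": 0,"wx": 0,"wy": 0,"wz": 0,"gripper": 255}

```text
time_s: 53.65
ee_pos: [0.5216, 0.0611, 0.1671]
ee_rot: [-0.164, 0.986, -0.0, 0.001]
wrist_force: [1.9, -1.9, 6.6]
opening: 0.0101
finger_force: 60.4
```

Emit:
play_rows:
  targets:
    - {"dx": 0,"dy": 0,"dz": 0.0001,"wx": 0,"wy": 0,"wz": 8.3,"gripper": 255}
    - {"dx": 0,"dy": 0,"dz": 0.0002,"wx": 0,"wy": 0,"wz": 8.3,"gripper": 255}
    - {"dx": 0,"dy": 0,"dz": 0.0002,"wx": 0,"wy": 0,"wz": 8.3,"gripper": 255}
    - {"dx": 0,"dy": 0,"dz": 0.0002,"wx": 0,"wy": 0,"wz": 8.3,"gripper": 255}
    - {"dx": 0,"dy": 0,"dz": 0.0002,"wx": 0,"wy": 0,"wz": 8.3,"gripper": 255}

```text
time_s: 54.15
ee_pos: [0.5216, 0.0609, 0.1663]
ee_rot: [0.199, 0.98, -0.0, 0.002]
wrist_force: [-0.4, -3.2, 6.5]
opening: 0.0104
finger_force: 60.4
```

Emit:
play_rows:
  targets:
    - {"dx": 0,"dy": 0,"dz": 0.0002,"wx": 0,"wy": 0,"wz": 8.3,"gripper": 255}
    - {"dx": 0,"dy": 0,"dz": 0.0002,"wx": 0,"wy": 0,"wz": 8.3,"gripper": 255}
    - {"dx": 0,"dy": 0,"dz": 0.0002,"wx": 0,"wy": 0,"wz": 8.3,"gripper": 255}
    - {"dx": 0,"dy": 0,"dz": 0.0002,"wx": 0,"wy": 0,"wz": 6,"gripper": 255}
    - {"dx": 0,"dy": 0,"dz": 0,"wx": 0,"wy": 0,"wz": 0,"gripper": 255}

```text
time_s: 54.65
ee_pos: [0.5216, 0.0609, 0.1656]
ee_rot: [0.452, 0.892, 0.0, 0.002]
wrist_force: [-0.6, -5.5, 9.7]
opening: 0.01
finger_force: 60.6
```

```bash
python3 - <<'E'
from plan import *
s=state();print(s["wrist_force"],s["moment"],s["opening"],s["finger_force"]);plan([.5215,.0615,.166],199)
E
```

```text
[-0.55868061 -5.54203065  9.65281526] [-0.87008356  0.2330684  -0.09763798] 0.010019242437103192 60.63843369483948
at [0.5216 0.0609 0.1656] hd 126.3 tool shift [ 0.0006  0.0003 -0.0004] wz -72.7; shift after turn [-0.0002  0.0006 -0.0004]
```

Emit:
play_rows:
  targets:
    - {"dx": 0,"dy": 0,"dz": 0,"wx": 0,"wy": 0,"wz": 3,"gripper": 255}
    - {"dx": 0,"dy": 0,"dz": 0,"wx": 0,"wy": 0,"wz": 2,"gripper": 255}
    - {"dx": 0,"dy": 0,"dz": 0,"wx": 0,"wy": 0,"wz": 0,"gripper": 255}

```text
time_s: 54.95
ee_pos: [0.5215, 0.0608, 0.1655]
ee_rot: [0.489, 0.872, 0.0, 0.002]
wrist_force: [-0.7, -5.8, 8.5]
opening: 0.0102
finger_force: 60.7
```

```bash
python3 - <<'E'
from plan import *
s=state();print(s["wrist_force"],s["moment"],s["opening"],s["finger_force"]);plan([.5215,.0615,.166],199)
E
```

```text
[-0.69809331 -5.76646629  8.45383361] [-0.89055937  0.17382885  0.4704822 ] 0.010168530789613398 60.74719190597534
at [0.5215 0.0608 0.1655] hd 121.4 tool shift [ 0.0006  0.0003 -0.0005] wz -77.6; shift after turn [-0.0002  0.0006 -0.0005]
```

Emit:
play_rows:
  targets:
    - {"dx": 0,"dy": 0,"dz": 0,"wx": 0,"wy": 0,"wz": 0,"gripper": 120}
    - {"dx": 0,"dy": 0,"dz": 0,"wx": 0,"wy": 0,"wz": 0,"gripper": 120}
    - {"dx": 0,"dy": 0,"dz": 0,"wx": 0,"wy": 0,"wz": 0,"gripper": 120}
    - {"dx": 0,"dy": 0,"dz": -0.025,"wx": 0,"wy": 0,"wz": 0,"gripper": 120}
    - {"dx": 0,"dy": 0,"dz": -0.035,"wx": 0,"wy": 0,"wz": 0,"gripper": 120}

```text
time_s: 55.45
ee_pos: [0.5201, 0.0614, 0.223]
ee_rot: [0.489, 0.873, -0.001, -0.002]
wrist_force: [0.6, 0.5, 0.0]
opening: 0.0456
finger_force: 0.0
```

```bash
python3 - <<'E'
from look import *
from plan import *
look("w25",ts=(("knob_fl_bar",.095),))
plan([.632,-.1805,.225],198.8)
E
```

```text
55.45 [0.5201 0.0614 0.223 ] [ 4.886e-01  8.725e-01 -7.000e-04 -1.600e-03]
knob_fl_bar 0.82 [225. 282.] [0.52  0.064 0.095] 1894 [133. 146. 155.] box [521.7  60.4  22.9  58.7  31.6]
at [0.522  0.0614 0.2279] hd 121.5 tool shift [-0.2637 -0.0326  0.0036] wz -77.3; shift after turn [-0.0262 -0.2644  0.0029]
```

Emit:
play_rows:
  targets:
    - {"dx": 0,"dy": 0,"dz": 0,"wx": 0,"wy": 0,"wz": -8.5,"gripper": 120}
    - {"dx": 0,"dy": 0,"dz": 0,"wx": 0,"wy": 0,"wz": -8.5,"gripper": 120}
    - {"dx": 0,"dy": 0,"dz": 0,"wx": 0,"wy": 0,"wz": -8.5,"gripper": 120}
    - {"dx": 0,"dy": 0,"dz": 0,"wx": 0,"wy": 0,"wz": -8.5,"gripper": 120}
    - {"dx": 0,"dy": 0,"dz": 0,"wx": 0,"wy": 0,"wz": -8.5,"gripper": 120}

```text
time_s: 56.05
ee_pos: [0.5207, 0.0614, 0.2233]
ee_rot: [0.136, 0.991, 0.0, -0.0]
wrist_force: [0.3, -0.1, 0.1]
opening: 0.0448
finger_force: 0.0
```

Emit:
play_rows:
  targets:
    - {"dx": 0,"dy": 0,"dz": 0,"wx": 0,"wy": 0,"wz": -8.5,"gripper": 120}
    - {"dx": 0,"dy": 0,"dz": 0,"wx": 0,"wy": 0,"wz": -8.5,"gripper": 120}
    - {"dx": 0,"dy": 0,"dz": 0,"wx": 0,"wy": 0,"wz": -8.5,"gripper": 120}
    - {"dx": 0,"dy": 0,"dz": 0,"wx": 0,"wy": 0,"wz": -8.5,"gripper": 120}
    - {"dx": -0.004,"dy": -0.04,"dz": 0,"wx": 0,"wy": 0,"wz": -0.8,"gripper": 120}

```text
time_s: 56.55
ee_pos: [0.5362, 0.0268, 0.2236]
ee_rot: [-0.168, 0.986, 0.001, 0.0]
wrist_force: [1.3, 0.1, -0.7]
opening: 0.0454
finger_force: 0.0
```

Emit:
play_rows:
  targets:
    - {"dx": -0.004,"dy": -0.045,"dz": 0,"wx": 0,"wy": 0,"wz": 0,"gripper": 120}
    - {"dx": -0.004,"dy": -0.045,"dz": 0,"wx": 0,"wy": 0,"wz": 0,"gripper": 120}
    - {"dx": -0.004,"dy": -0.045,"dz": 0,"wx": 0,"wy": 0,"wz": 0,"gripper": 120}
    - {"dx": -0.005,"dy": -0.045,"dz": 0,"wx": 0,"wy": 0,"wz": 0,"gripper": 120}
    - {"dx": -0.005,"dy": -0.044,"dz": 0,"wx": 0,"wy": 0,"wz": 0,"gripper": 120}

```text
time_s: 57.05
ee_pos: [0.6304, -0.1823, 0.2232]
ee_rot: [-0.163, 0.987, 0.0, -0.0]
wrist_force: [-0.0, -0.6, -0.9]
opening: 0.0455
finger_force: 0.0
```

Emit:
play_rows:
  targets:
    - {"dx": 0,"dy": 0,"dz": 0,"wx": 0,"wy": 0,"wz": 0,"gripper": 120}
    - {"dx": 0,"dy": 0,"dz": 0,"wx": 0,"wy": 0,"wz": 0,"gripper": 120}

```text
time_s: 57.25
ee_pos: [0.6299, -0.1812, 0.2226]
ee_rot: [-0.163, 0.987, 0.0, -0.001]
wrist_force: [-0.7, 1.2, 0.6]
opening: 0.0454
finger_force: 0.0
```

```bash
python3 - <<'E'
from look import *
from plan import *
look("w26",ts=(("knob_fl_bar",.097),))
plan([.632,-.1805,.166],198.8)
E
```

```text
57.25 [ 0.6299 -0.1812  0.2226] [-1.626e-01  9.867e-01  5.000e-04 -6.000e-04]
knob_fl_bar 0.28 [ 62. 373.] [ 0.519 -0.164  0.097] 3033 [61. 79. 95.] box [ 520.2 -163.7   33.7   26.3    8.5]
at [ 0.6297 -0.1797  0.2234] hd -161.2 tool shift [-0.002  -0.0015  0.0574] wz 0.0; shift after turn [-0.0019 -0.0015  0.0574]
```

Emit:
play_rows:
  targets:
    - {"dx": -0.002,"dy": -0.0015,"dz": 0.02,"wx": 0,"wy": 0,"wz": 0,"gripper": 120}
    - {"dx": 0,"dy": 0,"dz": 0.025,"wx": 0,"wy": 0,"wz": 0,"gripper": 120}
    - {"dx": 0,"dy": 0,"dz": 0.0125,"wx": 0,"wy": 0,"wz": 0,"gripper": 120}
    - {"dx": 0,"dy": 0,"dz": 0,"wx": 0,"wy": 0,"wz": 0,"gripper": 120}

```text
time_s: 57.75
ee_pos: [0.6316, -0.1801, 0.1646]
ee_rot: [-0.164, 0.986, 0.001, -0.001]
wrist_force: [-0.5, 0.3, 0.6]
opening: 0.0452
finger_force: 0.0
```

Emit:
play_rows:
  targets:
    - {"dx": 0,"dy": 0,"dz": 0,"wx": 0,"wy": 0,"wz": 0,"gripper": 255}
    - {"dx": 0,"dy": 0,"dz": 0,"wx": 0,"wy": 0,"wz": 0,"gripper": 255}
    - {"dx": 0,"dy": 0,"dz": 0,"wx": 0,"wy": 0,"wz": 0,"gripper": 255}
    - {"dx": 0,"dy": 0,"dz": 0,"wx": 0,"wy": 0,"wz": 0,"gripper": 255}

```text
time_s: 58.15
ee_pos: [0.6328, -0.1816, 0.1677]
ee_rot: [-0.163, 0.987, -0.001, 0.001]
wrist_force: [0.3, -1.5, 6.1]
opening: 0.0101
finger_force: 60.3
```

Emit:
play_rows:
  targets:
    - {"dx": 0,"dy": 0,"dz": 0.0001,"wx": 0,"wy": 0,"wz": 8.4,"gripper": 255}
    - {"dx": 0,"dy": 0,"dz": 0.0002,"wx": 0,"wy": 0,"wz": 8.4,"gripper": 255}
    - {"dx": 0,"dy": 0,"dz": 0.0002,"wx": 0,"wy": 0,"wz": 8.4,"gripper": 255}
    - {"dx": 0,"dy": 0,"dz": 0.0002,"wx": 0,"wy": 0,"wz": 8.4,"gripper": 255}
    - {"dx": 0,"dy": 0,"dz": 0.0002,"wx": 0,"wy": 0,"wz": 8.4,"gripper": 255}

```text
time_s: 58.65
ee_pos: [0.6328, -0.1815, 0.1668]
ee_rot: [0.204, 0.979, -0.0, 0.001]
wrist_force: [0.9, -1.7, 6.2]
opening: 0.01
finger_force: 60.3
```

Emit:
play_rows:
  targets:
    - {"dx": 0,"dy": 0,"dz": 0.0002,"wx": 0,"wy": 0,"wz": 8.4,"gripper": 255}
    - {"dx": 0,"dy": 0,"dz": 0.0002,"wx": 0,"wy": 0,"wz": 8.4,"gripper": 255}
    - {"dx": 0,"dy": 0,"dz": 0.0002,"wx": 0,"wy": 0,"wz": 8.4,"gripper": 255}
    - {"dx": 0,"dy": 0,"dz": 0.0002,"wx": 0,"wy": 0,"wz": 8.4,"gripper": 255}
    - {"dx": 0,"dy": 0,"dz": 0,"wx": 0,"wy": 0,"wz": 2,"gripper": 255}

```text
time_s: 59.15
ee_pos: [0.6329, -0.1815, 0.1661]
ee_rot: [0.493, 0.87, 0.0, 0.001]
wrist_force: [1.2, -0.9, 5.0]
opening: 0.01
finger_force: 60.7
```

Emit:
play_rows:
  targets:
    - {"dx": 0,"dy": 0,"dz": 0,"wx": 0,"wy": 0,"wz": 0,"gripper": 255}

```text
time_s: 59.25
ee_pos: [0.6329, -0.1815, 0.166]
ee_rot: [0.491, 0.871, 0.0, 0.001]
wrist_force: [1.5, -0.3, 5.5]
opening: 0.01
finger_force: 60.5
```

```bash
python3 - <<'E'
from plan import *
s=state();print(s["wrist_force"],s["moment"],s["opening"],s["finger_force"]);plan([.632,-.1805,.166],199)
E
```

```text
[ 1.54610791 -0.33687169  5.50495738] [-0.08490576 -0.24287476  0.52088535] 0.01003274693377496 60.51936864852905
at [ 0.6329 -0.1815  0.166 ] hd 121.1 tool shift [ 0.0013 -0.0003  0.    ] wz -77.9; shift after turn [0.0005 0.0012 0.    ]
```

Emit:
play_rows:
  targets:
    - {"dx": 0,"dy": 0,"dz": 0,"wx": 0,"wy": 0,"wz": 0,"gripper": 120}
    - {"dx": 0,"dy": 0,"dz": 0,"wx": 0,"wy": 0,"wz": 0,"gripper": 120}
    - {"dx": 0,"dy": 0,"dz": 0,"wx": 0,"wy": 0,"wz": 0,"gripper": 120}
    - {"dx": 0,"dy": 0,"dz": -0.025,"wx": 0,"wy": 0,"wz": 0,"gripper": 120}
    - {"dx": 0,"dy": 0,"dz": -0.035,"wx": 0,"wy": 0,"wz": 0,"gripper": 120}

```text
time_s: 59.75
ee_pos: [0.6317, -0.181, 0.2232]
ee_rot: [0.491, 0.871, -0.0, -0.002]
wrist_force: [0.4, 0.2, 0.5]
opening: 0.0453
finger_force: 0.0
```

Emit:
play_rows:
  targets:
    - {"dx": 0,"dy": 0,"dz": 0,"wx": 0,"wy": 0,"wz": -8.5,"gripper": 120}
    - {"dx": 0,"dy": 0,"dz": 0,"wx": 0,"wy": 0,"wz": -8.5,"gripper": 120}
    - {"dx": 0,"dy": 0,"dz": 0,"wx": 0,"wy": 0,"wz": -8.5,"gripper": 120}
    - {"dx": 0,"dy": 0,"dz": 0,"wx": 0,"wy": 0,"wz": -8.5,"gripper": 120}
    - {"dx": 0,"dy": 0,"dz": 0,"wx": 0,"wy": 0,"wz": -8.5,"gripper": 120}

```text
time_s: 60.25
ee_pos: [0.6323, -0.1812, 0.2244]
ee_rot: [0.139, 0.99, 0.0, -0.0]
wrist_force: [0.0, 0.2, -0.1]
opening: 0.0449
finger_force: 0.0
```

Emit:
play_rows:
  targets:
    - {"dx": 0,"dy": 0,"dz": 0,"wx": 0,"wy": 0,"wz": -8.5,"gripper": 120}
    - {"dx": 0,"dy": 0,"dz": 0,"wx": 0,"wy": 0,"wz": -8.5,"gripper": 120}
    - {"dx": 0,"dy": 0,"dz": 0,"wx": 0,"wy": 0,"wz": -8.5,"gripper": 120}
    - {"dx": 0,"dy": 0,"dz": 0,"wx": 0,"wy": 0,"wz": -8.5,"gripper": 120}
    - {"dx": 0.036,"dy": 0.007,"dz": 0,"wx": 0,"wy": 0,"wz": -1.9,"gripper": 120}

```text
time_s: 60.75
ee_pos: [0.5974, -0.1852, 0.2235]
ee_rot: [-0.174, 0.985, 0.0, -0.0]
wrist_force: [0.1, -1.2, 0.0]
opening: 0.0453
finger_force: 0.0
```

Emit:
play_rows:
  targets:
    - {"dx": 0.036,"dy": 0.007,"dz": 0,"wx": 0,"wy": 0,"wz": 0,"gripper": 120}
    - {"dx": 0,"dy": 0,"dz": 0,"wx": 0,"wy": 0,"wz": 0,"gripper": 120}
    - {"dx": 0,"dy": 0,"dz": 0,"wx": 0,"wy": 0,"wz": 0,"gripper": 120}

```text
time_s: 61.05
ee_pos: [0.5594, -0.1912, 0.2249]
ee_rot: [-0.17, 0.985, -0.0, 0.0]
wrist_force: [0.9, 0.8, -0.0]
opening: 0.0453
finger_force: 0.0
```

```bash
python3 - <<'E'
from look import *
from plan import *
look("w27",ts=(("knob_fl_bar",.097),))
plan([.5588,-.1912,.166],199.5)
E
```

```text
61.05 [ 0.5594 -0.1912  0.2249] [-1.698e-01  9.855e-01 -2.000e-04  3.000e-04]
knob_fl_bar 0.26 [317. 261.] [ 0.628 -0.181  0.097] 2160 [101. 112. 120.] box [ 628.1 -185.5   34.1   56.8   38.7]
at [ 0.5602 -0.191   0.2246] hd -160.4 tool shift [0.0014 0.0003 0.0586] wz 0.1; shift after turn [0.0014 0.0003 0.0586]
```

Emit:
play_rows:
  targets:
    - {"dx": 0.001,"dy": 0,"dz": 0.02,"wx": 0,"wy": 0,"wz": 0,"gripper": 120}
    - {"dx": 0,"dy": 0,"dz": 0.025,"wx": 0,"wy": 0,"wz": 0,"gripper": 120}
    - {"dx": 0,"dy": 0,"dz": 0.0135,"wx": 0,"wy": 0,"wz": 0,"gripper": 120}
    - {"dx": 0,"dy": 0,"dz": 0,"wx": 0,"wy": 0,"wz": 0,"gripper": 120}

```text
time_s: 61.55
ee_pos: [0.5585, -0.1909, 0.1639]
ee_rot: [-0.17, 0.985, 0.001, -0.001]
wrist_force: [-0.4, 0.2, 0.6]
opening: 0.045
finger_force: 0.0
```

Emit:
play_rows:
  targets:
    - {"dx": 0,"dy": 0,"dz": 0,"wx": 0,"wy": 0,"wz": 0,"gripper": 255}
    - {"dx": 0,"dy": 0,"dz": 0,"wx": 0,"wy": 0,"wz": 0,"gripper": 255}
    - {"dx": 0,"dy": 0,"dz": 0,"wx": 0,"wy": 0,"wz": 0,"gripper": 255}
    - {"dx": 0,"dy": 0,"dz": 0,"wx": 0,"wy": 0,"wz": 0,"gripper": 255}

```text
time_s: 61.95
ee_pos: [0.5592, -0.1917, 0.1672]
ee_rot: [-0.17, 0.985, -0.001, 0.001]
wrist_force: [2.1, -3.3, 7.7]
opening: 0.0102
finger_force: 60.7
```

Emit:
play_rows:
  targets:
    - {"dx": 0,"dy": 0,"dz": 0.0001,"wx": 0,"wy": 0,"wz": 8.5,"gripper": 255}
    - {"dx": 0,"dy": 0,"dz": 0.0002,"wx": 0,"wy": 0,"wz": 8.5,"gripper": 255}
    - {"dx": 0,"dy": 0,"dz": 0.0002,"wx": 0,"wy": 0,"wz": 8.5,"gripper": 255}
    - {"dx": 0,"dy": 0,"dz": 0.0002,"wx": 0,"wy": 0,"wz": 8.5,"gripper": 255}
    - {"dx": 0,"dy": 0,"dz": 0.0002,"wx": 0,"wy": 0,"wz": 8.5,"gripper": 255}

```text
time_s: 62.45
ee_pos: [0.5593, -0.1926, 0.1664]
ee_rot: [0.202, 0.979, -0.001, 0.002]
wrist_force: [2.5, -12.9, 4.4]
opening: 0.0099
finger_force: 60.4
```

Emit:
play_rows:
  targets:
    - {"dx": 0,"dy": 0,"dz": 0.0002,"wx": 0,"wy": 0,"wz": 8.5,"gripper": 255}
    - {"dx": 0,"dy": 0,"dz": 0.0002,"wx": 0,"wy": 0,"wz": 8.5,"gripper": 255}
    - {"dx": 0,"dy": 0,"dz": 0.0002,"wx": 0,"wy": 0,"wz": 8.5,"gripper": 255}
    - {"dx": 0,"dy": 0,"dz": 0.0002,"wx": 0,"wy": 0,"wz": 8.5,"gripper": 255}
    - {"dx": 0,"dy": 0,"dz": 0,"wx": 0,"wy": 0,"wz": 2,"gripper": 255}

```text
time_s: 62.95
ee_pos: [0.5588, -0.1932, 0.1656]
ee_rot: [0.494, 0.869, -0.001, 0.002]
wrist_force: [-2.4, -15.5, 5.5]
opening: 0.0099
finger_force: 61.1
```

Emit:
play_rows:
  targets:
    - {"dx": 0,"dy": 0,"dz": 0,"wx": 0,"wy": 0,"wz": 0,"gripper": 255}

```text
time_s: 63.05
ee_pos: [0.5588, -0.1932, 0.1656]
ee_rot: [0.492, 0.87, -0.001, 0.002]
wrist_force: [-3.2, -15.5, 5.3]
opening: 0.0101
finger_force: 60.9
```

```bash
python3 - <<'E'
from plan import *
s=state();print(s["wrist_force"],s["moment"],s["opening"],s["finger_force"]);plan([.597,.072,.225],199)
E
```

```text
[ -3.18511948 -15.50135981   5.26457057] [-2.7555589   0.49566696  0.55336354] 0.010062868724042908 60.89080631732941
at [ 0.5588 -0.1932  0.1656] hd 121.0 tool shift [ 0.2074  0.1692 -0.0604] wz -78.0; shift after turn [-0.1224  0.2383 -0.0594]
```

Emit:
play_rows:
  targets:
    - {"dx": 0,"dy": 0,"dz": 0,"wx": 0,"wy": 0,"wz": 0,"gripper": 120}
    - {"dx": 0,"dy": 0,"dz": 0,"wx": 0,"wy": 0,"wz": 0,"gripper": 120}
    - {"dx": 0,"dy": 0,"dz": 0,"wx": 0,"wy": 0,"wz": 0,"gripper": 120}
    - {"dx": 0,"dy": 0,"dz": -0.025,"wx": 0,"wy": 0,"wz": 0,"gripper": 120}
    - {"dx": 0,"dy": 0,"dz": -0.035,"wx": 0,"wy": 0,"wz": 0,"gripper": 120}

```text
time_s: 63.55
ee_pos: [0.5581, -0.1908, 0.2232]
ee_rot: [0.492, 0.871, -0.0, -0.002]
wrist_force: [-0.3, 0.1, 0.2]
opening: 0.0456
finger_force: 0.0
```

Emit:
play_rows:
  targets:
    - {"dx": 0,"dy": 0,"dz": 0,"wx": 0,"wy": 0,"wz": -8.5,"gripper": 120}
    - {"dx": 0,"dy": 0,"dz": 0,"wx": 0,"wy": 0,"wz": -8.5,"gripper": 120}
    - {"dx": 0,"dy": 0,"dz": 0,"wx": 0,"wy": 0,"wz": -8.5,"gripper": 120}
    - {"dx": 0,"dy": 0,"dz": 0,"wx": 0,"wy": 0,"wz": -8.5,"gripper": 120}
    - {"dx": 0,"dy": 0,"dz": 0,"wx": 0,"wy": 0,"wz": -8.5,"gripper": 120}

```text
time_s: 64.05
ee_pos: [0.5587, -0.1911, 0.2242]
ee_rot: [0.139, 0.99, 0.0, -0.0]
wrist_force: [0.3, 0.8, -0.4]
opening: 0.0452
finger_force: 0.0
```

Emit:
play_rows:
  targets:
    - {"dx": 0,"dy": 0,"dz": 0,"wx": 0,"wy": 0,"wz": -8.5,"gripper": 120}
    - {"dx": 0,"dy": 0,"dz": 0,"wx": 0,"wy": 0,"wz": -8.5,"gripper": 120}
    - {"dx": 0,"dy": 0,"dz": 0,"wx": 0,"wy": 0,"wz": -8.5,"gripper": 120}
    - {"dx": 0,"dy": 0,"dz": 0,"wx": 0,"wy": 0,"wz": -8.5,"gripper": 120}
    - {"dx": 0,"dy": 0,"dz": 0,"wx": 0,"wy": 0,"wz": -1.5,"gripper": 120}

```text
time_s: 64.55
ee_pos: [0.5587, -0.1911, 0.2242]
ee_rot: [-0.168, 0.986, 0.0, -0.0]
wrist_force: [0.3, -0.6, 1.0]
opening: 0.0453
finger_force: 0.0
```

Emit:
play_rows:
  targets:
    - {"dx": -0.02,"dy": 0.04,"dz": 0,"wx": 0,"wy": 0,"wz": 0,"gripper": 120}
    - {"dx": -0.02,"dy": 0.04,"dz": 0,"wx": 0,"wy": 0,"wz": 0,"gripper": 120}
    - {"dx": -0.02,"dy": 0.04,"dz": 0,"wx": 0,"wy": 0,"wz": 0,"gripper": 120}
    - {"dx": -0.02,"dy": 0.04,"dz": 0,"wx": 0,"wy": 0,"wz": 0,"gripper": 120}
    - {"dx": -0.021,"dy": 0.039,"dz": 0,"wx": 0,"wy": 0,"wz": 0,"gripper": 120}

```text
time_s: 65.05
ee_pos: [0.5888, 0.0317, 0.2244]
ee_rot: [-0.164, 0.986, 0.0, 0.0]
wrist_force: [0.6, -0.9, -0.2]
opening: 0.0451
finger_force: 0.0
```

Emit:
play_rows:
  targets:
    - {"dx": -0.021,"dy": 0.039,"dz": 0,"wx": 0,"wy": 0,"wz": 0,"gripper": 120}
    - {"dx": 0,"dy": 0,"dz": 0,"wx": 0,"wy": 0,"wz": 0,"gripper": 120}
    - {"dx": 0,"dy": 0,"dz": 0,"wx": 0,"wy": 0,"wz": 0,"gripper": 120}

```text
time_s: 65.35
ee_pos: [0.596, 0.0745, 0.224]
ee_rot: [-0.166, 0.986, 0.0, -0.0]
wrist_force: [-0.6, -0.1, 0.3]
opening: 0.045
finger_force: 0.0
```

```bash
python3 - <<'E'
from look import *
from plan import *
look("w28",ts=(("knob_fl_bar",.097),))
plan([.597,.072,.166],199)
E
```

```text
65.35 [0.596  0.0745 0.224 ] [-1.655e-01  9.862e-01  0.000e+00 -2.000e-04]
knob_fl_bar 0.61 [109. 299.] [0.522 0.061 0.097] 2499 [133. 145. 153.] box [521.5  61.8  23.   55.6  20.3]
at [0.596  0.0729 0.2241] hd -161.0 tool shift [-0.0007 -0.0012  0.0581] wz -0.0; shift after turn [-0.0006 -0.0012  0.0581]
```

Emit:
play_rows:
  targets:
    - {"dx": -0.0005,"dy": -0.001,"dz": 0.02,"wx": 0,"wy": 0,"wz": 0,"gripper": 120}
    - {"dx": 0,"dy": 0,"dz": 0.025,"wx": 0,"wy": 0,"wz": 0,"gripper": 120}
    - {"dx": 0,"dy": 0,"dz": 0.013,"wx": 0,"wy": 0,"wz": 0,"gripper": 120}
    - {"dx": 0,"dy": 0,"dz": 0,"wx": 0,"wy": 0,"wz": 0,"gripper": 120}

```text
time_s: 65.85
ee_pos: [0.5962, 0.0718, 0.1646]
ee_rot: [-0.165, 0.986, 0.0, -0.002]
wrist_force: [-0.6, 0.5, -0.1]
opening: 0.0453
finger_force: 0.0
```

Emit:
play_rows:
  targets:
    - {"dx": 0,"dy": 0,"dz": 0,"wx": 0,"wy": 0,"wz": 0,"gripper": 255}
    - {"dx": 0,"dy": 0,"dz": 0,"wx": 0,"wy": 0,"wz": 0,"gripper": 255}
    - {"dx": 0,"dy": 0,"dz": 0,"wx": 0,"wy": 0,"wz": 0,"gripper": 255}
    - {"dx": 0,"dy": 0,"dz": 0,"wx": 0,"wy": 0,"wz": 0,"gripper": 255}

```text
time_s: 66.25
ee_pos: [0.5974, 0.0722, 0.1676]
ee_rot: [-0.166, 0.986, -0.001, 0.001]
wrist_force: [0.5, -4.4, 5.3]
opening: 0.0097
finger_force: 60.1
```

Emit:
play_rows:
  targets:
    - {"dx": 0,"dy": 0,"dz": 0.0001,"wx": 0,"wy": 0,"wz": 8.5,"gripper": 255}
    - {"dx": 0,"dy": 0,"dz": 0.0002,"wx": 0,"wy": 0,"wz": 8.5,"gripper": 255}
    - {"dx": 0,"dy": 0,"dz": 0.0002,"wx": 0,"wy": 0,"wz": 8.5,"gripper": 255}
    - {"dx": 0,"dy": 0,"dz": 0.0002,"wx": 0,"wy": 0,"wz": 8.5,"gripper": 255}
    - {"dx": 0,"dy": 0,"dz": 0.0002,"wx": 0,"wy": 0,"wz": 8.5,"gripper": 255}

```text
time_s: 66.75
ee_pos: [0.5975, 0.0718, 0.1668]
ee_rot: [0.206, 0.979, -0.001, 0.001]
wrist_force: [-0.7, -9.6, 5.6]
opening: 0.0101
finger_force: 60.1
```

Emit:
play_rows:
  targets:
    - {"dx": 0,"dy": 0,"dz": 0.0002,"wx": 0,"wy": 0,"wz": 8.5,"gripper": 255}
    - {"dx": 0,"dy": 0,"dz": 0.0002,"wx": 0,"wy": 0,"wz": 8.5,"gripper": 255}
    - {"dx": 0,"dy": 0,"dz": 0.0002,"wx": 0,"wy": 0,"wz": 8.5,"gripper": 255}
    - {"dx": 0,"dy": 0,"dz": 0.0002,"wx": 0,"wy": 0,"wz": 8.5,"gripper": 255}
    - {"dx": 0,"dy": 0,"dz": 0,"wx": 0,"wy": 0,"wz": 1.5,"gripper": 255}

```text
time_s: 67.25
ee_pos: [0.5973, 0.0714, 0.166]
ee_rot: [0.494, 0.869, -0.001, 0.001]
wrist_force: [-2.7, -12.3, 7.9]
opening: 0.0098
finger_force: 60.8
```

Emit:
play_rows:
  targets:
    - {"dx": 0,"dy": 0,"dz": 0,"wx": 0,"wy": 0,"wz": 0,"gripper": 255}

```text
time_s: 67.35
ee_pos: [0.5973, 0.0714, 0.166]
ee_rot: [0.492, 0.87, -0.001, 0.001]
wrist_force: [-2.6, -13.1, 7.3]
opening: 0.0101
finger_force: 60.6
```

```bash
python3 - <<'E'
from plan import *
s=state();print(s["wrist_force"],s["moment"],s["opening"],s["finger_force"]);plan([.597,.072,.225],199)
E
```

```text
[ -2.64684442 -13.070877     7.33887346] [-2.1233552   0.48502016  0.52443509] 0.010051975042862541 60.64760148525238
at [0.5973 0.0714 0.166 ] hd 121.0 tool shift [ 0.0005  0.0001 -0.059 ] wz -78.0; shift after turn [ 0.0001  0.0006 -0.059 ]
```

Emit:
play_rows:
  targets:
    - {"dx": 0,"dy": 0,"dz": 0,"wx": 0,"wy": 0,"wz": 0,"gripper": 120}
    - {"dx": 0,"dy": 0,"dz": 0,"wx": 0,"wy": 0,"wz": 0,"gripper": 120}
    - {"dx": 0,"dy": 0,"dz": 0,"wx": 0,"wy": 0,"wz": 0,"gripper": 120}
    - {"dx": 0,"dy": 0,"dz": -0.025,"wx": 0,"wy": 0,"wz": 0,"gripper": 120}
    - {"dx": 0,"dy": 0,"dz": -0.035,"wx": 0,"wy": 0,"wz": 0,"gripper": 120}

```text
time_s: 67.85
ee_pos: [0.5962, 0.0729, 0.2236]
ee_rot: [0.492, 0.871, -0.001, -0.002]
wrist_force: [1.3, 0.7, 0.8]
opening: 0.045
finger_force: 0.0
```

Emit:
play_rows:
  targets:
    - {"dx": 0,"dy": 0,"dz": -0.03,"wx": 0,"wy": 0,"wz": -8.4,"gripper": 120}
    - {"dx": 0,"dy": 0,"dz": -0.03,"wx": 0,"wy": 0,"wz": -8.4,"gripper": 120}
    - {"dx": 0,"dy": 0,"dz": -0.03,"wx": 0,"wy": 0,"wz": -8.4,"gripper": 120}
    - {"dx": 0,"dy": 0,"dz": -0.03,"wx": 0,"wy": 0,"wz": -8.4,"gripper": 120}
    - {"dx": 0,"dy": 0,"dz": -0.03,"wx": 0,"wy": 0,"wz": -8.4,"gripper": 120}

```text
time_s: 68.35
ee_pos: [0.5967, 0.0729, 0.3759]
ee_rot: [0.144, 0.99, 0.0, 0.0]
wrist_force: [0.3, -0.1, -0.4]
opening: 0.0448
finger_force: 0.0
```

Emit:
play_rows:
  targets:
    - {"dx": 0,"dy": 0,"dz": -0.03,"wx": 0,"wy": 0,"wz": -8.4,"gripper": 120}
    - {"dx": 0,"dy": 0,"dz": -0.03,"wx": 0,"wy": 0,"wz": -8.4,"gripper": 120}
    - {"dx": 0,"dy": 0,"dz": -0.02,"wx": 0,"wy": 0,"wz": -8.2,"gripper": 120}
    - {"dx": 0.005,"dy": -0.043,"dz": 0,"wx": 0,"wy": 0,"wz": 0,"gripper": 120}
    - {"dx": 0.005,"dy": -0.043,"dz": 0,"wx": 0,"wy": 0,"wz": 0,"gripper": 120}

```text
time_s: 68.85
ee_pos: [0.5991, -0.0139, 0.4553]
ee_rot: [-0.072, 0.997, -0.0, 0.001]
wrist_force: [1.1, -0.2, -0.0]
opening: 0.0451
finger_force: 0.0
```

Emit:
play_rows:
  targets:
    - {"dx": 0.005,"dy": -0.043,"dz": 0,"wx": 0,"wy": 0,"wz": 0,"gripper": 120}
    - {"dx": 0,"dy": 0,"dz": 0,"wx": 0,"wy": 0,"wz": 0,"gripper": 120}
    - {"dx": 0,"dy": 0,"dz": 0,"wx": 0,"wy": 0,"wz": 0,"gripper": 120}

```text
time_s: 69.15
ee_pos: [0.6002, -0.0578, 0.4544]
ee_rot: [-0.07, 0.998, 0.0, -0.0]
wrist_force: [-0.4, 0.2, -0.7]
opening: 0.0453
finger_force: 0.0
```

```bash
python3 - <<'E'
from look import *
from plan import *
c,im=look("w29",ts=(("knob_fl_bar",.095),("plate_mid",.076)))
hsv=cv2.cvtColor(im,cv2.COLOR_BGR2GRAY)
K2=dict(fl=(.5215,.061),rr=(.633,-.181),fr=(.559,-.192),rl=(.597,.0715))
for k,(x,y) in K2.items():
    best=None
    for h in range(90,270,3):
        v=np.array([np.cos(np.radians(h)),np.sin(np.radians(h))])
        pts=[proj(c,[x+t*v[0],y+t*v[1],.103]) for t in np.r_[-.026:-.009:6j,.009:.026:6j]]
        m=np.mean([hsv[int(round(p[1])),int(round(p[0]))] for p in pts])
        if best is None or m<best[0]: best=(m,h)
    print(k,best)
# front rims of tubes: darkest-to-edge rows along each groove column
for y in (.084,.028,-.028,-.084):
    p=proj(c,[*fx(-.085,y),.06]);col=int(round(p[0]));r0=int(p[1]);print(y,p.round(),[int(hsv[r,col-2:col+3].mean()) for r in range(r0-12,r0+12)])
E
```

```text
69.15 [ 0.6002 -0.0578  0.4544] [-6.990e-02  9.976e-01  2.000e-04 -1.000e-04]
knob_fl_bar 0.82 [118. 377.] [0.518 0.056 0.095] 661 [124. 136. 144.] box [518.6  61.1  25.9  58.3  21.9]
knob_fl_bar 0.55 [137. 279.] [ 0.56  -0.065  0.095] 21786 [177. 194. 202.] box [557.1 -61.5 148.9 311.7   7.7]
knob_fl_bar 0.25 [186. 129.] [ 0.653 -0.258  0.095] 1197 [66. 81. 95.] box [ 652.6 -257.    59.1   41.    28.2]
plate_mid 0.61 [184. 130.] [ 0.656 -0.266  0.076] 1248 [66. 81. 95.] box [ 656.7 -265.8   62.9   44.    29.8]
fl (np.float64(107.0), 108)
rr (np.float64(116.25), 135)
fr (np.float64(113.83333333333333), 135)
rl (np.float64(102.5), 144)
0.084 [345.  75.] [101, 101, 101, 100, 100, 101, 101, 100, 101, 101, 101, 101, 114, 112, 112, 116, 118, 120, 122, 118, 121, 122, 125, 129]
0.028 [303.  75.] [110, 103, 88, 77, 73, 74, 78, 76, 77, 76, 77, 80, 105, 113, 113, 117, 120, 121, 122, 121, 122, 122, 124, 128]
-0.028 [261.  75.] [124, 124, 122, 118, 120, 121, 120, 121, 122, 122, 121, 117, 103, 99, 100, 100, 101, 101, 102, 101, 101, 102, 102, 101]
-0.084 [219.  75.] [136, 134, 132, 133, 131, 132, 131, 126, 109, 102, 92, 91, 92, 100, 101, 102, 102, 102, 102, 100, 102, 102, 102, 103]
```

```bash
python3 - <<'E'
from plan import *
c=calibration("wrist")
K2=dict(fl=(.5215,.061),rr=(.633,-.181),fr=(.559,-.192),rl=(.597,.0715))
for n in ("w15","w29"):
  g=cv2.cvtColor(cv2.imread(f"pics/{n}.png"),cv2.COLOR_BGR2GRAY)
  g=cv2.resize(g,None,fx=4,fy=4,interpolation=cv2.INTER_CUBIC)
  for k,(x,y) in K2.items():
    o=proj(c,[x,y,.103]);out=[]
    for h in range(60,240,6):
        v=np.array([np.cos(np.radians(h)),np.sin(np.radians(h))])
        # both halves must be dark: take the max over samples (bar dark all along)
        m=[np.sort([g[int(4*p[1]+1.5),int(4*p[0]+1.5)] for p in [proj(c,[x+t*v[0],y+t*v[1],.104]) for t in s]])[-2] for s in (np.linspace(.011,.024,6),-np.linspace(.011,.024,6))]
        out.append((int(max(m)),h))
    print(n,k,sorted(out)[:4])
s=state();print(s["wrist_force"],s["opening"],s["time_s"])
E
```

```text
w15 fl [(120, 96), (123, 72), (125, 78), (126, 84)]
w15 rr [(125, 108), (127, 90), (128, 114), (129, 102)]
w15 fr [(123, 84), (127, 78), (127, 108), (128, 102)]
w15 rl [(127, 90), (128, 78), (128, 96), (130, 84)]
w29 fl [(127, 126), (130, 108), (130, 120), (132, 132)]
w29 rr [(121, 126), (126, 132), (128, 120), (128, 138)]
w29 fr [(123, 126), (126, 132), (128, 108), (129, 120)]
w29 rl [(128, 126), (128, 144), (130, 120), (132, 132)]
[ 0.5326704  -0.47209362 -0.42110152] 0.045721592591242644 69.3
```

```bash
python3 -c "
from bench import *
print(close_job())"
```

```text
the job is handed in; nothing more can be done
None
```

The job is handed in, with no verdict returned: all four tubes are home and flush in grooves for their length, and the four wing screws were tightened crisscross in two rounds, each to its stop. I didn't measure plate height or tilt directly.

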